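# Snap a tray cover shut by running a closing stylus along its seam

### The arm

A 7-joint arm with a two-finger parallel gripper is mounted at the origin on a cart in front of the work surface, level with it; the furniture and walls round the work are solid. World frame = base frame: x ahead of the robot, y to its left, z up, the work surface at z = 0. Lengths are in m, angles in rad, forces in N, time in s.
With the tool pointing down it reaches from about 0.4 to 0.875 m from the base axis. Payload 19.3 kg.
Tool frame: the origin (TCP) lies at the very end of the fingers, on their centre line; the grasp point (between the pads) lies 19 mm behind it; z points along the fingers, y is the direction in which the jaws open and shut (so a half turn about z gives the same grasp; the last joint's range is limited). The gripper opens to 85 mm and grips with 20 to 120 N. Pads are 22 mm wide; open, the fingers measure 114 mm over their backs; the gripper's body (76 mm by 85 mm) begins 54 mm behind the grasp point. The pads swing forward as they close: fully open they stand 13 mm farther back than shut.
Start: joints at [-1.246, 0.521, -0.036, 1.599, 0.021, 1.021, -0.113], TCP at [0.24, 0.577, 0.231] pointing down, gripper open.
Joint ranges: [-2.91, 2.91], [-0.3, 2.13], [-1.5, 1.42], [0.17, 2.43], [-1.26, 4.41], [0.16, 1.93], [-2.52, 2.52]. Speed limits (rad/s): [1.89, 1.89, 2.39, 2.39, 3.01, 3.01, 3.01].

### API

Orientations are given as a unit quaternion [w, x, y, z].
In Python, from rig import robot gives the robot as it stands.
- The arm moves only by the shell command python3 -m pendant 'ROWS' [FORCE]. ROWS is text: rows parted by semicolons, each of 5 numbers parted by spaces: the shift along the world's x, y, z in mm, then the turn about the world's z in degrees, then the closure, from -1 (fully open) to 1 (shut), so that 0 is half open. In form: dx dy dz turn claw; .... A call has 1 to 8 rows; each row is the pose to reach, as a shift and turn from the pose measured when the call began; what a row does not reach only later rows make up. A row lasts 1/8 s, in which the tool goes at most 62.5 mm and 10.7 degrees, less where a joint would pass 70% of its speed; a pose out of reach is approached as far as the arm can. A call with a gripper value outside its range is refused whole. The fingers move at their own pace and stop on an object; FORCE is the grip in N (left out, the last holds). Time passes only in rows, so rows that repeat a pose let the fingers close. It gives the time, the measured TCP pose, the force and the opening at its end, in the units of the state.
- robot.read_state(): the state, without advancing time (a new reading comes with each control period).
- robot.grab_frame(name): name is "side" or "top" or "wrist"; returns a dict with "image" (384x512x3 uint8, red, green, blue), "intrinsics" (3x3 intrinsics, pixels), "D" ([k1, k2, p1, p2, k3] as OpenCV has them; the pictures are not rectified), "world_from_camera" (4x4, takes a point from camera to world coordinates); the wrist camera has in their place "mount" (4x4, takes a point from camera to tool coordinates, whose origin is the TCP and whose axes are the flange's). Camera axes: x right, y up, looking along -z (the intrinsics and any distortion apply to the point x, -y, -z); pixel columns grow to the right and rows downward; lengths in m; the calibration is good to about 2 mm. A picture is of the moment at which its call begins: read the wrist's pose just before it. There is no depth.
- robot.job_done(): hands the job in, once; it reports no verdict.
Trained networks look in a picture, given as the dict that the camera call returned (one of the last four; its "shot" number tells which), for a name from the list of things; names that differ only in an ending like _2 or _b are one class to them, and where a whole thing is asked for, a point or a joint stands for the part that bears it (a point fixed in the world has none). Each returns a list of dicts, best first, with "confidence" (0 to 1); they miss things now and then, are a little off and sometimes report something else, mostly with a low value. They report only what shows in the picture. A call takes as long as a camera call. They do not tell look-alikes from the thing itself.
- robot.regions_of(thing, picture): "pixels" (384x512 bool, what is visible of it) and "bbox" ([left, top, width, height] in pixels, round what is visible of it).
The state is a dict: "time_s": time; "q": joint angles; "joint_vel": joint speeds; "tau": joint torques, N m; "ee_pos": TCP position; "tool_rot": TCP orientation; "ft_force": force on the tool from outside, world axes, zero at the start; "torque": the same for the moment, N m; "gripper_width": opening from 0.0 (shut) to 1.0 (fully open).
Only numpy, scipy, OpenCV 4.12 (cv2) and the standard library are available. Lean on these libraries where they do the work, as an engineer would, in place of code of your own. Each camera call takes 0.05 s, during which the arm holds its last target.

### The job

Take the blue ball-tipped stylus and use its tip to close the cover of the tray under the tea shelf: starting at the green end, run it along the curved seam to the red end in one slow, gentle pass of 2 to 3 cm a second, without lifting off on the way, so that all nine blue studs are pressed fully home. Reach in at a slant beneath the shelf, touch the stand with nothing but the stylus, then put the stylus back upright in its holder and let go; leave the orange tool, tea boxes, jug and saucers as they are.

Things in the scene. Friction and masses are not known exactly. Their poses are not given: they have to be found in the camera images.
- stylus_center (a point): centre of the closing stylus: loose steel-and-blue hand tool, 130 mm long, about 60 g, upright in its holder, its z axis up. Square blue handle 14 x 14 mm, flats facing its x and y, from 15 mm below this point to its end 65 mm above; grip it about 25 mm above this point. Under the handle a round blue flange, 32 mm wide, 4 mm thick (underside 19 mm below this point), then an 8 mm steel rod
- stylus_tip (a point): centre of the steel ball (6 mm radius) that is the tip of the blue stylus, at the rod's end, 59 mm below the stylus's centre
- stylus_holder: fixed light-wood block 66 x 66 x 50 mm that holds the blue stylus; origin at the centre of its underside. A hole of 22 mm with a small chamfer runs down its middle: the stylus's rod hangs in it and the flange rests on the top face, the stylus's centre then 69 mm above the worktop
- scraper_center (a point): centre of the other tool, shaped and sized like the stylus but orange with a flat scraper tip; it stands in a holder like the stylus's, and the two may stand either way round. Not needed: bystander
- stand: fixed dark-wood two-tier stand, 122 mm deep (x), 230 wide (y), 187 high, origin at the centre of its underside, front facing its own -x (to the robot). Back panel at x = +46 to +56 mm, shelf on top with three tea boxes 122 mm high on it, in between a steel tray with a white cover whose curved seam holds nine blue domed studs, a green dot before the first and a red one after the last
- shelf_edge (a point): middle of the lower front edge of the stand's shelf, 175 mm above the worktop, straight above seam_mid and 12 mm farther to the front than the seam's ends. The shelf covers all behind this edge, 230 mm wide: only a tool and gripper whose upper end leans out to the stand's front, some 28 to 40 degrees from vertical, have room
- seam_start (a point): middle of the seam's channel at the first stud (the stand's left, +y, green end), on the channel floor at its NOMINAL height, 55 mm above the worktop; the true floor here lies up to 8 mm higher or lower. The channel is 17 mm wide, its front lip 5 mm and rear lip 15 mm above its floor. A stud's top is 3.5 mm above the floor while open, 0.5 mm when home
- seam_mid (a point): same, at the fifth (middle) stud; nominal height, true floor up to 6 mm higher or lower. The cover rides on the tray's contents: rigid and unyielding, but its height is not given and it may be canted by up to 2 degrees about the stand's x axis through this point, so the seam must be felt with the tip
- seam_end (a point): same, at the ninth (last) stud, red end; true floor up to 8 mm higher or lower. The studs lie 15.5 mm apart on an arc of 160 mm radius through start, mid and end (0.097 rad apart about its centre, which lies 160 mm behind seam_mid, towards the stand's +x)
- stud_1 (a joint): how far stud 1 of 9 (counted from the green end) is pressed: 0 = standing open, 0.003 m or a little over = fully home. It slides down against about 2.5 N of friction and stays where it is left
- stud_2 (a joint): how far stud 2 of 9 (counted from the green end) is pressed: 0 = standing open, 0.003 m or a little over = fully home. It slides down against about 2.5 N of friction and stays where it is left
- stud_3 (a joint): how far stud 3 of 9 (counted from the green end) is pressed: 0 = standing open, 0.003 m or a little over = fully home. It slides down against about 2.5 N of friction and stays where it is left
- stud_4 (a joint): how far stud 4 of 9 (counted from the green end) is pressed: 0 = standing open, 0.003 m or a little over = fully home. It slides down against about 2.5 N of friction and stays where it is left
- stud_5 (a joint): how far stud 5 of 9 (counted from the green end) is pressed: 0 = standing open, 0.003 m or a little over = fully home. It slides down against about 2.5 N of friction and stays where it is left
- stud_6 (a joint): how far stud 6 of 9 (counted from the green end) is pressed: 0 = standing open, 0.003 m or a little over = fully home. It slides down against about 2.5 N of friction and stays where it is left
- stud_7 (a joint): how far stud 7 of 9 (counted from the green end) is pressed: 0 = standing open, 0.003 m or a little over = fully home. It slides down against about 2.5 N of friction and stays where it is left
- stud_8 (a joint): how far stud 8 of 9 (counted from the green end) is pressed: 0 = standing open, 0.003 m or a little over = fully home. It slides down against about 2.5 N of friction and stays where it is left
- stud_9 (a joint): how far stud 9 of 9 (counted from the green end) is pressed: 0 = standing open, 0.003 m or a little over = fully home. It slides down against about 2.5 N of friction and stays where it is left
- tea_box_1: red card tea box 60 x 58 x 122 mm standing on the stand's shelf, right; origin at its underside. Bystander
- tea_box_2: same, middle; origin at its underside. Bystander
- tea_box_3: same, left; origin at its underside. Bystander
- jug: small steel milk jug with a handle, 58 x 85 x 68 mm, on the worktop; origin at its underside. Bystander
- saucers: stack of white saucers, 104 mm wide, 54 mm high, on the worktop; origin at its underside. Bystander
Things that resemble listed ones, but are neither listed nor needed, are in the scene too. Of the things that look like the part that bears stylus_center, the middle-sized one is meant.

How it is judged:
By the outcome, as a careful person would: the job done as asked, in the order asked, and still so for the second after the job is handed in, with the robot touching nothing.
It also fails if it takes over 72 s, if anything falls off the work surface, if the arm or the gripper's body presses on something with over 40 N, if the wrist force passes 120 N, or if a joint passes its speed limit or range.

## Working session

There is one attempt and no reset: what is moved stays moved. The work goes in short steps, Python scripts to look and compute and a shell command to move; the robot and the scene stay as the last step left them, time stands still between calls to the robot, and variables do not carry over. Pictures are saved under pics/ and viewed, and the job is handed in when it is done.

```bash
ls -la; mkdir -p pics; python3 - <<'E'
from rig import robot
import cv2
s=robot.read_state()
for k,v in s.items(): print(k,v)
for n in ("side","top","wrist"):
    f=robot.grab_frame(n); cv2.imwrite(f"pics/{n}0.png",f["image"][:,:,::-1]); print(n,f["intrinsics"],f["D"],f.get("world_from_camera",f.get("mount")),f["shot"])
E
python3 -m pendant --help | head -50
```

```text
total 12
drwxr-xr-x  3 agent agent 4096 Dec  7 13:25 .
drwxr-xr-x 23 root  root  4096 Dec  7 13:25 ..
drwxr-xr-x  2 agent agent 4096 Dec  7 13:25 pics
time_s 0.0
q [-1.24621102  0.52201448 -0.03631775  1.59997955  0.02118407  1.02108167
 -0.11279223]
joint_vel [ 0.00045291  0.00191235  0.00055501  0.00145702 -0.00028866 -0.00020937
  0.00072166]
tau [-1.26643583e-03 -9.27082586e+01  1.97951742e+00 -3.69925940e+01
  1.77693728e-02  8.20779271e-03 -5.63801404e-05]
ee_pos [0.24029204 0.5766154  0.23073572]
tool_rot [-7.39963317e-05  1.96122777e-01  9.80579193e-01 -5.44343690e-04]
ft_force [ 0.16162945 -0.17558254  0.48415282]
torque [-0.00650598  0.03847465  0.02399537]
gripper_width 1.001363381565215
side [[389.0232817    0.         256.30519021]
 [  0.         389.0232817  188.0266875 ]
 [  0.           0.           1.        ]] [-0.0241684  0.         0.         0.         0.       ] [[-0.99974087  0.01986938 -0.01110902  0.51205037]
 [-0.01905063 -0.46313324  0.8860839   1.42000445]
 [ 0.01246098  0.88606592  0.46339175  0.82879994]
 [ 0.          0.          0.          1.        ]
[... 202 characters left out ...]
29510525  0.7956228  -0.52905317 -0.44692798]
 [-0.95546066 -0.24411547  0.16583896  0.4064836 ]
 [ 0.0027952   0.55442944  0.83222604  1.71728458]
 [ 0.          0.          0.          1.        ]] 2
wrist [[297.84123092   0.         253.73560104]
 [  0.         297.84123092 195.92536388]
 [  0.           0.           1.        ]] [0.01482434 0.         0.         0.         0.        ] [[-1.02854407e-03  9.52524612e-01  3.04459857e-01  7.91335835e-02]
 [ 9.99999376e-01  8.46642862e-04  7.29473075e-04  3.87414900e-04]
 [ 4.37072293e-04  3.04460418e-01 -9.52524888e-01 -1.43824857e-01]
 [ 0.00000000e+00  0.00000000e+00  0.00000000e+00  1.00000000e+00]] 3schema error: expected rows of numbers
```

View pics/side0.png

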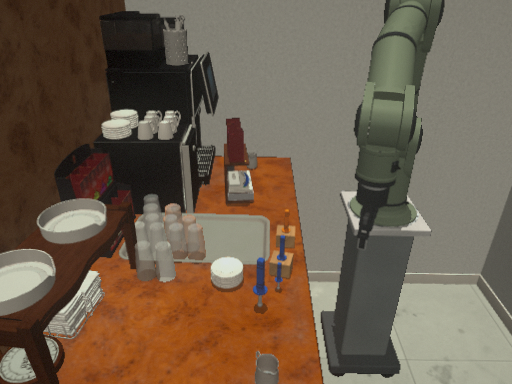

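View pics/top0.png

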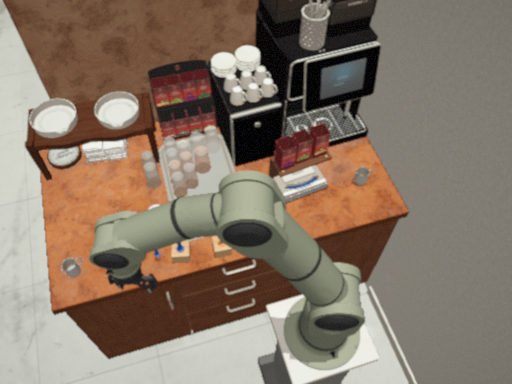

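View pics/wrist0.png

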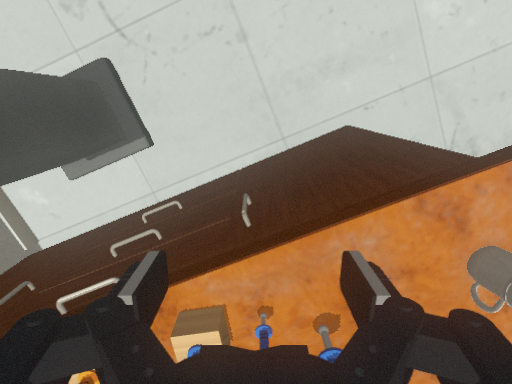

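```bash
cat > h.py <<'E'
import numpy as np, cv2
from rig import robot
from scipy.spatial.transform import Rotation as Rn
def Rq(q): return Rn.from_quat([q[1],q[2],q[3],q[0]]).as_matrix()
def wfc(f,s=None):
    if "world_from_camera" in f: return np.array(f["world_from_camera"])
    T=np.eye(4);T[:3,:3]=Rq(s["tool_rot"]);T[:3,3]=s["ee_pos"]; return T@np.array(f["mount"])
def ray(f,uv,s=None):
    T=wfc(f,s); p=cv2.undistortPoints(np.array([[uv]],float),np.array(f["intrinsics"]),np.array(f["D"]))[0,0]
    d=T[:3,:3]@np.array([p[0],-p[1],-1.]); return T[:3,3],d/np.linalg.norm(d)
def atz(f,uv,z,s=None):
    o,d=ray(f,uv,s); return o+d*(z-o[2])/d[2]
def tri(*rs):
    A=np.zeros((3,3));b=np.zeros(3)
    for o,d in rs:
        P=np.eye(3)-np.outer(d,d);A+=P;b+=P@o
    x=np.linalg.solve(A,b); return x,[float(np.linalg.norm((np.eye(3)-np.outer(d,d))@(x-o))) for o,d in rs]
def proj(f,X,s=None):
    T=np.linalg.inv(wfc(f,s)); p=T[:3,:3]@np.array(X)+T[:3,3]; p=np.array([p[0],-p[1],-p[2]])
    r=cv2.projectPoints(p.reshape(1,3),np.zeros(3),np.zeros(3),np.array(f["intrinsics"]),np.array(f["D"]))[0]
    return r[0,0]
def crop(f,box,name,k=4):
    x,y,w,h=box; im=f["image"][y:y+h,x:x+w,::-1]; cv2.imwrite("pics/"+name,cv2.resize(im,None,fx=k,fy=k,interpolation=cv2.INTER_CUBIC))
E
python3 - <<'E'
from h import *
for n in ("side","top","wrist"):
    f=robot.grab_frame(n)
    for t in ("stylus_center","stylus_holder","scraper_center","stand","tea_box_1","jug","saucers","stud_1"):
        for r in robot.regions_of(t,f)[:5]: print(n,t,round(r["confidence"],2),r["bbox"],int(r["pixels"].sum()))
    if n=="side": crop(f,(200,140,110,160),"s1.png",5); 
    if n=="top": crop(f,(230,110,150,110),"t1.png",5); crop(f,(130,190,120,80),"t2.png",5)
    if n=="wrist": crop(f,(50,280,320,104),"w1.png",2)
E
```

```text
side stylus_center 0.61 [273.1, 260.7, 10.1, 29.5] 112
side stylus_center 0.41 [282.5, 235.6, 3.4, 24.1] 73
side stylus_holder 0.58 [266.3, 251.9, 26.8, 25.8] 448
side stand 0.61 [223.6, 143.7, 27.9, 60.7] 1122
side stand 0.52 [226.9, 125.8, 17.9, 37.8] 516
side tea_box_1 0.62 [223.6, 129.0, 22.6, 34.3] 483
side tea_box_1 0.47 [226.2, 116.7, 18.2, 8.3] 70
side tea_box_1 0.44 [227.4, 121.0, 12.9, 33.4] 104
side saucers 0.66 [207.6, 257.2, 35.1, 29.6] 868
top stylus_center 0.39 [273.5, 136.4, 27.3, 36.3] 573
top stylus_holder 0.64 [171.9, 242.8, 16.1, 17.4] 309
top scraper_center 0.72 [268.6, 150.6, 62.3, 53.6] 1685
top stand 0.73 [268.7, 153.0, 64.4, 49.3] 1770
top tea_box_1 0.72 [306.9, 128.0, 25.1, 28.0] 513
top tea_box_1 0.68 [273.1, 134.8, 25.0, 38.3] 605
top tea_box_1 0.61 [292.5, 130.0, 19.8, 35.4] 493
top jug 0.69 [355.4, 168.6, 15.0, 16.5] 227
wrist stylus_center 0.94 [318.5, 325.9, 24.8, 36.9] 425
wrist stylus_center 0.82 [257.4, 312.6, 14.7, 37.8] 375
wrist stylus_center 0.45 [189.9, 343.9, 9.1, 13.7] 112
wrist stylus_holder 0.88 [171.6, 306.4, 59.1, 53.9] 2179
wrist scraper_center 0.77 [76.2, 366.7, 22.4, 15.3] 223
wrist stand 0.22 [78.7, 368.1, 26.3, 14.9] 261
```

View pics/s1.png

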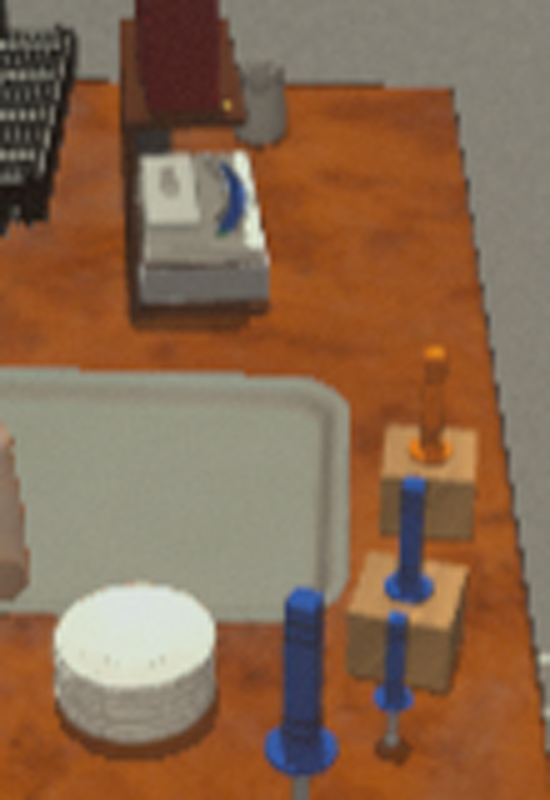

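View pics/t1.png

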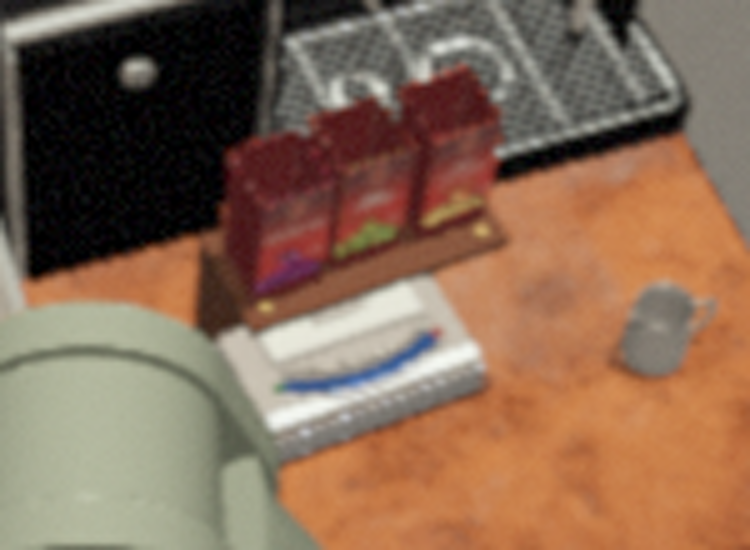

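View pics/t2.png

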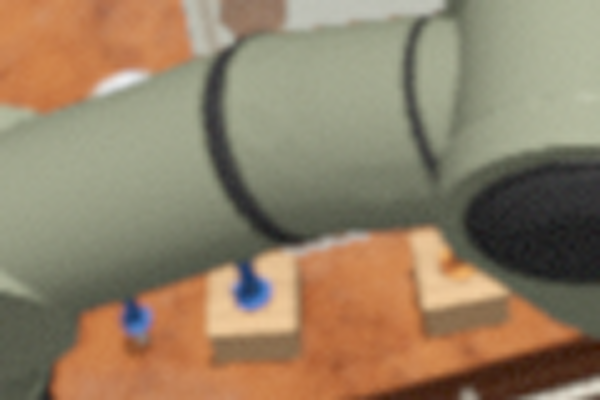

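View pics/w1.png

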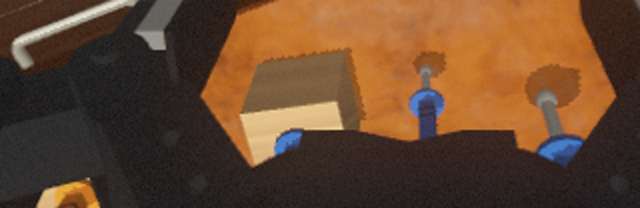

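```bash
python3 - <<'E'
from h import *
fs=robot.grab_frame("side");ft=robot.grab_frame("top")
print("flange",atz(fs,(281.8,257.4),.054),atz(ft,(180.4,248.4),.054),tri(ray(fs,(281.8,257.4)),ray(ft,(180.4,248.4))))
print("start",atz(fs,(244.4,186.6),.055),atz(ft,(286.2,187.4),.055))
print("end",atz(fs,(241.6,173),.055),atz(ft,(317.2,176.4),.055))
crop(ft,(262,120,80,90),"t3.png",8);crop(fs,(215,150,45,60),"s3.png",12)
E
```

```text
flange [0.43963706 0.41559356 0.054     ] [0.43931526 0.41042123 0.054     ] (array([0.44003134, 0.4107733 , 0.05092949]), [0.0008824399181032872, 0.0008824399181034288])
start [ 0.58224739 -0.07072259  0.055     ] [ 0.58579967 -0.06961417  0.055     ]
end [ 0.60150878 -0.20681551  0.055     ] [ 0.60029143 -0.21297742  0.055     ]
```

View pics/t3.png

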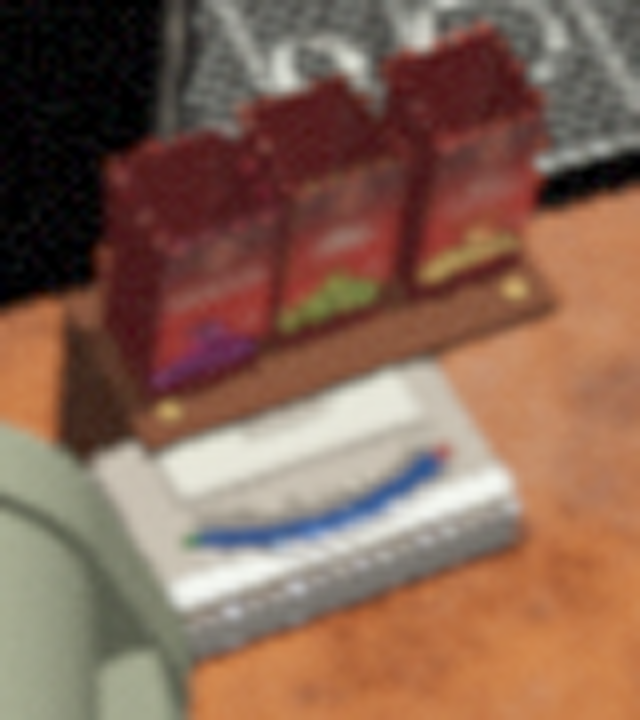

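View pics/s3.png

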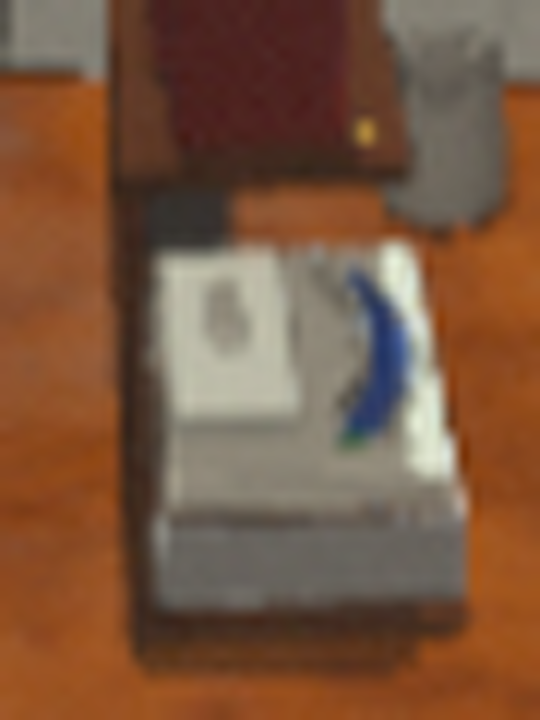

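```bash
python3 -m pendant '0 0 60 10 -1;0 0 120 20 -1;0 0 180 30 -1;0 0 220 40 -1;0 0 220 50 -1;0 0 220 60 -1;0 0 220 70 -1;0 0 220 80 -1'; python3 - <<'E'
from h import *
s=robot.read_state();print(s["q"],s["ee_pos"],Rq(s["tool_rot"]).round(3).tolist())
E
```

```text
time_s: 2.6
ee_pos: [0.2404, 0.5769, 0.4513]
tool_rot: [0.0, -0.483, 0.876, -0.0]
ft_force: [0.2, -0.7, -0.2]
gripper_width: 0.999
[-1.07464167  0.40521637 -0.30799786  1.23897538  0.12004454  1.51500377
  1.21210054] [0.24041538 0.57686158 0.45130335] [[-0.534, -0.845, 0.0], [-0.845, 0.534, -0.0], [0.0, -0.0, -1.0]]
```

```bash
cat > st.py <<'E'
from h import *
s=robot.read_state();R=Rq(s["tool_rot"]);z=R[:,2]
print("t",s["time_s"],"q",s["q"].round(3),"p",s["ee_pos"].round(4),"\ntilt",round(np.degrees(np.arccos(-z[2])),2),"dir(tip heading)",round(np.degrees(np.arctan2(z[1],z[0])),1),"yaxis",R[:,1].round(3),"x",R[:,0].round(3),"F",s["ft_force"].round(2),"w",round(s["gripper_width"],3))
E
python3 -m pendant '0 0 60 0 -1;0 0 120 0 -1;0 0 180 0 -1;0 0 240 0 -1;0 0 300 0 -1;0 0 300 0 -1'; python3 st.py
```

```text
time_s: 3.35
ee_pos: [0.2297, 0.5622, 0.6688]
tool_rot: [0.035, -0.48, 0.876, 0.026]
ft_force: [0.5, 0.5, 0.4]
gripper_width: 1.003
t 3.35 q [-1.546  0.41   0.547  0.759 -0.231  1.929  1.436] p [0.2297 0.5622 0.6688] 
tilt 5.01 dir(tip heading) 64.9 yaxis [-0.843  0.537  0.011] x [-0.536 -0.84  -0.087] F [0.52 0.5  0.4 ] w 1.003
```

```bash
python3 -m pendant '0 0 60 0 -1;0 0 120 0 -1;0 0 180 0 -1;0 0 240 0 -1'; python3 st.py
```

```text
time_s: 3.85
ee_pos: [0.202, 0.5267, 0.7357]
tool_rot: [0.078, -0.479, 0.872, 0.063]
ft_force: [0.5, 0.6, -0.9]
gripper_width: 0.999
t 3.85 q [-1.712  0.307  0.718  0.761 -0.244  1.933  1.426] p [0.202  0.5267 0.7357] 
tilt 11.5 dir(tip heading) 67.5 yaxis [-0.845  0.534  0.034] x [-0.529 -0.825 -0.196] F [ 0.47  0.6  -0.94] w 0.999
```

```bash
cat > kin.py <<'E'
import numpy as np, itertools
from scipy.optimize import least_squares
from scipy.spatial.transform import Rotation as Rn
D=[([-1.24621102,0.52201448,-0.03631775,1.59997955,0.02118407,1.02108167,-0.11279223],[0.24029204,0.5766154,0.23073572],[-7.4e-05,1.96122777e-01,9.80579193e-01,-5.44e-04]),
([-1.07464167,0.40521637,-0.30799786,1.23897538,0.12004454,1.51500377,1.21210054],[0.24041538,0.57686158,0.45130335],[0,-.483,.876,0]),
([-1.546,0.41,0.547,0.759,-0.231,1.929,1.436],[0.2297,0.5622,0.6688],[.035,-.48,.876,.026]),
([-1.712,0.307,0.718,0.761,-0.244,1.933,1.426],[0.202,0.5267,0.7357],[.078,-.479,.872,.063])]
def fk(q,P,sg):
    h,a,b,c,o1,o7,e1,e2=P
    R=Rn.from_euler('z',sg[0]*q[0]+o1); p=np.array([0,0,h])
    R=R*Rn.from_euler('y',q[1]); R=R*Rn.from_euler('z',sg[1]*q[2]); p=p+R.apply([e1,0,a])
    R=R*Rn.from_euler('y',q[3]); R=R*Rn.from_euler('z',sg[2]*q[4]); p=p+R.apply([e2,0,b])
    R=R*Rn.from_euler('y',q[5])*Rn.from_euler('z',sg[3]*q[6]+o7); p=p+R.apply([0,0,c]); return p,R
def fit():
    best=None
    for sg in itertools.product([1,-1],repeat=4):
      for o7 in (0,np.pi/2,np.pi,-np.pi/2):
        def res(P):
            r=[]
            for q,p,w in D:
                pp,R=fk(q,P,sg); Rt=Rn.from_quat([w[1],w[2],w[3],w[0]])
                r+=list((pp-p))+list(0.2*(R.as_matrix()-Rt.as_matrix()).ravel())
            return np.array(r)
        try: s=least_squares(res,[.35,.4,.4,.25,0,o7,0,0])
        except Exception: continue
        if best is None or s.cost<best[0]: best=(s.cost,sg,s.x)
    return best
if __name__=="__main__": print(fit())
E
python3 kin.py
```

```text
(np.float64(4.3771691544698653e-05), (-1, -1, -1, -1), array([ 0.33264885,  0.52082819,  0.43263445,  0.33651196, -0.0946884 ,
        1.47651087, -0.00698349, -0.00360403]))
```

```bash
cat > feas.py <<'E'
from kin import *
c,sg,P=fit()
lo=np.array([-2.91,-.3,-1.5,.17,-1.26,.16,-2.52]);hi=np.array([2.91,2.13,1.42,2.43,4.41,1.93,2.52])
def toolR(th,head,xin=True):
    # tilt th: z axis points down and toward heading; x inward-ish
    z=np.array([np.sin(th)*np.cos(head),np.sin(th)*np.sin(head),-np.cos(th)])
    y=np.array([-np.sin(head),np.cos(head),0]); x=np.cross(y,z)   # x = y×z
    if xin: x=-x;y=-y
    if (x[:2]@[np.cos(head),np.sin(head)]>0)==xin: x=-x;y=-y
    return np.column_stack([x,y,z])
def solve(p,R,q0):
    def res(q):
        pp,RR=fk(q,P,sg); return np.r_[(pp-p)*5,(RR.as_matrix()-R).ravel()]
    return least_squares(res,np.clip(q0,lo+1e-3,hi-1e-3),bounds=(lo,hi),max_nfev=60)
def pose(tip,ths,thg,head,L=.084):
    h=np.array([np.cos(head),np.sin(head),0])
    g=tip-L*(h*np.sin(ths))+np.array([0,0,L*np.cos(ths)])
    R=toolR(thg,head); return g+.019*R[:,2],R
if __name__=="__main__":
    rng=np.random.default_rng(0)
    y=np.radians(6.4)
    mid=np.array([.583,-.14,.061])
    for ths,thg in [(33,33),(33,44),(35,25),(35,20),(38,18),(38,12)]:
      for dh in (-25,0,25):
        p,R=pose(mid,np.radians(ths),np.radians(thg),y+np.radians(dh))
        best=(-1,)
        for k in range(25):
            q0=rng.uniform(lo,hi); 
            s=solve(p,R,q0)
            if s.cost<1e-6:
                m=np.min(np.minimum(s.x-lo,hi-s.x))
                if m>best[0]: best=(m,s.x.round(2))
        print(ths,thg,dh,best)
E
python3 feas.py
```

```text
33 33 -25 (np.float64(0.1253283601927797), array([ 0.4 ,  0.49, -0.37,  2.3 ,  2.3 ,  0.31, -0.89]))
33 33 0 (np.float64(0.16587419732020958), array([ 1.15,  0.82, -1.12,  2.26,  1.87,  0.43,  0.29]))
33 33 25 (np.float64(0.2668877688876585), array([ 1.3 ,  1.  , -1.23,  2.1 ,  1.11,  0.45,  1.58]))
33 44 -25 (np.float64(0.007708389309709851), array([-0.14,  0.54,  0.26,  2.42,  3.13,  0.57, -1.85]))
33 44 0 (np.float64(0.06707256055145683), array([ 0.95,  0.66, -0.7 ,  2.36,  3.29,  0.39, -1.11]))
33 44 25 (np.float64(0.12967253166375062), array([ 1.41,  1.1 , -1.24,  2.16,  1.23,  0.29,  1.59]))
35 25 -25 (np.float64(0.21328672936564796), array([ 0.99,  0.89, -1.26,  2.22,  1.66,  0.88, -0.06]))
35 25 0 (np.float64(0.24555257256030671), array([ 1.12,  0.84, -1.18,  2.18,  1.47,  0.56,  0.64]))
35 25 25 (np.float64(0.34340358089517964), array([ 1.2 ,  0.89, -1.16,  2.06,  0.97,  0.53,  1.64]))
35 20 -25 (np.float64(0.27579359514473634), array([ 0.8 ,  0.65, -0.92,  2.15,  1.33,  0.57,  0.16]))
35 20 0 (np.float64(0.3028112199952542), array([ 1.04,  0.77, -1.08,  2.13,  1.23,  0.55,  0.83]))
35 20 25 (np.float64(0.3951548761851835), array([ 1.09,  0.81, -1.05,  2.02,  0.83,  0.56,  1.72]))
38 18 -25 (np.float64(0.293360977328295), array([ 0.94,  0.84, -1.18,  2.14,  1.41,  0.82,  0.14]))
38 18 0 (np.float64(0.318049977296043), array([ 1.04,  0.79, -1.11,  2.11,  1.2 ,  0.61,  0.85]))
38 18 25 (np.float64(0.4102877735704412), array([ 1.06,  0.79, -1.01,  2.01,  0.79,  0.57,  1.74]))
38 12 -25 (np.float64(0.3729740774743395), array([ 0.9 ,  0.81, -1.12,  2.06,  1.19,  0.83,  0.33]))
38 12 0 (np.float64(0.3912835146632889), array([ 0.95,  0.75, -1.02,  2.04,  0.99,  0.68,  1.01]))
38 12 25 (np.float64(0.4700778401533017), array([ 0.98,  0.77, -0.97,  1.96,  0.77,  0.68,  1.71]))
```

```bash
python3 -m pendant '0 0 -30 -10.5 -1;0 0 -60 -21 -1;0 0 -80 -31.5 -1;0 0 -80 -42 -1;0 0 -80 -52.5 -1;0 0 -80 -63 -1;0 0 -80 -73.5 -1;0 0 -80 -84 -1'; python3 st.py;  python3 -m pendant '0 0 0 -10.5 -1;0 0 0 -21 -1;0 0 0 -31.5 -1;0 0 0 -42 -1;0 0 0 -52.5 -1;0 0 0 -63 -1;0 0 0 -73.5 -1;0 0 0 -84 -1'; python3 st.py
```

```text
time_s: 4.85
ee_pos: [0.2017, 0.5268, 0.6558]
tool_rot: [0.1, 0.231, 0.968, -0.006]
ft_force: [-0.1, 0.4, 0.2]
gripper_width: 1.003
t 4.85 q [-1.923  0.431  0.996  0.902 -0.177  1.929  0.053] p [0.2017 0.5268 0.6558] 
tilt 11.51 dir(tip heading) -16.8 yaxis [0.447 0.894 0.035] x [-0.874  0.445 -0.196] F [-0.11  0.38  0.17] w 1.003
time_s: 5.85
ee_pos: [0.195, 0.5164, 0.6419]
tool_rot: [0.06, 0.753, 0.655, 0.021]
ft_force: [1.1, 0.2, -0.1]
gripper_width: 1.0
t 5.85 q [-1.683  0.33   0.505  0.936 -0.035  1.933 -1.352] p [0.195  0.5164 0.6419] 
tilt 7.23 dir(tip heading) -29.8 yaxis [ 0.984 -0.136  0.117] x [ 0.142  0.989 -0.047] F [ 1.12  0.19 -0.06] w 1.0
```

```bash
python3 -m pendant '0 0 -30 -10.5 -1;0 0 -40 -21 -1;0 0 -30 -32 -1;0 0 30 -32 -1;0 0 90 -32 -1;0 0 150 -32 -1;0 0 210 -32 -1;0 0 270 -32 -1'; python3 st.py
```

```text
time_s: 6.85
ee_pos: [0.1942, 0.4854, 0.7358]
tool_rot: [-0.022, 0.898, 0.429, 0.1]
ft_force: [1.2, 0.9, 1.3]
gripper_width: 1.005
t 6.85 q [-1.824  0.218  0.669  0.859 -0.036  1.932 -1.874] p [0.1942 0.4854 0.7358] 
tilt 11.7 dir(tip heading) 37.7 yaxis [ 0.774 -0.632  0.047] x [0.613 0.765 0.197] F [1.16 0.94 1.27] w 1.005
```

```bash
python3 -m pendant '0 0 60 -8 -1;0 0 120 -8 -1;0 0 180 -8 -1;0 0 240 -8 -1'; python3 st.py
```

```text
time_s: 7.35
ee_pos: [0.1765, 0.4533, 0.7981]
tool_rot: [-0.045, 0.905, 0.384, 0.177]
ft_force: [-0.2, -0.8, -0.7]
gripper_width: 1.002
t 7.35 q [-2.105  0.108  0.764  0.842  0.171  1.932 -2.039] p [0.1765 0.4533 0.7981] 
tilt 21.07 dir(tip heading) 37.4 yaxis [ 0.711 -0.701  0.054] x [0.642 0.679 0.356] F [-0.18 -0.81 -0.72] w 1.002
```

```bash
python3 - <<'E'
from h import *
fs=robot.grab_frame("side");ft=robot.grab_frame("top")
cv2.imwrite("pics/top2.png",ft["image"][:,:,::-1])
crop(ft,(140,210,110,70),"t4.png",7);crop(fs,(245,225,60,75),"s4.png",8); crop(ft,(262,120,80,90),"t5.png",8)
E
```

```text
(no output)
```

View pics/top2.png

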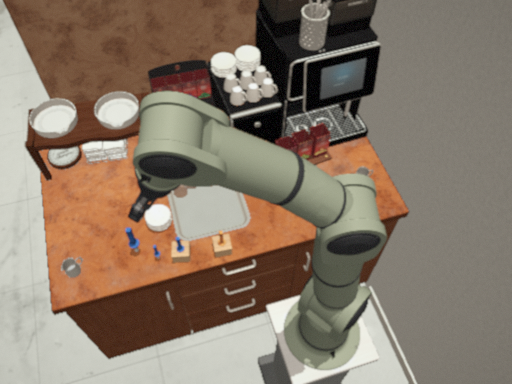

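View pics/t4.png

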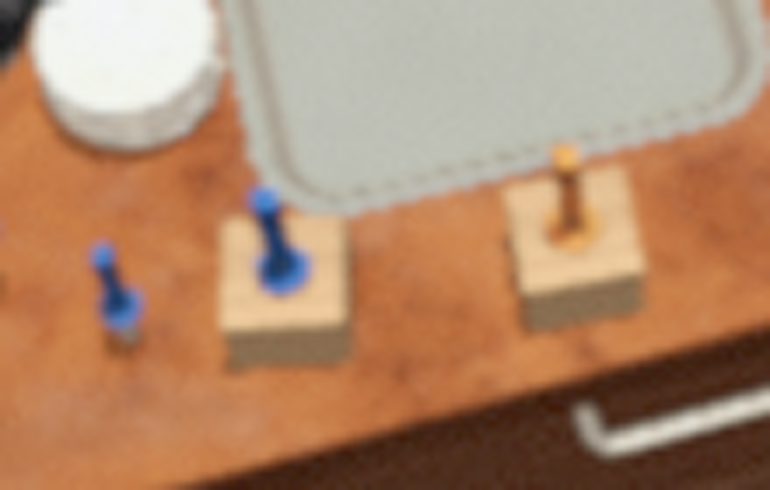

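View pics/s4.png

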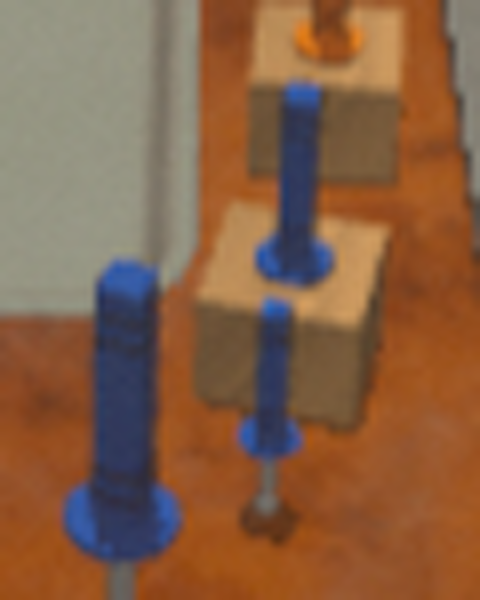

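View pics/t5.png

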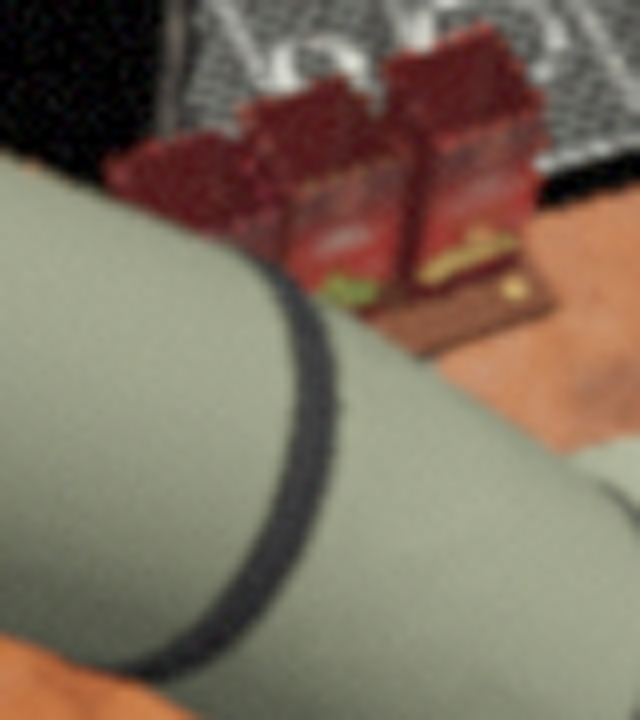

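```bash
python3 - <<'E'
from h import *
fs=robot.grab_frame("side");ft=robot.grab_frame("top")
a=[atz(fs,(245+u/8,225+v/8),.05) for u,v in ((197,303),(235,203),(390,230),(357,330))]
b=[atz(ft,(140+u/7,210+v/7),.05) for u,v in ((223,215),(348,213),(350,318),(222,332))]
for c in (a,b):
    c=np.array(c); print(c.mean(0),[ (np.round(np.degrees(np.arctan2(*(c[(i+1)%4]-c[i])[[1,0]])),1),round(np.linalg.norm(c[(i+1)%4]-c[i]),3)) for i in range(4)])
print(atz(fs,(282.9,236.5),.134),atz(ft,(177.9,238.6),.134),atz(fs,(281.9,257.5),.054),atz(ft,(180.3,248.5),.054))
E
```

```text
[0.43928686 0.41436104 0.05      ] [(np.float64(-104.0), np.float64(0.068)), (np.float64(165.7), np.float64(0.065)), (np.float64(75.1), np.float64(0.067)), (np.float64(-13.1), np.float64(0.064))]
[0.44088272 0.40888664 0.05      ] [(np.float64(-106.0), np.float64(0.069)), (np.float64(167.8), np.float64(0.064)), (np.float64(79.9), np.float64(0.069)), (np.float64(-12.4), np.float64(0.071))]
[0.43960354 0.41399753 0.134     ] [0.43876756 0.41025406 0.134     ] [0.43933574 0.41610076 0.054     ] [0.43901044 0.41087937 0.054     ]
```

```bash
python3 -m pendant '24 -3 -54 8 -1;48 -6 -108 16 -1;72 -9 -162 24 -1;96 -12 -216 31 -1;130 -16 -265 31 -1;165 -20 -315 31 -1;200 -25 -360 31 -1;230 -30 -410 31 -1'; python3 st.py
```

```text
time_s: 8.55
ee_pos: [0.3799, 0.4277, 0.4287]
tool_rot: [-0.09, 0.771, 0.611, 0.157]
ft_force: [-1.5, 2.3, 0.2]
gripper_width: 1.004
t 8.55 q [-1.908  0.211  1.238  1.772 -0.437  1.006 -0.758] p [0.3799 0.4277 0.4287] 
tilt 20.89 dir(tip heading) 68.3 yaxis [ 0.97  -0.238  0.052] x [0.205 0.913 0.353] F [-1.45  2.28  0.2 ] w 1.004
```

```bash
python3 -m pendant '15 -2 -55 0 -1;30 -4 -110 0 -1;45 -6 -165 0 -1;61 -9 -215 0 -1;61 -9 -219 0 -1'; python3 - <<'E'
from h import *
import st
s=robot.read_state();f=robot.grab_frame("wrist");cv2.imwrite("pics/w2.png",f["image"][:,:,::-1])
fs=robot.grab_frame("side");crop(fs,(245,180,70,100),"s5.png",6)
for z in (.134,.094,.054): print(proj(f,(.4395,.412,z),s))
z=Rq(s["tool_rot"])[:,2]; print("target tcp",np.array([.4395,.412,.096])+.019*z)
E
```

```text
time_s: 9.18
ee_pos: [0.4425, 0.4155, 0.2065]
tool_rot: [-0.089, 0.773, 0.609, 0.155]
ft_force: [-0.6, -0.2, 1.2]
gripper_width: 0.994
t 9.175 q [-1.344  0.512  0.784  1.986 -0.949  0.662 -0.182] p [0.4425 0.4155 0.2065] 
tilt 20.58 dir(tip heading) 68.1 yaxis [ 0.969 -0.243  0.051] x [0.211 0.914 0.348] F [-0.56 -0.23  1.15] w 0.994
[247.77104842 245.54734669]
[246.42138283 240.28529661]
[245.41628919 236.36712232]
target tcp [0.44199211 0.41819694 0.07821272]
```

View pics/w2.png

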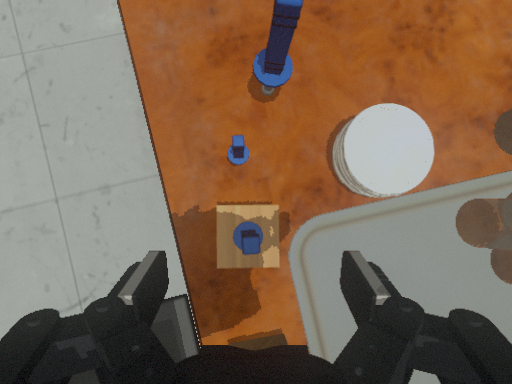

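View pics/s5.png

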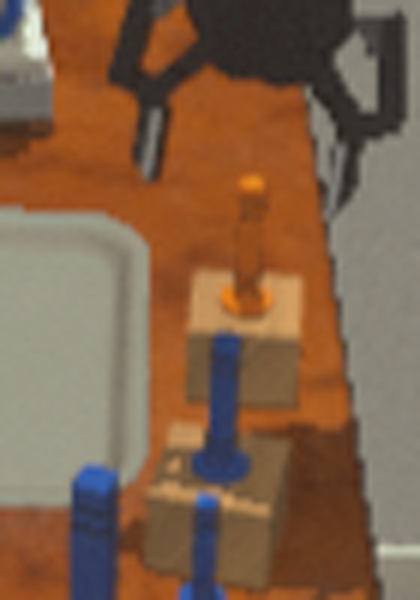

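```bash
python3 -m pendant '1 4 -50 0 -1;1 4 -100 0 -1;1 4 -128 0 -1;1 4 -128 0 0.3;1 4 -128 0 1;1 4 -128 0 1;1 4 -128 0 1;1 4 -128 0 1' 80; python3 - <<'E'
from h import *
import st
s=robot.read_state();f=robot.grab_frame("wrist");cv2.imwrite("pics/w3.png",f["image"][:,:,::-1])
fs=robot.grab_frame("side");crop(fs,(245,180,70,100),"s6.png",6)
E
```

```text
time_s: 10.28
ee_pos: [0.4431, 0.4224, 0.0829]
tool_rot: [-0.09, 0.771, 0.61, 0.158]
ft_force: [-1.6, -0.3, 8.7]
gripper_width: 0.154
t 10.275 q [-1.068  0.648  0.391  2.046 -1.247  0.392  0.133] p [0.4431 0.4224 0.0829] 
tilt 20.93 dir(tip heading) 68.1 yaxis [ 0.969 -0.24   0.053] x [0.207 0.912 0.353] F [-1.59 -0.26  8.73] w 0.154
```

View pics/w3.png

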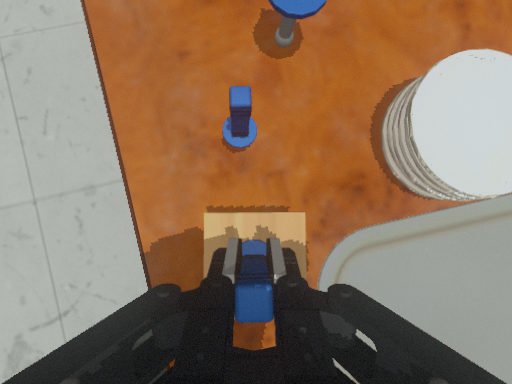

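View pics/s6.png

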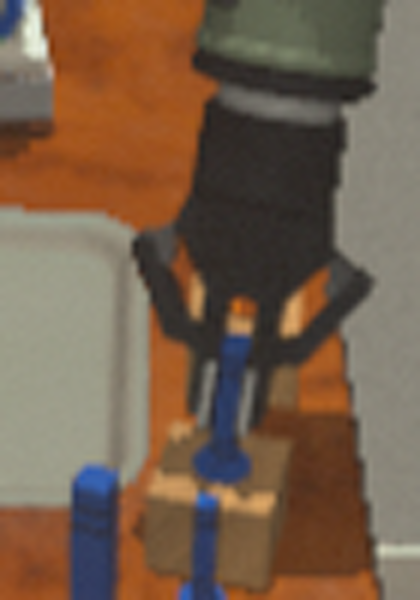

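```bash
python3 -m pendant '0 0 40 0 1;0 0 90 0 1;0 -25 145 8 1;0 -60 195 18 1;0 -100 240 28 1;0 -145 280 38 1;0 -195 315 48 1;0 -250 340 58 1' 100;python3 st.py
```

```text
time_s: 11.38
ee_pos: [0.4428, 0.1705, 0.4247]
tool_rot: [-0.155, 0.377, 0.908, 0.094]
ft_force: [0.5, 1.3, -1.2]
gripper_width: 0.15
t 11.375 q [-0.817  0.243  0.703  1.65  -0.473  1.508  0.75 ] p [0.4428 0.1705 0.4247] 
tilt 20.94 dir(tip heading) 126.3 yaxis [0.713 0.699 0.054] x [-0.668  0.655  0.353] F [ 0.47  1.28 -1.19] w 0.15
```

```bash
python3 -m pendant '0 -50 35 10 1;0 -100 70 20 1;0 -150 105 30 1;0 -200 140 40 1;0 -240 185 45 1;0 -240 245 45 1;0 -240 305 45 1;0 -240 365 45 1'; cat >> st.py <<'E'
dt=np.array([-.353,-.053,.934]); d=R@dt
print("stylus tilt",round(np.degrees(np.arccos(-d[2]/np.linalg.norm(d))),2),"heading",round(np.degrees(np.arctan2(d[1],d[0])),1),"tip",(s["ee_pos"]-.019*z+.0906*d).round(4))
E
python3 st.py
```

```text
time_s: 12.38
ee_pos: [0.4181, -0.0573, 0.5559]
tool_rot: [-0.148, 0.001, 0.989, 0.024]
ft_force: [0.5, 0.2, -1.4]
gripper_width: 0.149
t 12.375 q [-0.349  0.192  0.481  1.34  -0.101  1.933  1.685] p [ 0.4181 -0.0573  0.5559] 
tilt 17.3 dir(tip heading) 170.8 yaxis [0.009 0.999 0.047] x [-0.956 -0.005  0.294] F [ 0.54  0.18 -1.36] w 0.149
stylus tilt 3.62 heading -6.1 tip [ 0.4293 -0.0588  0.4837]
```

```bash
python3 -m pendant '0 0 60 -6 1;0 0 120 -8 1;0 0 180 -8 1;0 0 240 -8 1;0 0 300 -8 1;0 0 360 -8 1'; python3 st.py
```

```text
time_s: 13.12
ee_pos: [0.3997, -0.0408, 0.5856]
tool_rot: [-0.115, 0.071, 0.99, 0.035]
ft_force: [-0.0, -0.8, -0.6]
gripper_width: 0.148
t 13.125 q [-0.185  0.105  0.239  1.336 -0.106  1.932  1.457] p [ 0.3997 -0.0408  0.5856] 
tilt 13.83 dir(tip heading) 158.8 yaxis [0.149 0.987 0.054] x [-0.963  0.133  0.233] F [-0.05 -0.83 -0.58] w 0.148
stylus tilt 7.21 heading -8.5 tip [ 0.4152 -0.0441  0.5141]
```

```bash
python3 -m pendant '30 -3 52 0 1;60 -6 104 0 1;90 -9 156 0 1;120 -12 208 0 1;140 -15 260 0 1;140 -15 320 0 1'; python3 st.py
```

```text
time_s: 13.88
ee_pos: [0.4726, -0.0353, 0.6013]
tool_rot: [-0.081, 0.073, 0.993, 0.037]
ft_force: [-0.2, -0.1, -0.8]
gripper_width: 0.152
t 13.875 q [-0.101  0.213  0.149  1.157 -0.118  1.933  1.439] p [ 0.4726 -0.0353  0.6013] 
tilt 10.24 dir(tip heading) 151.1 yaxis [0.151 0.987 0.062] x [-0.976  0.139  0.167] F [-0.23 -0.13 -0.76] w 0.152
stylus tilt 11.09 heading -6.3 tip [ 0.4929 -0.0388  0.5311]
```

```bash
python3 -m pendant '15 -1 60 0 1;30 -2 120 0 1;45 -3 180 0 1;60 -4 240 0 1;75 -5 300 0 1;90 -6 360 0 1;100 -6 420 0 1;100 -6 480 0 1'; python3 st.py
```

```text
time_s: 14.88
ee_pos: [0.4903, -0.0171, 0.6289]
tool_rot: [-0.046, 0.075, 0.995, 0.041]
ft_force: [0.4, 0.0, -0.7]
gripper_width: 0.146
t 14.875 q [-0.116  0.213  0.126  1.081 -0.122  1.933  1.391] p [ 0.4903 -0.0171  0.6289] 
tilt 7.05 dir(tip heading) 133.9 yaxis [0.152 0.985 0.075] x [-0.985  0.145  0.097] F [ 0.35  0.01 -0.73] w 0.146
stylus tilt 15.12 heading -4.6 tip [ 0.5155 -0.0206  0.5603]
```

```bash
python3 -m pendant '0 0 60 0 1;0 0 120 0 1;0 0 180 0 1'; python3 st.py
```

```text
time_s: 15.25
ee_pos: [0.4751, -0.0084, 0.6628]
tool_rot: [-0.01, 0.076, 0.996, 0.046]
ft_force: [0.6, -0.8, -1.1]
gripper_width: 0.149
t 15.25 q [-0.15   0.155  0.139  1.066 -0.122  1.933  1.363] p [ 0.4751 -0.0084  0.6628] 
tilt 5.37 dir(tip heading) 98.5 yaxis [0.153 0.984 0.089] x [-0.988  0.151  0.028] F [ 0.65 -0.81 -1.12] w 0.149
stylus tilt 19.17 heading -3.3 tip [ 0.505  -0.0119  0.5961]
```

```bash
python3 -m pendant '0 0 60 10 1;0 0 120 12 1'; python3 st.py;  python3 -m pendant '0 0 60 0 1;0 0 120 0 1'; python3 st.py
```

```text
time_s: 15.5
ee_pos: [0.4663, -0.0021, 0.6852]
tool_rot: [0.019, -0.027, 0.998, 0.046]
ft_force: [-0.0, -0.2, -1.6]
gripper_width: 0.15
t 15.5 q [-0.203  0.121  0.179  1.05  -0.121  1.933  1.555] p [ 0.4663 -0.0021  0.6852] 
tilt 5.68 dir(tip heading) 69.2 yaxis [-0.056  0.994  0.09 ] x [-0.998 -0.053 -0.04 ] F [-0.04 -0.17 -1.58] w 0.15
stylus tilt 23.05 heading 7.7 tip [0.5008 0.0009 0.6208]
time_s: 15.75
ee_pos: [0.4603, 0.0038, 0.7151]
tool_rot: [0.053, -0.025, 0.997, 0.048]
ft_force: [0.2, 0.6, 0.1]
gripper_width: 0.151
t 15.75 q [-0.248  0.089  0.209  1.012 -0.121  1.933  1.531] p [0.4603 0.0038 0.7151] 
tilt 8.18 dir(tip heading) 43.9 yaxis [-0.055  0.994  0.093] x [-0.993 -0.044 -0.107] F [0.22 0.64 0.06] w 0.151
stylus tilt 26.92 heading 7.0 tip [0.499  0.0069 0.6532]
```

```bash
python3 -m pendant '0 0 60 0 1;0 0 120 0 1'; python3 -m pendant '0 0 60 0 1;0 0 120 0 1';python3 -m pendant '0 0 60 0 1;0 0 120 0 1'; python3 st.py
```

```text
time_s: 16.0
ee_pos: [0.456, 0.0095, 0.7452]
tool_rot: [0.087, -0.023, 0.995, 0.051]
ft_force: [-0.2, 0.2, -1.3]
gripper_width: 0.145
time_s: 16.25
ee_pos: [0.4531, 0.0151, 0.7746]
tool_rot: [0.12, -0.021, 0.991, 0.055]
ft_force: [0.3, 0.0, -0.6]
gripper_width: 0.148
time_s: 16.5
ee_pos: [0.4513, 0.0204, 0.8037]
tool_rot: [0.152, -0.02, 0.986, 0.059]
ft_force: [0.3, -0.1, -1.2]
gripper_width: 0.154
t 16.5 q [-0.378  0.033  0.29   0.861 -0.112  1.933  1.465] p [0.4513 0.0204 0.8037] 
tilt 18.8 dir(tip heading) 22.3 yaxis [-0.057  0.992  0.11 ] x [-0.953 -0.021 -0.303] F [ 0.34 -0.12 -1.22] w 0.154
stylus tilt 38.45 heading 6.4 tip [0.5016 0.0244 0.7508]
```

```bash
python3 - <<'E'
from h import *
s=robot.read_state();f=robot.grab_frame("wrist");cv2.imwrite("pics/w4.png",f["image"][:,:,::-1])
fs=robot.grab_frame("side");cv2.imwrite("pics/s7.png",fs["image"][:,:,::-1])
ft=robot.grab_frame("top");crop(ft,(262,120,80,90),"t7.png",8)
E
```

```text
(no output)
```

View pics/w4.png

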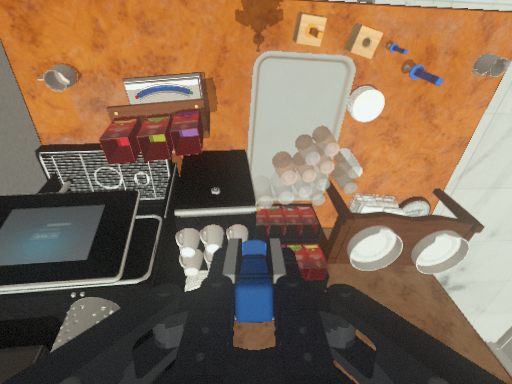

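View pics/s7.png

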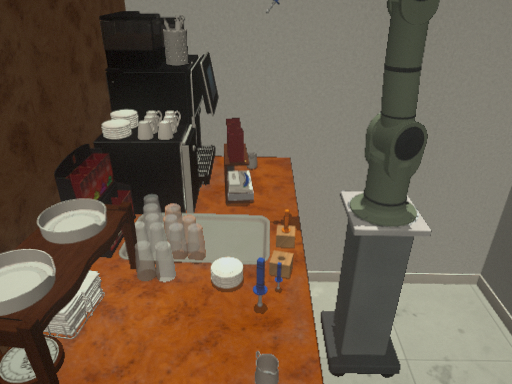

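View pics/t7.png

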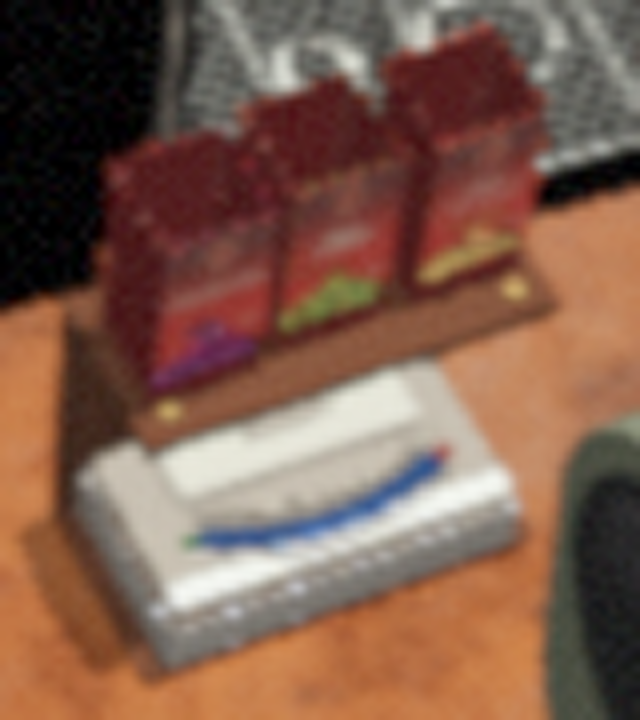

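```bash
python3 -m pendant '-5 -15 -58 0 1;-10 -30 -116 0 1;-15 -45 -174 0 1;-20 -60 -232 0 1;-25 -75 -290 0 1;-30 -90 -348 0 1;-35 -105 -405 0 1;-40 -120 -440 0 1'; python3 st.py; python3 - <<'E'
from h import *
s=robot.read_state();f=robot.grab_frame("wrist");cv2.imwrite("pics/w5.png",f["image"][:,:,::-1])
E
```

```text
time_s: 17.65
ee_pos: [0.4096, -0.0998, 0.3593]
tool_rot: [0.149, -0.02, 0.987, 0.059]
ft_force: [0.5, 0.7, -0.8]
gripper_width: 0.15
t 17.65 q [-0.311 -0.127  0.504  2.107 -0.151  0.883  1.889] p [ 0.4096 -0.0998  0.3593] 
tilt 18.45 dir(tip heading) 22.6 yaxis [-0.057  0.992  0.11 ] x [-0.955 -0.022 -0.297] F [ 0.52  0.67 -0.79] w 0.15
stylus tilt 38.08 heading 6.4 tip [ 0.4596 -0.0959  0.306 ]
```

View pics/w5.png

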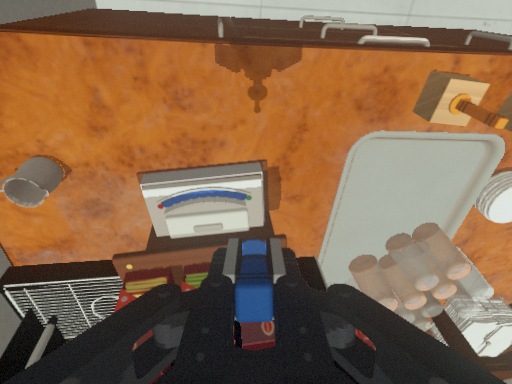

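```bash
cat > seam.py <<'E'
from h import *
from scipy.optimize import least_squares
import pickle,sys
def masks(f,box):
    im=f["image"].astype(int);x,y,w,h=box;r,g,b=[im[...,i] for i in range(3)]
    m=np.zeros(r.shape,bool);m[y:y+h,x:x+w]=True
    B=m&(b>r+25)&(b>g+15);G=m&(g>r+20)&(g>b+5);Rd=m&(r>g+40)&(r>b+30)
    return [np.argwhere(k)[:,::-1].astype(float) for k in (B,G,Rd)]
def pt(P,phi):
    x,y,yaw,z,c,al=P
    lx=160*(1-np.cos(phi))/1000; ly=-.160*np.sin(phi)  # phi>0 -> red end (-y)
    return np.array([x+np.cos(yaw)*lx-np.sin(yaw)*ly,y+np.sin(yaw)*lx+np.cos(yaw)*ly,z+c*ly])
E
python3 - <<'E'
from seam import *
s=robot.read_state();fw=robot.grab_frame("wrist");ft=robot.grab_frame("top");fs=robot.grab_frame("side")
pickle.dump((s,fw,ft,fs),open("fr.pkl","wb"))
for n,f,b in (("w",fw,(145,180,115,40)),("t",ft,(280,172,42,20)),("s",fs,(236,165,18,30))):
    m=masks(f,b); print(n,[ (len(k),k.mean(0).round(2) if len(k) else None) for k in m])
crop(fw,(140,160,130,80),"w6.png",6)
E
```

```text
w [(570, array([203.97, 198.84])), (23, array([249.61, 200.22])), (79, array([150.68, 212.14]))]
t [(96, array([303.48, 182.7 ])), (1, array([286., 187.])), (28, array([292.36, 177.32]))]
s [(33, array([246.3 , 180.15])), (1, array([244., 186.])), (117, array([246.32, 171.74]))]
```

View pics/w6.png

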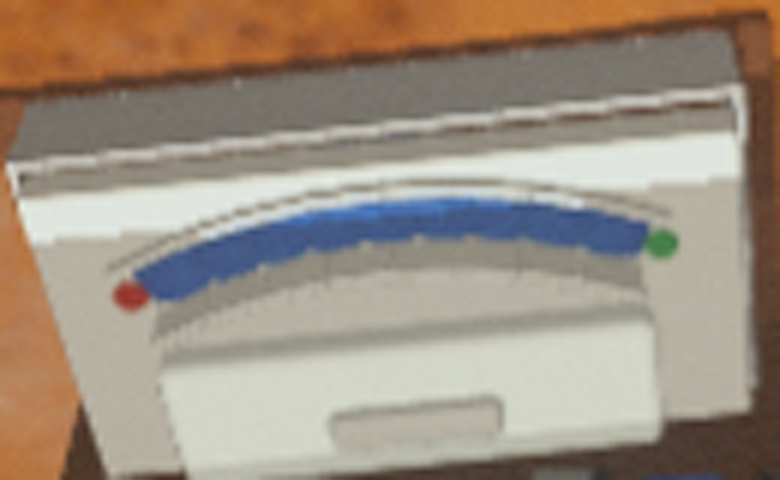

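```bash
python3 - <<'E'
from seam import *
s,fw,ft,fs=pickle.load(open("fr.pkl","rb"))
obs=[(fw,s,(145,180,115,40),(161.7,209.2),(250.3,200.3)),(ft,None,(280,172,42,20),(317.6,176.6),(286.0,187.4)),(fs,None,(236,165,18,30),None,(244.4,186.6))]
BL=[masks(o[0],o[2])[0] for o in obs]
phis=np.linspace(-.43,.43,61)
def run(use,fixz=None,fixc=None):
    def res(P):
        P=P.copy()
        if fixz is not None:P[3]=fixz
        if fixc is not None:P[4]=fixc
        r=[]
        for i in use:
            f,st,_,rd,gr=obs[i]; L=np.array([proj(f,pt(P,a),st) for a in phis]); B=BL[i]
            D=np.linalg.norm(B[:,None]-L[None],axis=2); j=D.argmin(1); j=np.clip(j,1,59)
            t=L[j+1]-L[j-1];t/=np.linalg.norm(t,axis=1)[:,None]; dd=B-L[j]; sd=dd[:,0]*t[:,1]-dd[:,1]*t[:,0]
            r+=list(sd/np.sqrt(len(B))*2); 
            # along mean
            r.append((B.mean(0)-np.mean([L[k] for k in range(4,57)],axis=0)).dot((L[60]-L[0])/np.linalg.norm(L[60]-L[0]))*.5)
            if rd: r+=list((proj(f,pt(P,P[5]),st)-rd))
            if gr: r+=list((proj(f,pt(P,-P[5]),st)-gr))
        return np.array(r)
    o=least_squares(res,[.58,-.14,.11,.058,0,.45]); return o
for use,z,c in (([0],.0585,0),([1],.0585,0),([0,1],.0585,0),([0,1],None,0),([0,1],None,None),([0,1,2],None,None)):
    o=run(use,z,c); print(use,z,o.x.round(4),"yawdeg",np.degrees(o.x[2]).round(2),"cost",round(o.cost,2))
E
```

```text
[0] 0.0585 [ 0.5757 -0.14    0.0955  0.8147  0.      0.4843] yawdeg 5.47 cost 8.04
[1] 0.0585 [ 0.5774 -0.1418  0.1319 -0.0339 -0.      0.4642] yawdeg 7.56 cost 8.34
[0, 1] 0.0585 [ 0.5759 -0.1403  0.1019  0.058   0.      0.4814] yawdeg 5.84 cost 17.49
[0, 1] None [ 0.5732 -0.14    0.1016  0.0626 -0.0956  0.477 ] yawdeg 5.82 cost 17.37
[0, 1] None [ 0.5751 -0.1425  0.1723  0.0597  0.0998  0.4891] yawdeg 9.87 cost 16.83
[0, 1, 2] None [ 0.5746 -0.1406  0.1192  0.0602  0.0233  0.482 ] yawdeg 6.83 cost 19.28
```

```bash
python3 - <<'E'
from seam import *
s,fw,ft,fs=pickle.load(open("fr.pkl","rb"))
for z in (.05,.06):
    a,b=atz(fw,(142.8,187.5),z,s),atz(fw,(263.3,175.2),z,s);d=b-a
    print("w rim",a,b,np.linalg.norm(d),np.degrees(np.arctan2(-d[0],d[1])))
# box base front/back
a,b=atz(fw,(140+175/6,160+375/6),.065,s),atz(fw,(140+650/6,160+318/6),.065,s);d=b-a
print("panel",np.degrees(np.arctan2(-d[0],d[1])))
# shelf front edge top cam: studs (brass) z .187
a,b=atz(ft,(262+168/8,120+411/8),.187),atz(ft,(262+515/8,120+289/8),.187);d=a-b
print("brass",a,b,np.linalg.norm(d),np.degrees(np.arctan2(-d[0],d[1])))
a,b=atz(ft,(262+138/8,120+430/8),.187),atz(ft,(262+553/8,120+301/8),.187);d=a-b
print("edge",a,b,np.linalg.norm(d),np.degrees(np.arctan2(-d[0],d[1])))
E
```

```text
w rim [ 0.56253734 -0.23845464  0.05      ] [ 0.541592   -0.04327098  0.05      ] 0.19630427938271822 6.1250232785462275
w rim [ 0.55608146 -0.23561458  0.06      ] [ 0.53563479 -0.04507786  0.06      ] 0.19163065939030885 6.1250232785462275
panel 6.8478669496893705
brass [ 0.57866812 -0.04504944  0.187     ] [ 0.59894068 -0.23523978  0.187     ] 0.1912677202563672 6.0842359264101615
edge [ 0.57216973 -0.02735347  0.187     ] [ 0.58639442 -0.2504855   0.187     ] 0.2235849832424173 3.6476743672114416
```

```bash
python3 -m pendant '10 2 -50 0 1;20 4 -105 0 1;30 6 -160 0 1;42 8 -190 0 1;42 8 -196 0 1'; python3 st.py; python3 - <<'E'
from h import *
s=robot.read_state();fw=robot.grab_frame("wrist");ft=robot.grab_frame("top");fs=robot.grab_frame("side")
import pickle;pickle.dump((s,fw,ft,fs),open("fr2.pkl","wb"))
crop(ft,(262,120,90,90),"t8.png",8);crop(fs,(215,140,70,70),"s8.png",9);crop(fw,(0,0,512,384),"w8.png",1)
R=Rq(s["tool_rot"]);d=R@np.array([-.353,-.053,.934]);tip=s["ee_pos"]-.019*R[:,2]+.0906*d
print(tip,proj(ft,tip),proj(fs,tip),proj(fw,tip,s))
E
```

```text
time_s: 18.48
ee_pos: [0.4548, -0.0898, 0.1657]
tool_rot: [0.15, -0.02, 0.987, 0.06]
ft_force: [0.1, -0.3, -0.5]
gripper_width: 0.154
t 18.475 q [-0.059  0.295  0.303  2.293 -0.764  0.4    2.516] p [ 0.4548 -0.0898  0.1657] 
tilt 18.56 dir(tip heading) 22.9 yaxis [-0.057  0.992  0.112] x [-0.954 -0.021 -0.298] F [ 0.08 -0.34 -0.51] w 0.154
stylus tilt 38.15 heading 6.6 tip [ 0.5049 -0.0857  0.1125]
[ 0.50486659 -0.08573853  0.11246586] [297.77052746 194.44214407] [262.59557402 173.43429358] [246.64331403 248.85601125]
```

View pics/t8.png

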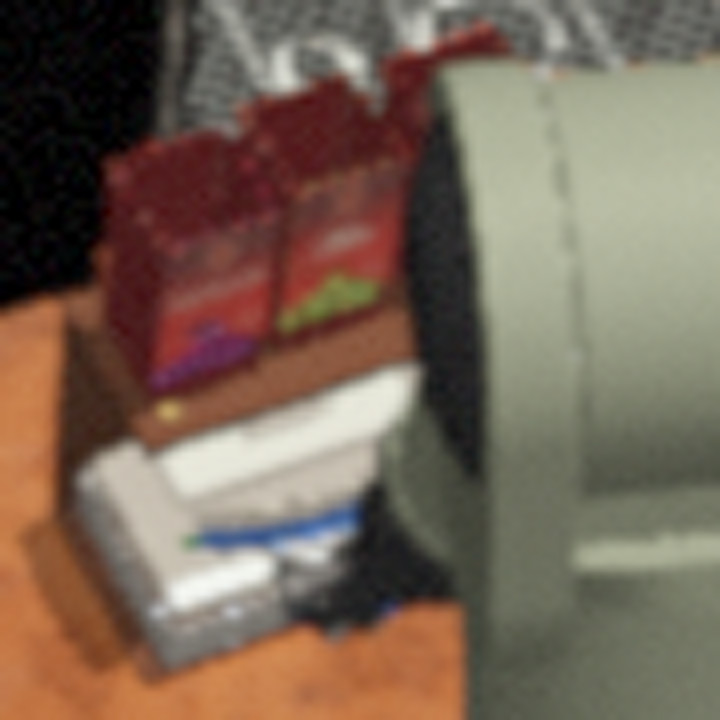

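View pics/s8.png

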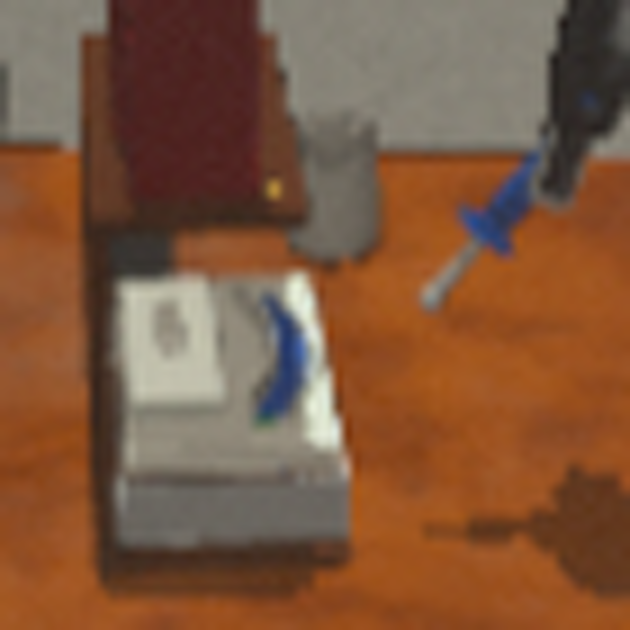

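View pics/w8.png

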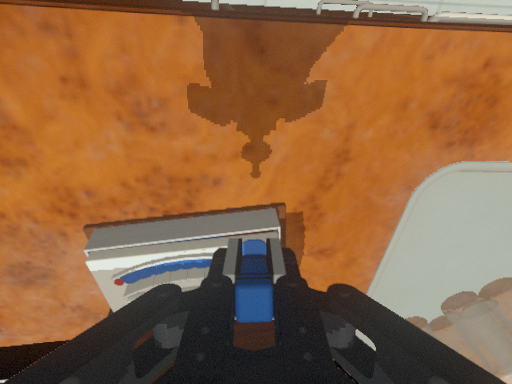

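```bash
cat > sim.py <<'E'
import kin
from kin import *
from rig import robot
D2=[([-1.068,0.648,0.391,2.046,-1.247,0.392,0.133],[.4431,.4224,.0829],[-.09,.771,.61,.158]),
([-1.344,0.512,0.784,1.986,-0.949,0.662,-0.182],[.4425,.4155,.2065],[-.089,.773,.609,.155]),
([-.378,.033,.29,.861,-.112,1.933,1.465],[.4513,.0204,.8037],[.152,-.02,.986,.059]),
([-.311,-.127,.504,2.107,-.151,.883,1.889],[.4096,-.0998,.3593],[.149,-.02,.987,.059]),
([-.059,.295,.303,2.293,-.764,.4,2.516],[.4548,-.0898,.1657],[.15,-.02,.987,.06])]
kin.D+=D2
c,sg,P=fit()
lo=np.array([-2.91,-.3,-1.5,.17,-1.26,.16,-2.52]);hi=np.array([2.91,2.13,1.42,2.43,4.41,1.93,2.52])
s=robot.read_state()
def step(q,p,R,reg=.01):
    def res(x):
        pp,RR=fk(x,P,sg); return np.r_[(pp-p)*5,(RR.as_matrix()-R).ravel(),reg*(x-q)]
    o=least_squares(res,np.clip(q,lo+1e-4,hi-1e-4),bounds=(lo,hi),max_nfev=100); return o.x
def path(q,way,R0,turns,n=10):
    p0,Rr=fk(q,P,sg); 
    for (p,t) in zip(way,turns):
        for k in range(1,n+1):
            pk=p0+(np.array(p)-p0)*k/n
            tt=t[0]+(t[1]-t[0])*k/n
            R=Rn.from_euler('z',tt,degrees=True).as_matrix()@R0
            q=step(q,pk,R)
        p0=np.array(p); pp,RR=fk(q,P,sg)
        print(np.round(p,3),t,q.round(2),"err mm",np.round(1000*np.linalg.norm(pp-p),1),"deg",np.round(np.degrees((RR*Rn.from_matrix(R).inv()).magnitude()),1))
    return q
if __name__=="__main__":
    print(c,sg,P)
    q=s["q"];p0,R0=fk(q,P,sg);R0=R0.as_matrix();print(p0,s["ee_pos"])
    dt=np.array([-.353,-.053,.934])
    for T in (0,-15,-25,15):
        Rz=Rn.from_euler('z',T,degrees=True).as_matrix()
        off=Rz@(R0@( -.019*np.array([0,0,1])+.0906*dt))   # tip-tcp
        tips=[[.50,-.08,.14],[.582,-.079,.085],[.582,-.079,.061],[.5755,-.14,.061],[.596,-.2,.061]]
        print("turn",T); path(q,[np.array(t)-off for t in tips],R0,[(0,T)]+[(T,T)]*4)
E
python3 sim.py
```

```text
0.0007515157681435523 (-1, -1, -1, -1) [ 3.20064108e-01  5.28867269e-01  4.19631619e-01  3.22198317e-01
 -9.75429963e-02  1.47623112e+00  5.01447716e-03 -5.55515871e-04]
[ 0.45906925 -0.08018846  0.16844655] [ 0.454665   -0.09073742  0.16750437]
turn 0
[ 0.449 -0.082  0.193] (0, 0) [-0.11  0.23  0.37  2.29 -0.66  0.45  2.43] err mm 0.0 deg 0.0
[ 0.531 -0.081  0.138] (0, 0) [-0.05  0.44  0.26  2.16 -0.81  0.39  2.51] err mm 0.0 deg 0.0
[ 0.531 -0.081  0.114] (0, 0) [ 0.07  0.48  0.11  2.17 -0.81  0.3   2.52] err mm 0.0 deg 0.0
[ 0.525 -0.142  0.114] (0, 0) [ 0.29  0.49 -0.01  2.14 -0.67  0.32  2.52] err mm 0.0 deg 0.0
[ 0.545 -0.202  0.114] (0, 0) [ 0.39  0.54 -0.02  2.03 -0.59  0.4   2.52] err mm 0.0 deg 0.0
turn -15
[ 0.45  -0.069  0.193] (0, -15) [-0.34  0.22  0.51  2.32 -0.57  0.37  2.01] err mm 0.0 deg 0.0
[ 0.532 -0.068  0.138] (-15, -15) [-0.2   0.43  0.34  2.18 -0.76  0.3   2.14] err mm 0.0 deg 0.0
[ 0.532 -0.068  0.114] (-15, -15) [-0.12  0.47  0.24  2.2  -0.84  0.23  2.22] err mm 0.0 deg 0.0
[ 0.526 -0.129  0.114] (-15, -15) [ 0.05  0.48  0.19  2.18 -0.84  0.27  2.35] err mm
[... 383 characters left out ...]
1.92] err mm 0.0 deg 0.0
[ 0.529 -0.12   0.114] (-25, -25) [-0.06  0.48  0.26  2.19 -0.77  0.22  2.06] err mm 0.0 deg 0.0
[ 0.549 -0.18   0.114] (-25, -25) [ 0.06  0.52  0.26  2.1  -0.75  0.29  2.14] err mm 0.0 deg 0.0
turn 15
[ 0.452 -0.095  0.193] (0, 15) [ 0.47  0.26 -0.21  2.23 -0.44  0.5   2.52] err mm 0.0 deg 0.0
[ 0.534 -0.094  0.138] (15, 15) [ 0.38  0.46 -0.19  2.1  -0.42  0.4   2.45] err mm 0.0 deg 0.0
[ 0.534 -0.094  0.114] (15, 15) [ 0.39  0.51 -0.22  2.11 -0.43  0.34  2.48] err mm 0.0 deg 0.0
[ 0.527 -0.155  0.114] (15, 15) [ 0.56  0.54 -0.28  2.07 -0.35  0.39  2.52] err mm 0.0 deg 0.0
[ 0.548 -0.215  0.114] (15, 15) [ 0.65  0.59 -0.3   1.95 -0.27  0.47  2.52] err mm 0.0 deg 0.0
```

```bash
python3 - <<'E'
from h import *
import pickle
s,fw,ft,fs=pickle.load(open("fr2.pkl","rb"))
crop(fw,(200,225,110,135),"w9.png",6)
M=np.array(fw["mount"]);Mi=np.linalg.inv(M)
def pj(p):
    c=Mi[:3,:3]@p+Mi[:3,3]; c=np.array([c[0],-c[1],-c[2]])
    return cv2.projectPoints(c.reshape(1,3),np.zeros(3),np.zeros(3),np.array(fw["intrinsics"]),np.array(fw["D"]))[0][0,0]
dt=np.array([-.353,0,.936]);dt/=np.linalg.norm(dt)
g=np.array([0,0,-.019]);xs=np.array([.936,0,.353])
for e in (-.003,0,.003):
    print(e,[ ((pj(g+np.array([e,0,0])-dt*.0334+xs*a*.007+np.array([0,b*.007,0]))-[200,225])*6).round(0) for a,b in ((-1,-1),(-1,1),(1,1),(1,-1))], "flange top edge", ((pj(g+np.array([e,0,0])+dt*.0466+xs*.016)-[200,225])*6).round(0))
E
```

```text
-0.003 [array([195., 556.]), array([422., 556.]), array([421., 324.]), array([195., 324.])] flange top edge [315.  69.]
0 [array([193., 515.]), array([423., 515.]), array([422., 282.]), array([194., 282.])] flange top edge [315.  43.]
0.003 [array([192., 473.]), array([424., 473.]), array([423., 238.]), array([193., 238.])] flange top edge [315.  17.]
```

View pics/w9.png

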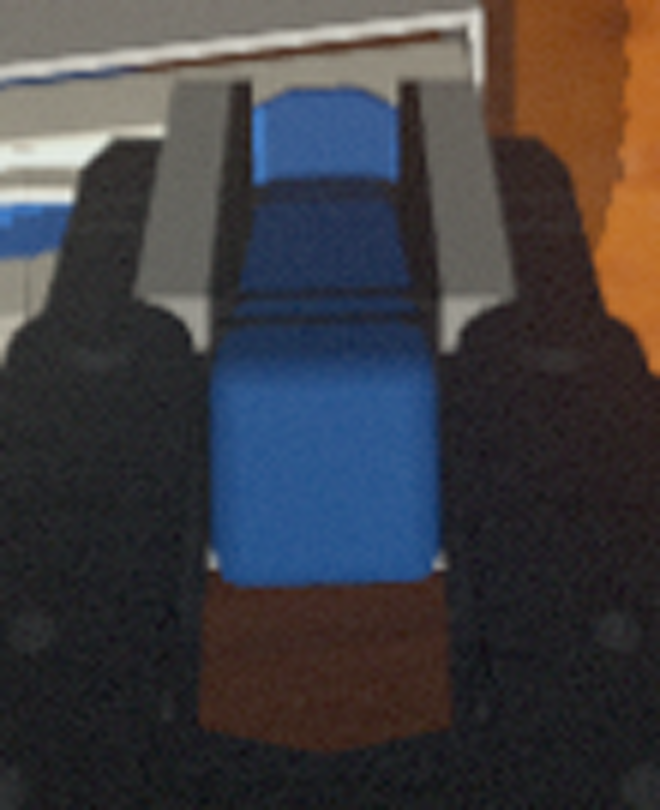

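```bash
python3 - <<'E'
from seam import *
s,fw,ft,fs=pickle.load(open("fr2.pkl","rb"))
crop(fs,(255,155,30,25),"s9.png",24)
R=Rq(s["tool_rot"]);d=R@np.array([-.353,-.053,.934])
for e in (0,-.0025,-.005):
    g=s["ee_pos"]-.019*R[:,2]+e*R[:,0]; print(e,"tip px",(proj(fs,g+.0906*d)-[255,155])*24+12,"flange",(proj(fs,g+.0486*d)-[255,155])*24+12)
B=masks(fs,(236,165,18,30))[0]
print("side blue",B.mean(0),"pred",np.mean([proj(fs,pt((.5757,-.1403,.1065,.0585,0,0),a)) for a in np.linspace(-.43,.43,21)],axis=0))
E
```

```text
0 tip px [194.29377645 454.42304585] flange [343.62818915 281.60183216]
-0.0025 tip px [181.00346403 450.51806578] flange [330.26762714 277.62789921]
-0.005 tip px [167.70731106 446.61141165] flange [316.90111242 273.65226174]
side blue [246.3030303  180.15151515] pred [245.39248623 178.89836496]
```

View pics/s9.png

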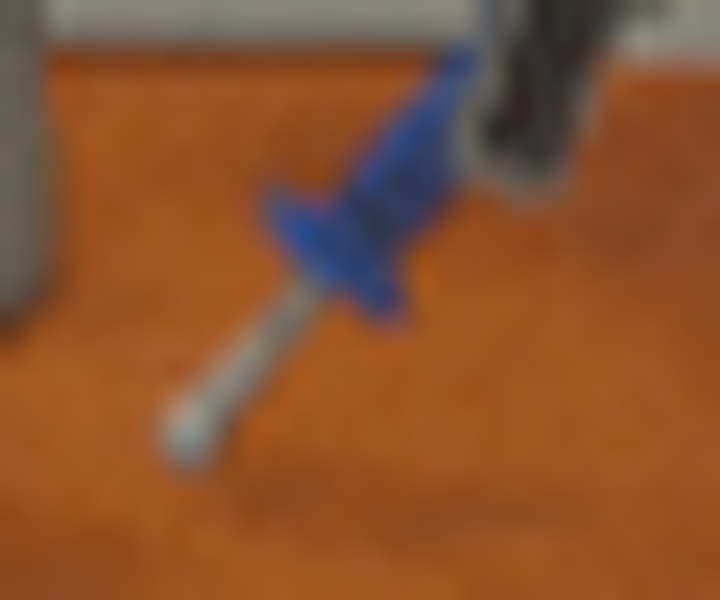

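```bash
cat > st.py <<'E'
from h import *
s=robot.read_state();R=Rq(s["tool_rot"]);z=R[:,2]
print("t",s["time_s"],"q",s["q"].round(3),"p",s["ee_pos"].round(4),"F",s["ft_force"].round(2),"w",round(s["gripper_width"],3),"yz",R[2,1].round(3))
dt=np.array([-.353,0,.936]); d=R@dt
tip=s["ee_pos"]+R@np.array([-.0045,.0005,-.019])+.0906*d
X0,Y0,YAW=.5765,-.1403,np.radians(6.1)
l=np.array([[np.cos(YAW),np.sin(YAW)],[-np.sin(YAW),np.cos(YAW)]])@(tip[:2]-[X0,Y0])
phi=np.arctan2(-l[1],.160-l[0]); rad=np.hypot(l[1],.160-l[0])
print("gtilt",round(np.degrees(np.arccos(-z[2])),1),round(np.degrees(np.arctan2(z[1],z[0])),1),"stylus tilt",round(np.degrees(np.arccos(-d[2]/np.linalg.norm(d))),2),"heading",round(np.degrees(np.arctan2(d[1],d[0])),1),"tip",tip.round(4),"local",l.round(4),"stud#",round(5+phi/.097,2),"off centreline mm (+=front)",round((rad-.160)*1000,2))
def arc(n):
    a=(n-5)*.097; lx=.160*(1-np.cos(a));ly=-.160*np.sin(a)
    return np.array([X0+np.cos(YAW)*lx-np.sin(YAW)*ly,Y0+np.sin(YAW)*lx+np.cos(YAW)*ly])
E
python3 st.py; python3 -c "
from st import arc
for n in (0.5,1,5,9,9.5): print(n,arc(n))"
```

```text
t 18.625 q [-0.062  0.291  0.308  2.294 -0.762  0.401  2.518] p [ 0.4547 -0.0907  0.1675] F [ 0.64 -0.32  0.55] w 0.149 yz 0.111
gtilt 18.7 22.6 stylus tilt 38.71 heading 11.3 tip [ 0.5089 -0.0814  0.1162] local [-0.061   0.0658] stud# 2.02 off centreline mm (+=front) 70.56
t 18.625 q [-0.062  0.291  0.308  2.294 -0.762  0.401  2.518] p [ 0.4547 -0.0907  0.1675] F [ 0.64 -0.32  0.55] w 0.149 yz 0.111
gtilt 18.7 22.6 stylus tilt 38.71 heading 11.3 tip [ 0.5089 -0.0814  0.1162] local [-0.061   0.0658] stud# 2.02 off centreline mm (+=front) 70.56
0.5 [ 0.58422911 -0.07144558]
1 [ 0.58189325 -0.07884487]
5 [ 0.5765 -0.1403]
9 [ 0.59475844 -0.19922749]
9.5 [ 0.5986052  -0.20596605]
```

```bash
python3 -m pendant '0 0 0 -10 1;0 0 -10 -10 1'; python3 st.py
```

```text
time_s: 18.88
ee_pos: [0.4562, -0.0888, 0.1591]
tool_rot: [0.157, 0.066, 0.984, 0.046]
ft_force: [-0.3, -0.3, -0.5]
gripper_width: 0.145
t 18.875 q [-0.139  0.299  0.344  2.328 -0.802  0.315  2.354] p [ 0.4562 -0.0888  0.1591] F [-0.3  -0.26 -0.52] w 0.145 yz 0.112
gtilt 18.9 12.6 stylus tilt 38.89 heading 1.4 tip [ 0.5113 -0.089   0.1079] local [-0.0593  0.058 ] stud# 2.34 off centreline mm (+=front) 66.86
```

```bash
python3 -m pendant '15 14 0 0 1;35 14 -7 0 1;55 14 -13 0 1;72 14 -14 0 1;72 14 -14 0 1'; python3 st.py; python3 - <<'E'
from h import *
s=robot.read_state();fw=robot.grab_frame("wrist");ft=robot.grab_frame("top");fs=robot.grab_frame("side")
import pickle;pickle.dump((s,fw,ft,fs),open("fr3.pkl","wb"))
crop(ft,(262,150,60,60),"t10.png",10);crop(fs,(215,140,70,70),"s10.png",9);crop(fw,(50,160,300,200),"w10.png",2.5)
E
```

```text
time_s: 19.5
ee_pos: [0.5297, -0.074, 0.1461]
tool_rot: [0.158, 0.065, 0.984, 0.047]
ft_force: [-0.3, -0.5, -0.8]
gripper_width: 0.152
t 19.5 q [-0.181  0.419  0.344  2.184 -0.809  0.341  2.291] p [ 0.5297 -0.074   0.1461] F [-0.33 -0.53 -0.75] w 0.152 yz 0.113
gtilt 19.0 12.7 stylus tilt 39.01 heading 1.5 tip [ 0.585  -0.074   0.0951] local [0.0155 0.065 ] stud# 0.64 off centreline mm (+=front) -1.53
```

View pics/t10.png

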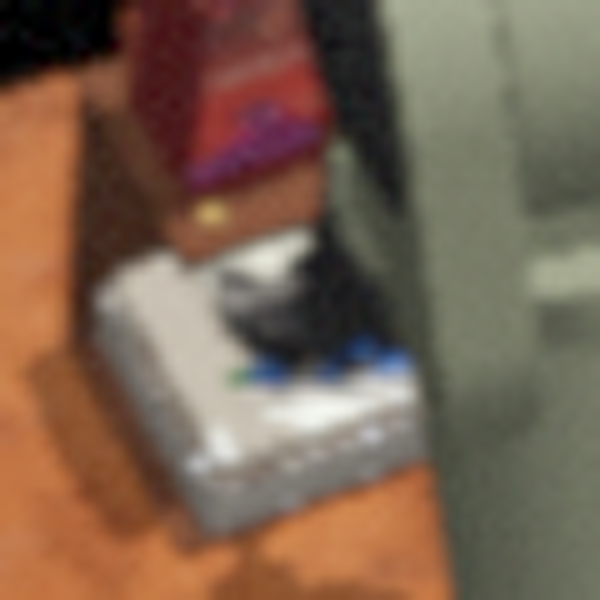

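View pics/s10.png

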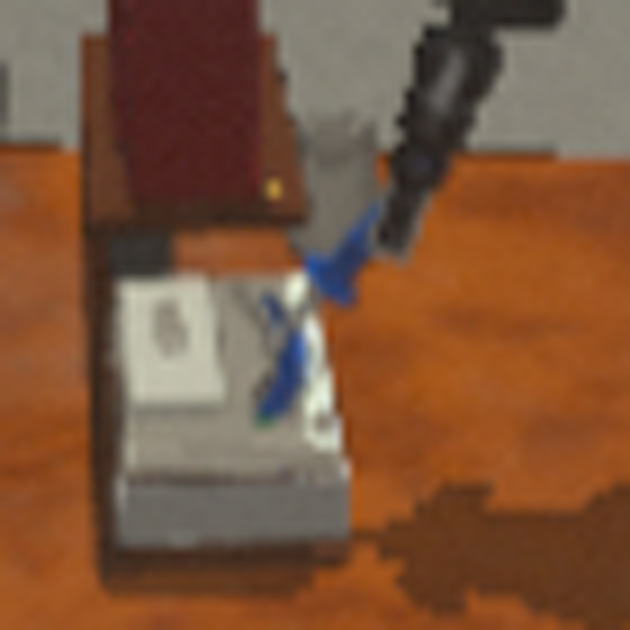

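View pics/w10.png

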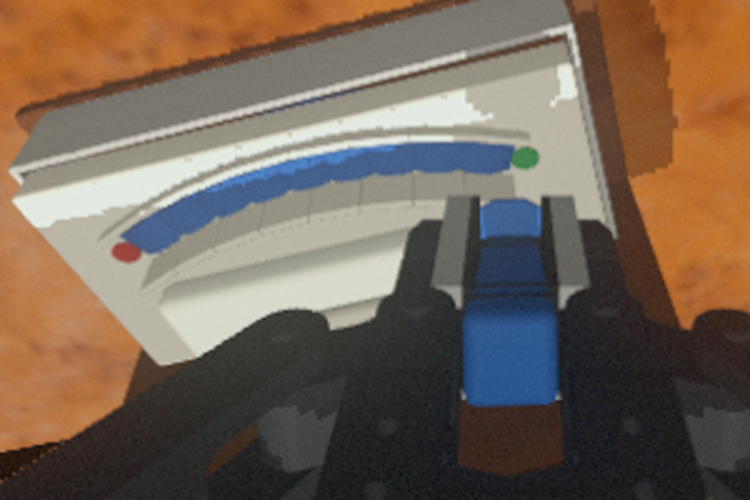

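```bash
python3 - <<'E'
from seam import *
s,fw,ft,fs=pickle.load(open("fr.pkl","rb"));s3,fw3,_,_=pickle.load(open("fr3.pkl","rb"))
u=lambda a,b:(50+a/2.5-.3,160+b/2.5-.3)
obs=[(fw,s,(145,180,115,40),(161.7-.4,209.2-.4),(250.3-.4,200.3-.4)),(ft,None,(280,172,42,20),(317.6,176.6),(286.0,187.4)),(fw3,s3,(90,205,172,60),u(127,252),u(525,157))]
BL=[masks(o[0],o[2])[0] for o in obs]
print([len(b) for b in BL])
phis=np.linspace(-.5,.5,81)
def run(use,fixz=None,fixc=None,yaw=None):
    def fx(P):
        P=P.copy()
        if fixz is not None:P[3]=fixz
        if fixc is not None:P[4]=fixc
        if yaw is not None:P[2]=yaw
        return P
    def res(P0):
        P=fx(P0); r=list((P0-P)) 
        for i in use:
            f,st,_,rd,gr=obs[i]; L=np.array([proj(f,pt(P,a),st) for a in phis]); B=BL[i]
            D=np.linalg.norm(B[:,None]-L[None],axis=2); j=D.argmin(1); j=np.clip(j,1,79)
            t=L[j+1]-L[j-1];t/=np.linalg.norm(t,axis=1)[:,None]; dd=B-L[j]; sd=dd[:,0]*t[:,1]-dd[:,1]*t[:,0]
            r+=list(sd/np.sqrt(len(B))*2)
            r+=list((proj(f,pt(P,P[5]),st)-rd)*.5)+list((proj(f,pt(P,-P[5]),st)-gr)*.5)
        return np.array(r)
    o=least_squares(res,[.58,-.14,.11,.058,0,.48]); return fx(o.x),o.cost
for use,z,c,y in (([2],.0585,0,None),([2],.0525,0,None),([2],.0645,0,None),([2],None,None,None),([0,2],None,None,None),([0,2],None,0,None),([0,1,2],None,None,None),([0,1,2],None,0,None)):
    x,co=run(use,z,c,y); print(use,z,c,x.round(4),"yaw",np.degrees(x[2]).round(2),"cant",np.degrees(x[4]).round(2),"cost",round(co,2))
E
```

```text
[570, 96, 2402]
[2] 0.0585 0 [ 0.5801 -0.1392 -0.0465  0.0585  0.      0.4627] yaw -2.66 cant 0.0 cost 218.2
[2] 0.0525 0 [ 0.5849 -0.1412 -0.0454  0.0525  0.      0.4773] yaw -2.6 cant 0.0 cost 215.01
[2] 0.0645 0 [ 0.5752 -0.1371 -0.0477  0.0645  0.      0.4482] yaw -2.73 cant 0.0 cost 221.57
[2] None None [ 0.5641 -0.0816 -1.1081  0.0735 -1.0294  0.5512] yaw -63.49 cant -58.98 cost 54.91
[0, 2] None None [ 0.5653 -0.1492  0.3196  0.0742  0.3385  0.5082] yaw 18.31 cant 19.39 cost 228.0
[0, 2] None 0 [ 0.5759 -0.1384 -0.018   0.0628  0.      0.4588] yaw -1.03 cant 0.0 cost 248.22
[0, 1, 2] None None [ 0.5678 -0.1494  0.3107  0.0712  0.3284  0.5115] yaw 17.8 cant 18.82 cost 239.32
[0, 1, 2] None 0 [ 0.5766 -0.1388 -0.0111  0.0619  0.      0.4608] yaw -0.64 cant 0.0 cost 260.87
```

```bash
cat > fit3.py <<'E'
from seam import *
s,fw,ft,fs=pickle.load(open("fr.pkl","rb"));s3,fw3,_,_=pickle.load(open("fr3.pkl","rb"))
u=lambda a,b:(50+a/2.5-.3,160+b/2.5-.3)
obs=[(fw,s,(145,180,115,40),(161.7-.4,209.2-.4),(250.3-.4,200.3-.4)),(ft,None,(280,172,42,20),(317.6,176.6),(286.0,187.4)),(fw3,s3,(90,205,172,60),u(127,252),u(525,157))]
BL=[masks(o[0],o[2])[0] for o in obs]
b=BL[2];BL[2]=b[(b[:,1]<236)|(b[:,0]<170)]
b=BL[2];BL[2]=b[(b[:,1]>212)]
phis=np.linspace(-.5,.5,81)
def run(use,fixz=None,fixc=None,yaw=None):
    def fx(P):
        P=P.copy()
        if fixz is not None:P[3]=fixz
        if fixc is not None:P[4]=fixc
        if yaw is not None:P[2]=yaw
        return P
    def res(P0):
        P=fx(P0); r=list((P0-P)) 
        for i in use:
            f,st,_,rd,gr=obs[i]; L=np.array([proj(f,pt(P,a),st) for a in phis]); B=BL[i]
            D=np.linalg.norm(B[:,None]-L[None],axis=2); j=D.argmin(1); j=np.clip(j,1,79)
            t=L[j+1]-L[j-1];t/=np.linalg.norm(t,axis=1)[:,None]; dd=B-L[j]; sd=dd[:,0]*t[:,1]-dd[:,1]*t[:,0]
            r+=list(sd/np.sqrt(len(B))*2)
            r+=list((proj(f,pt(P,P[5]),st)-rd)*.5)+list((proj(f,pt(P,-P[5]),st)-gr)*.5)
        return np.array(r)
    o=least_squares(res,[.58,-.14,.11,.058,0,.48]); return fx(o.x),o.cost
if __name__=="__main__":
  print([len(b) for b in BL])
  for use,z,c,y in (([2],.0585,0,None),([2],.0525,0,None),([2],.0645,0,None),([2],None,None,None),([0,2],None,None,None),([0,2],None,0,None),([0,1,2],None,None,None),([0,1,2],None,0,None)):
    x,co=run(use,z,c,y); print(use,z,c,x.round(4),"yaw",np.degrees(x[2]).round(2),"cant",np.degrees(x[4]).round(2),"cost",round(co,2))
  m=np.zeros((384,512),np.uint8)
  im=fw3["image"][:,:,::-1].copy()
  for p in BL[2].astype(int): im[p[1],p[0]]=(0,255,255)
  P=run([2],.0585,0)[0]
  for a in phis: 
      q=proj(fw3,pt(P,a),s3); cv2.circle(im,(int(round(q[0])),int(round(q[1]))),0,(0,0,255),-1)
  cv2.imwrite("pics/m3.png",cv2.resize(im[160:360,50:350],None,fx=2.5,fy=2.5))
E
python3 fit3.py
```

```text
[570, 96, 1971]
[2] 0.0585 0 [ 0.576  -0.1398  0.0839  0.0585  0.      0.4778] yaw 4.81 cant 0.0 cost 27.42
[2] 0.0525 0 [ 0.5808 -0.1419  0.0839  0.0525  0.      0.4929] yaw 4.81 cant 0.0 cost 27.78
[2] 0.0645 0 [ 0.5712 -0.1377  0.084   0.0645  0.      0.4628] yaw 4.81 cant 0.0 cost 27.2
[2] None None [ 0.5539 -0.1338  0.1708  0.086   0.0923  0.4277] yaw 9.79 cant 5.29 cost 27.02
[0, 2] None None [ 0.5746 -0.1395  0.0881  0.0603  0.0019  0.4754] yaw 5.05 cant 0.11 cost 35.3
[0, 2] None 0 [ 0.5746 -0.1394  0.0864  0.0602  0.      0.4753] yaw 4.95 cant 0.0 cost 35.3
[0, 1, 2] None None [ 0.5757 -0.1405  0.1041  0.0589  0.0162  0.4804] yaw 5.97 cant 0.93 cost 43.95
[0, 1, 2] None 0 [ 0.5762 -0.14    0.0898  0.0584  0.      0.4788] yaw 5.14 cant 0.0 cost 43.98
```

View pics/m3.png

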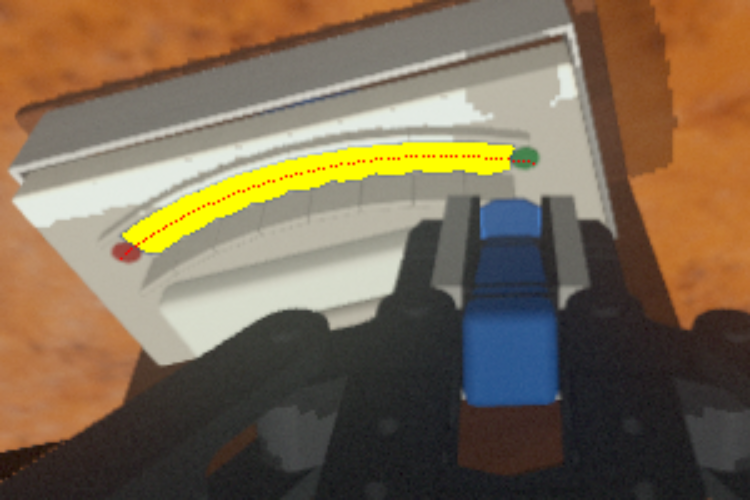

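```bash
sed -i 's/X0,Y0,YAW=.*/X0,Y0,YAW=.576,-.140,np.radians(5.6)/' st.py; python3 -c "
from st import *
print(arc(.75)-tip[:2], arc(1)-tip[:2])"
```

```text
t 19.65 q [-0.18   0.418  0.343  2.187 -0.809  0.34   2.292] p [ 0.5279 -0.0745  0.1457] F [ 0.49  0.14 -0.96] w 0.144 yz 0.113
gtilt 18.9 12.7 stylus tilt 38.93 heading 1.4 tip [ 0.5831 -0.0746  0.0946] local [0.0135 0.0644] stud# 0.73 off centreline mm (+=front) 0.05
[-6.01105033e-05 -3.34300930e-04] [-0.00121554 -0.00403817]
```

```bash
python3 -m pendant '0 0 -6 0 1;0 0 -12 0 1;0 0 -15 0 1;0 0 -15 0 1'; python3 st.py; python3 -m pendant '0 0 -1 0 1;0 0 -2 0 1'; python3 st.py
```

```text
time_s: 20.15
ee_pos: [0.5277, -0.0747, 0.1304]
tool_rot: [0.157, 0.066, 0.984, 0.047]
ft_force: [0.3, 0.1, -0.4]
gripper_width: 0.148
t 20.15 q [-0.133  0.443  0.285  2.196 -0.854  0.301  2.339] p [ 0.5277 -0.0747  0.1304] F [ 0.28  0.14 -0.43] w 0.148 yz 0.113
gtilt 18.9 12.7 stylus tilt 38.9 heading 1.4 tip [ 0.5829 -0.0748  0.0792] local [0.0133 0.0643] stud# 0.74 off centreline mm (+=front) 0.19
time_s: 20.4
ee_pos: [0.5278, -0.0747, 0.1284]
tool_rot: [0.157, 0.066, 0.984, 0.047]
ft_force: [0.5, -0.4, -0.2]
gripper_width: 0.146
t 20.4 q [-0.126  0.446  0.277  2.197 -0.86   0.295  2.346] p [ 0.5278 -0.0747  0.1284] F [ 0.5  -0.45 -0.23] w 0.146 yz 0.113
gtilt 18.9 12.7 stylus tilt 38.91 heading 1.4 tip [ 0.583  -0.0748  0.0773] local [0.0133 0.0642] stud# 0.75 off centreline mm (+=front) 0.14
```

```bash
P="python3 -m pendant"; python3 -m pendant '0 0 -1 0 1;0 0 -2 0 1' | grep -E "pos|ft"; python3 -m pendant '0 0 -1 0 1;0 0 -1.5 0 1'| grep -E "pos|ft"; python3 -m pendant '0 0 -1 0 1;0 0 -1.5 0 1'| grep -E "pos|ft"
```

```text
ee_pos: [0.5278, -0.0747, 0.1263]
ft_force: [0.2, -0.5, -0.2]
ee_pos: [0.5278, -0.0747, 0.1248]
ft_force: [0.3, -0.5, -1.0]
ee_pos: [0.5278, -0.0747, 0.1232]
ft_force: [0.5, 0.1, -1.5]
```

```bash
python3 -m pendant '0 0 -1 0 1;0 0 -1.5 0 1' | grep -E "pos|ft"
```

```text
ee_pos: [0.5277, -0.0746, 0.1216]
ft_force: [0.2, -0.4, -0.3]
```

```bash
python3 -m pendant '0 0 -1 0 1;0 0 -1.5 0 1' | grep -E "pos|ft"
```

```text
ee_pos: [0.5277, -0.0747, 0.12]
ft_force: [-0.7, 1.1, -1.6]
```

```bash
python3 -m pendant '0 0 -1 0 1;0 0 -1.5 0 1' | grep -E "pos|ft"
```

```text
ee_pos: [0.5277, -0.0747, 0.1185]
ft_force: [-0.5, 0.1, -0.6]
```

```bash
python3 -m pendant '0 0 -1 0 1;0 0 -1.5 0 1' | grep -E "pos|ft"; python3 - <<'E'
from h import *
fs=robot.grab_frame("side");crop(fs,(225,150,45,45),"s11.png",14);fw=robot.grab_frame("wrist");crop(fw,(50,160,300,200),"w11.png",2.5)
E
```

```text
ee_pos: [0.5277, -0.0747, 0.1169]
ft_force: [-1.3, 0.6, 2.2]
```

View pics/s11.png

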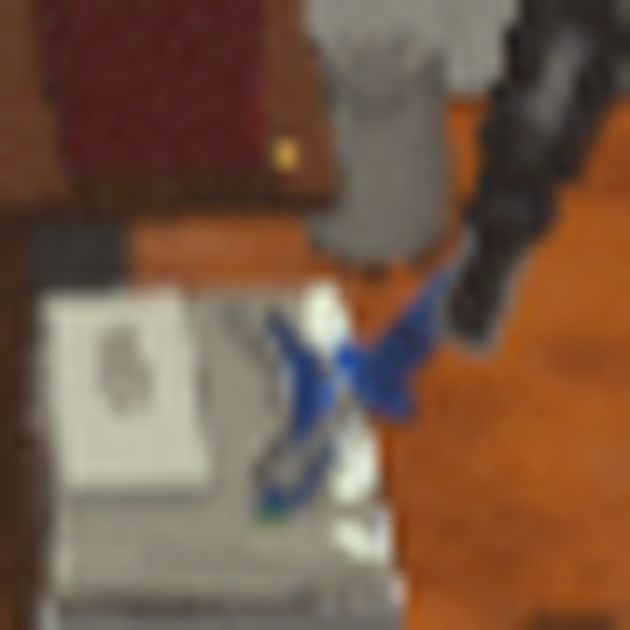

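View pics/w11.png

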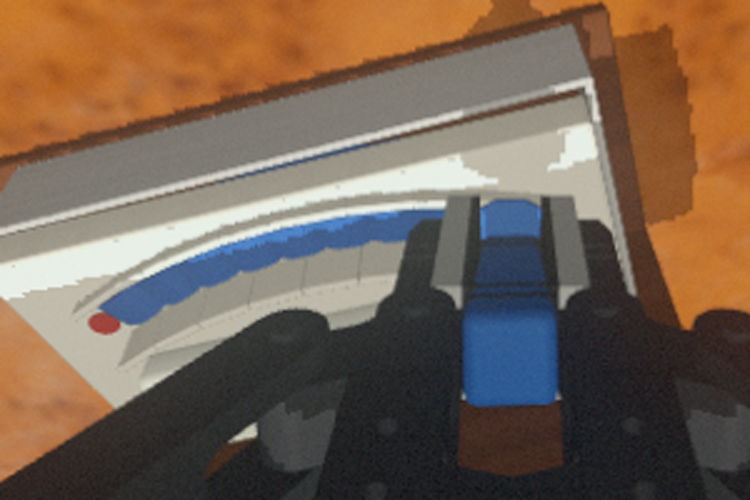

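```bash
python3 -m pendant '0 0 -1 0 1' | grep -E "pos|ft"
```

```text
ee_pos: [0.5277, -0.0746, 0.116]
ft_force: [-1.5, 0.7, 2.3]
```

```bash
python3 -m pendant '0 0 -1.2 0 1' | grep -E "pos|ft"
```

```text
ee_pos: [0.5277, -0.0746, 0.1148]
ft_force: [-1.5, 0.3, 2.2]
```

```bash
python3 -m pendant '0 0 -1.2 0 1' | grep -E "pos|ft"; python3 st.py
```

```text
ee_pos: [0.5278, -0.0746, 0.1136]
ft_force: [-1.3, 0.5, 3.3]
t 22.625 q [-0.076  0.471  0.214  2.204 -0.904  0.254  2.393] p [ 0.5278 -0.0746  0.1136] F [-1.28  0.5   3.32] w 0.152 yz 0.113
gtilt 18.9 12.7 stylus tilt 38.91 heading 1.4 tip [ 0.583  -0.0747  0.0624] local [0.0133 0.0644] stud# 0.74 off centreline mm (+=front) 0.2
```

```bash
python3 -m pendant '0 0 -0.8 0 1' | grep -E "pos|ft"
```

```text
ee_pos: [0.5277, -0.0745, 0.1128]
ft_force: [-4.0, 0.6, 10.4]
```

```bash
python3 -m pendant '0 0 -0.6 0 1' | grep -E "pos|ft"
```

```text
ee_pos: [0.5279, -0.0744, 0.1125]
ft_force: [-5.6, 1.6, 14.4]
```

```bash
sed -i 's/X0,Y0,YAW=.*/X0,Y0,YAW=.5748,-.140,np.radians(5.6)/' st.py; cat > nxt.py <<'E'
from st import *
import sys
step=float(sys.argv[1]) if len(sys.argv)>1 else 3.1
n0=5+phi/.097
for k in range(1,7):
    v=(arc(n0+k*step/15.52)-tip[:2])*1000; print(k,v.round(1),round(n0+k*step/15.52,2))
E
python3 nxt.py 3.1
```

```text
t 22.875 q [-0.071  0.472  0.206  2.204 -0.908  0.25   2.398] p [ 0.5279 -0.0744  0.1125] F [-5.65  1.62 14.4 ] w 0.146 yz 0.113
gtilt 18.9 12.8 stylus tilt 38.95 heading 1.5 tip [ 0.5831 -0.0744  0.0614] local [0.0147 0.0644] stud# 0.7 off centreline mm (+=front) -1.06
1 [-1.9 -2.6] 0.9
2 [-2.8 -5.6] 1.1
3 [-3.7 -8.6] 1.3
4 [ -4.4 -11.6] 1.49
5 [ -5.2 -14.6] 1.69
6 [ -5.8 -17.6] 1.89
```

```bash
python3 -m pendant '-1.7 -2.6 0 0 1;-2.7 -5.6 0 0 1;-3.6 -8.6 0 0 1;-4.4 -11.6 0 0 1' | grep -E "ft"; python3 nxt.py 3.2
```

```text
ft_force: [2.7, 6.8, 4.3]
t 23.375 q [-0.03   0.469  0.188  2.206 -0.904  0.253  2.421] p [ 0.5243 -0.0849  0.1129] F [2.7  6.84 4.34] w 0.147 yz 0.115
gtilt 19.0 13.1 stylus tilt 39.01 heading 1.7 tip [ 0.5796 -0.0848  0.0619] local [0.0101 0.0545] stud# 1.41 off centreline mm (+=front) -0.52
1 [-1.3 -3. ] 1.61
2 [-2.  -6.1] 1.82
3 [-2.6 -9.2] 2.02
4 [ -3.2 -12.4] 2.23
5 [ -3.7 -15.5] 2.44
6 [ -4.1 -18.7] 2.64
```

```bash
python3 -m pendant '-1.1 -3.1 -0.4 0 1;-1.8 -6.3 -0.5 0 1;-2.4 -9.5 -0.5 0 1;-3 -12.7 -0.5 0 1' | grep -E "ft"; python3 nxt.py 3.2
```

```text
ft_force: [1.3, 1.9, 4.3]
t 23.875 q [ 0.015  0.468  0.168  2.204 -0.894  0.256  2.44 ] p [ 0.5219 -0.097   0.1128] F [1.26 1.95 4.31] w 0.15 yz 0.115
gtilt 19.1 13.2 stylus tilt 39.07 heading 1.8 tip [ 0.5772 -0.0968  0.0618] local [0.0066 0.0428] stud# 2.19 off centreline mm (+=front) -0.79
1 [-1.3 -3. ] 2.4
2 [-1.8 -6.2] 2.61
3 [-2.2 -9.4] 2.81
4 [ -2.5 -12.5] 3.02
5 [ -2.8 -15.7] 3.22
6 [ -3.  -18.9] 3.43
```

```bash
python3 -m pendant '-1.1 -3.1 -0.6 0 1;-1.6 -6.3 -0.7 0 1;-2 -9.5 -0.7 0 1;-2.3 -12.7 -0.7 0 1' | grep -E "ft"; python3 nxt.py 3.2
```

```text
ft_force: [0.4, 7.0, 6.6]
t 24.375 q [ 0.061  0.47   0.147  2.199 -0.879  0.26   2.455] p [ 0.5201 -0.1087  0.1123] F [0.43 6.97 6.62] w 0.149 yz 0.117
gtilt 19.1 13.5 stylus tilt 39.11 heading 2.0 tip [ 0.5754 -0.1084  0.0614] local [0.0037 0.0314] stud# 2.95 off centreline mm (+=front) -0.6
1 [-0.9 -3.1] 3.16
2 [-1.1 -6.3] 3.37
3 [-1.3 -9.5] 3.57
4 [ -1.4 -12.7] 3.78
5 [ -1.4 -15.9] 3.99
6 [ -1.4 -19.1] 4.19
```

```bash
python3 -m pendant '-0.7 -3.2 -0.6 0 1;-0.9 -6.4 -0.8 0 1;-1.1 -9.6 -0.9 0 1;-1.2 -12.8 -1 0 1' | grep -E "ft"; python3 nxt.py 3.2
```

```text
ft_force: [-0.3, 8.8, 8.8]
t 24.875 q [ 0.106  0.473  0.124  2.191 -0.861  0.265  2.465] p [ 0.5195 -0.12    0.1117] F [-0.32  8.84  8.77] w 0.148 yz 0.118
gtilt 19.2 13.9 stylus tilt 39.15 heading 2.3 tip [ 0.5749 -0.1194  0.0608] local [0.0021 0.0205] stud# 3.67 off centreline mm (+=front) -0.75
1 [-0.8 -3.2] 3.88
2 [-0.8 -6.4] 4.08
3 [-0.8 -9.6] 4.29
4 [ -0.6 -12.8] 4.49
5 [ -0.5 -16. ] 4.7
6 [ -0.2 -19.2] 4.91
```

```bash
python3 -m pendant '-0.5 -3.6 -0.5 0 1;-0.5 -6.9 -0.7 0 1;-0.5 -10.2 -0.8 0 1;-0.4 -13.4 -0.9 0 1' | grep -E "ft"; python3 nxt.py 3.3
```

```text
ft_force: [0.7, 11.9, 12.3]
t 25.375 q [ 0.15   0.478  0.104  2.18  -0.84   0.273  2.473] p [ 0.5197 -0.1317  0.1113] F [ 0.66 11.91 12.33] w 0.149 yz 0.121
gtilt 19.3 14.3 stylus tilt 39.2 heading 2.6 tip [ 0.5751 -0.1309  0.0604] local [0.0012 0.0091] stud# 4.41 off centreline mm (+=front) -0.95
1 [-0.8 -3.3] 4.62
2 [-0.5 -6.6] 4.84
3 [-0.2 -9.9] 5.05
4 [  0.1 -13.2] 5.26
5 [  0.6 -16.5] 5.48
6 [  1.1 -19.7] 5.69
```

```bash
python3 -m pendant '-0.3 -3.5 -0.2 0 1;-0.1 -6.9 -0.4 0 1;0.2 -10.2 -0.5 0 1;0.5 -13.5 -0.6 0 1' | grep -E "ft"; python3 nxt.py 3.3
```

```text
ft_force: [-1.1, 7.2, 9.8]
t 25.875 q [ 0.191  0.484  0.088  2.166 -0.818  0.284  2.478] p [ 0.5207 -0.1438  0.1111] F [-1.12  7.16  9.84] w 0.153 yz 0.122
gtilt 19.3 14.7 stylus tilt 39.23 heading 2.8 tip [ 0.5761 -0.1427  0.0602] local [ 0.0011 -0.0028] stud# 5.18 off centreline mm (+=front) -1.05
1 [-0.6 -3.4] 5.39
2 [-0.1 -6.7] 5.61
3 [ 0.4 -9.9] 5.82
4 [  1.  -13.2] 6.03
5 [  1.7 -16.4] 6.24
6 [  2.4 -19.6] 6.46
```

```bash
python3 -m pendant '-0.1 -3.5 -0.3 0 1;0.3 -6.9 -0.5 0 1;0.8 -10.2 -0.6 0 1;1.4 -13.5 -0.7 0 1' | grep -E "ft"; python3 nxt.py 3.3
```

```text
ft_force: [-2.2, 10.1, 12.1]
t 26.375 q [ 0.228  0.491  0.074  2.15  -0.796  0.296  2.482] p [ 0.5225 -0.1555  0.1107] F [-2.21 10.07 12.12] w 0.152 yz 0.124
gtilt 19.4 15.2 stylus tilt 39.26 heading 3.1 tip [ 0.5779 -0.1542  0.0599] local [ 0.0017 -0.0144] stud# 5.93 off centreline mm (+=front) -1.08
1 [-0.4 -3.4] 6.15
2 [ 0.3 -6.7] 6.36
3 [ 1.1 -9.9] 6.57
4 [  1.9 -13.1] 6.79
5 [  2.9 -16.2] 7.0
6 [  3.8 -19.4] 7.21
```

```bash
python3 -m pendant '0 -3.5 -0.2 0 1;0.5 -6.8 -0.4 0 1;1.2 -10 -0.5 0 1;2 -13.3 -0.6 0 1' | grep -E "ft"; python3 nxt.py 3.3
```

```text
ft_force: [-3.2, 10.5, 13.0]
t 26.875 q [ 0.261  0.499  0.063  2.132 -0.774  0.311  2.485] p [ 0.5246 -0.1667  0.1104] F [-3.22 10.51 13.03] w 0.146 yz 0.127
gtilt 19.4 15.8 stylus tilt 39.26 heading 3.5 tip [ 0.5801 -0.165   0.0596] local [ 0.0028 -0.0254] stud# 6.65 off centreline mm (+=front) -0.8
1 [ 0.1 -3.4] 6.87
2 [ 1.  -6.5] 7.08
3 [ 2.  -9.7] 7.29
4 [  3.1 -12.8] 7.5
5 [  4.3 -15.9] 7.72
6 [  5.5 -19. ] 7.93
```

```bash
python3 -m pendant '0.4 -3.5 -0.1 0 1;1.2 -6.8 -0.3 0 1;2.2 -9.9 -0.4 0 1;3.3 -13 -0.5 0 1' | grep -E "ft"; python3 nxt.py 3.3
```

```text
ft_force: [-4.3, 10.5, 13.5]
t 27.375 q [ 0.289  0.509  0.056  2.11  -0.755  0.327  2.487] p [ 0.5281 -0.1782  0.1102] F [-4.3  10.55 13.45] w 0.147 yz 0.129
gtilt 19.4 16.3 stylus tilt 39.26 heading 3.8 tip [ 0.5836 -0.1762  0.0594] local [ 0.0052 -0.0369] stud# 7.41 off centreline mm (+=front) -0.84
1 [ 0.3 -3.4] 7.63
2 [ 1.5 -6.5] 7.84
3 [ 2.7 -9.5] 8.05
4 [  4.  -12.6] 8.26
5 [  5.4 -15.6] 8.48
6 [  6.8 -18.5] 8.69
```

```bash
python3 -m pendant '0.7 -3.5 -0.1 0 1;1.7 -6.7 -0.2 0 1;2.9 -9.8 -0.3 0 1;4.2 -12.8 -0.4 0 1' | grep -E "ft"; python3 nxt.py 3.3
```

```text
ft_force: [-3.6, 6.5, 12.2]
t 27.875 q [ 0.313  0.52   0.053  2.087 -0.737  0.345  2.489] p [ 0.5323 -0.1894  0.1099] F [-3.63  6.54 12.2 ] w 0.153 yz 0.131
gtilt 19.4 16.8 stylus tilt 39.25 heading 4.1 tip [ 0.5877 -0.1872  0.0591] local [ 0.0083 -0.0482] stud# 8.17 off centreline mm (+=front) -0.78
1 [ 0.6 -3.3] 8.38
2 [ 2.  -6.3] 8.6
3 [ 3.5 -9.3] 8.81
4 [  5.  -12.2] 9.02
5 [  6.6 -15.1] 9.23
6 [  8.2 -18. ] 9.45
```

```bash
python3 -m pendant '1 -3.4 -0.1 0 1;2.2 -6.4 -0.3 0 1;3.6 -9.4 -0.4 0 1;5.1 -12.4 -0.5 0 1' | grep -E "ft"; python3 nxt.py 3.3
```

```text
ft_force: [-4.8, 7.8, 12.4]
t 28.375 q [ 0.333  0.532  0.052  2.062 -0.721  0.364  2.49 ] p [ 0.5373 -0.2     0.1096] F [-4.84  7.82 12.43] w 0.151 yz 0.134
gtilt 19.5 17.4 stylus tilt 39.23 heading 4.4 tip [ 0.5927 -0.1976  0.0587] local [ 0.0122 -0.059 ] stud# 8.92 off centreline mm (+=front) -0.85
1 [ 0.8 -3.3] 9.13
2 [ 2.4 -6.2] 9.34
3 [ 4.1 -9. ] 9.56
4 [  5.8 -11.9] 9.77
5 [  7.6 -14.6] 9.98
6 [  9.4 -17.4] 10.19
```

```bash
python3 -m pendant '1.1 -3.3 -0.2 0 1;2.6 -6.2 -0.4 0 1;4.3 -9 -0.5 0 1;4.6 -9.6 -0.5 0 1' | grep -E "ft"; python3 nxt.py 3.3|head -3; python3 - <<'E'
from h import *
fs=robot.grab_frame("side");crop(fs,(225,150,45,45),"s12.png",14);fw=robot.grab_frame("wrist");crop(fw,(150,130,300,200),"w12.png",2.5)
E
```

```text
ft_force: [-3.3, 6.4, 10.2]
t 28.875 q [ 0.346  0.542  0.053  2.041 -0.709  0.378  2.49 ] p [ 0.5421 -0.2088  0.1094] F [-3.29  6.41 10.21] w 0.148 yz 0.135
gtilt 19.5 17.6 stylus tilt 39.25 heading 4.6 tip [ 0.5975 -0.2062  0.0585] local [ 0.0161 -0.0681] stud# 9.56 off centreline mm (+=front) -0.84
1 [ 1.  -3.2] 9.77
```

View pics/w12.png

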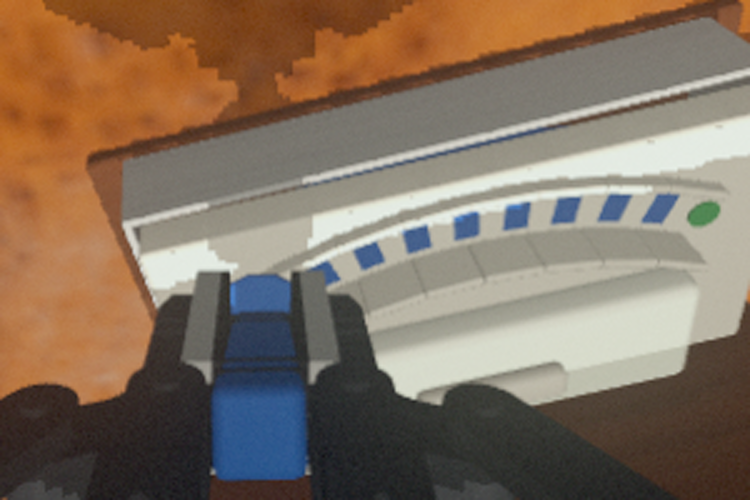

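View pics/s12.png

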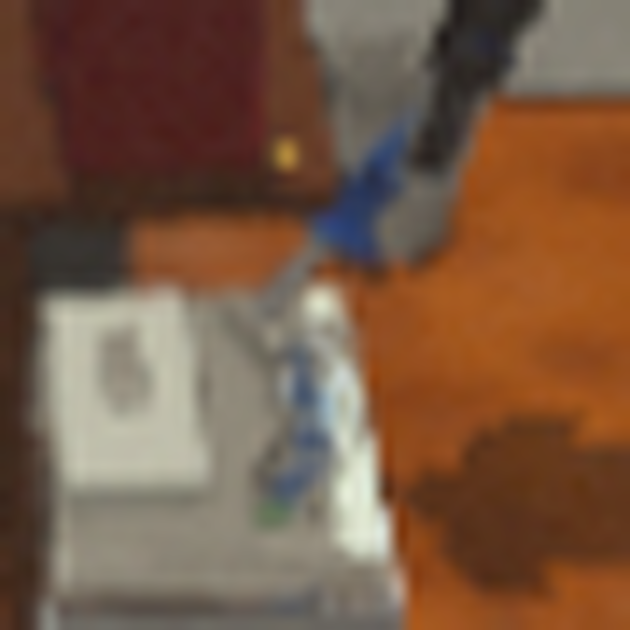

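```bash
python3 -m pendant '0 0 6 0 1;-3 0 14 0 1;-25 0 22 0 1;-60 10 30 0 1;-80 40 50 0 1;-85 60 80 0 1;-85 60 80 0 1'; python3 st.py; python3 - <<'E'
from h import *
fw=robot.grab_frame("wrist");crop(fw,(120,130,300,200),"w13.png",2.5)
fs=robot.grab_frame("side");crop(fs,(225,150,45,45),"s13.png",14)
E
```

```text
time_s: 29.85
ee_pos: [0.4576, -0.148, 0.1915]
tool_rot: [0.16, 0.053, 0.984, 0.06]
ft_force: [0.3, 0.8, -0.6]
gripper_width: 0.147
t 29.85 q [ 0.225  0.257  0.117  2.231 -0.572  0.438  2.293] p [ 0.4576 -0.148   0.1915] F [ 0.25  0.84 -0.62] w 0.147 yz 0.134
gtilt 19.7 17.4 stylus tilt 39.44 heading 4.6 tip [ 0.5132 -0.1454  0.1408] local [-0.0619  0.0006] stud# 4.97 off centreline mm (+=front) 61.85
```

View pics/w13.png

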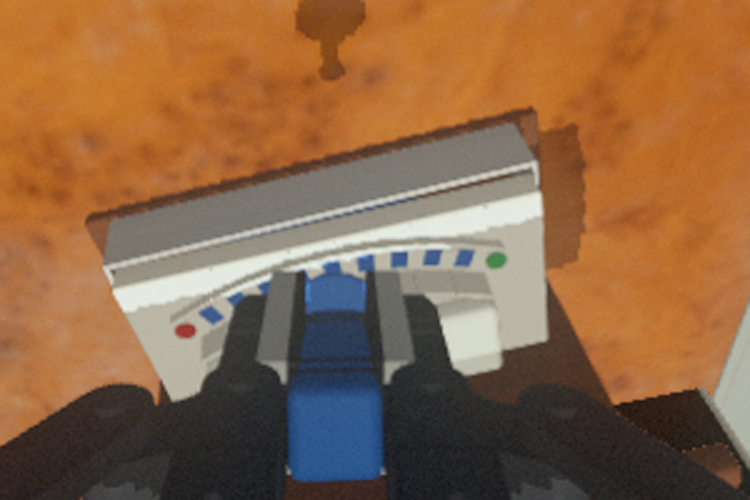

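```bash
python3 -m pendant '0 10 55 -10 1;0 30 110 -20 1;-5 70 150 -30 1;-15 115 185 -40 1;-30 160 215 -50 1;-45 210 240 -60 1;-60 260 260 -70 1;-75 310 280 -80 1'; python3 st.py
```

```text
time_s: 30.95
ee_pos: [0.4228, 0.028, 0.383]
tool_rot: [0.152, 0.424, 0.893, -0.002]
ft_force: [-0.0, -0.7, -0.7]
gripper_width: 0.149
t 30.95 q [-3.870e-01 -1.050e-01  2.000e-03  2.044e+00  2.680e-01  1.013e+00
  1.800e-01] p [0.4228 0.028  0.383 ] F [-0.03 -0.7  -0.68] w 0.149 yz 0.124
gtilt 17.5 -26.3 stylus tilt 37.23 heading -40.3 tip [ 0.4626 -0.008   0.3302] local [-0.0988  0.1423] stud# -0.18 off centreline mm (+=front) 135.37
```

```bash
python3 -m pendant '-8 30 27 -10 1;-18 65 54 -20 1;-30 100 80 -30 1;-42 135 108 -40 1;-54 170 135 -50 1;-66 205 162 -60 1;-78 240 190 -70 1;-90 275 217 -80 1'; python3 st.py
```

```text
time_s: 31.95
ee_pos: [0.3554, 0.2607, 0.5549]
tool_rot: [0.118, 0.85, 0.503, -0.102]
ft_force: [1.1, -0.4, -2.8]
gripper_width: 0.151
t 31.95 q [-0.937  0.18   0.069  1.332  0.151  1.9   -1.34 ] p [0.3554 0.2607 0.5549] F [ 1.1  -0.45 -2.79] w 0.151 yz 0.098
gtilt 18.0 -100.2 stylus tilt 38.11 heading -110.7 tip [0.3349 0.2102 0.5031] local [-0.2045  0.3719] stud# -3.2 off centreline mm (+=front) 360.77
```

```bash
python3 -m pendant '0 0 20 -10 1;0 0 50 -21 1;0 0 100 -31 1'|grep pos;  for i in 1; do :; done; python3 -m pendant '0 0 60 0 1;0 0 120 0 1'|grep pos; python3 -m pendant '0 0 60 0 1;0 0 120 0 1'|grep pos; python3 st.py
```

```text
ee_pos: [0.3496, 0.2588, 0.5832]
ee_pos: [0.3642, 0.2567, 0.603]
ee_pos: [0.3787, 0.2488, 0.6236]
t 32.825 q [-1.558  0.232  1.029  1.202 -0.022  1.932 -1.177] p [0.3787 0.2488 0.6236] F [-0.04  1.33 -1.97] w 0.148 yz 0.119
gtilt 12.1 -92.1 stylus tilt 31.32 heading -114.7 tip [0.3568 0.2061 0.5656] local [-0.1832  0.3658] stud# -3.43 off centreline mm (+=front) 341.53
```

```bash
python3 -m pendant '0 0 30 -10 1;0 0 60 -21 1;0 0 120 -25 1'|grep pos; python3 st.py; python3 -m pendant '0 0 60 0 1;0 0 120 0 1'|grep pos; python3 st.py
```

```text
ee_pos: [0.3401, 0.3167, 0.6184]
t 33.2 q [-1.703  0.288  1.104  1.184 -0.103  1.932 -1.267] p [0.3401 0.3167 0.6184] F [ 2.92 -0.37 -2.94] w 0.149 yz 0.115
gtilt 11.0 -89.0 stylus tilt 30.13 heading -114.2 tip [0.3192 0.275  0.5594] local [-0.2139  0.4379] stud# -3.91 off centreline mm (+=front) 415.85
ee_pos: [0.3248, 0.3039, 0.6758]
t 33.45 q [-1.638  0.079  0.717  1.15   0.13   1.931 -1.523] p [0.3248 0.3039 0.6758] F [-0.92  3.1   0.37] w 0.149 yz 0.173
gtilt 10.0 -37.9 stylus tilt 22.97 heading -102.6 tip [0.3122 0.2675 0.6111] local [-0.2216  0.4312] stud# -3.73 off centreline mm (+=front) 415.75
```

```bash
python3 -m pendant '0 0 -40 -5 1;0 0 -60 -15 1;0 0 -60 -25 1;0 0 -60 -34 1;0 0 -60 -34 1'|grep pos; python3 st.py
```

```text
ee_pos: [0.3254, 0.3043, 0.615]
t 34.075 q [-1.642  0.124  0.786  1.27   0.065  1.874 -2.078] p [0.3254 0.3043 0.615 ] F [-0.46  0.07  0.05] w 0.146 yz 0.175
gtilt 10.1 -72.1 stylus tilt 23.05 heading -136.4 tip [0.2946 0.2811 0.5504] local [-0.2378  0.4464] stud# -3.69 off centreline mm (+=front) 437.93
```

```bash
python3 -m pendant '0 0 60 0 1;0 0 120 0 1;0 0 180 0 1'|grep pos; python3 st.py;python3 -m pendant '0 0 60 0 1;0 0 120 0 1'|grep pos; python3 st.py
```

```text
ee_pos: [0.3359, 0.3051, 0.6545]
t 34.45 q [-1.787  0.173  1.065  1.166 -0.005  1.918 -1.961] p [0.3359 0.3051 0.6545] F [ 0.97 -0.93 -0.32] w 0.151 yz 0.145
gtilt 8.5 -58.6 stylus tilt 20.58 heading -137.8 tip [0.3068 0.2841 0.5884] local [-0.2254  0.4482] stud# -3.87 off centreline mm (+=front) 431.12
ee_pos: [0.332, 0.2956, 0.6668]
t 34.7 q [-1.8    0.119  1.002  1.164  0.058  1.927 -1.993] p [0.332  0.2956 0.6668] F [ 0.29 -1.05 -0.75] w 0.145 yz 0.145
gtilt 8.9 -49.5 stylus tilt 19.43 heading -135.2 tip [0.3047 0.2746 0.5999] local [-0.2283  0.4389] stud# -3.73 off centreline mm (+=front) 426.07
```

```bash
python3 -m pendant '20 18 55 0 1;40 36 110 0 1;60 54 165 0 1;80 72 220 0 1'|grep pos; python3 st.py;python3 -m pendant '0 0 60 0 1;0 0 120 0 1;0 0 180 0 1'|grep pos; python3 st.py
```

```text
ee_pos: [0.3127, 0.319, 0.7752]
t 35.2 q [-1.876 -0.037  0.664  1.021  0.389  1.932 -2.156] p [0.3127 0.319  0.7752] F [ 3.16 -0.18 -3.02] w 0.147 yz 0.118
gtilt 22.2 7.5 stylus tilt 6.77 heading -61.0 tip [0.3073 0.3063 0.7013] local [-0.2227  0.4703] stud# -4.15 off centreline mm (+=front) 446.34
ee_pos: [0.3373, 0.3225, 0.8085]
t 35.575 q [-2.12   0.135  1.33   0.862  0.113  1.932 -1.881] p [0.3373 0.3225 0.8085] F [ 1.64  0.54 -1.72] w 0.148 yz 0.11
gtilt 22.5 8.9 stylus tilt 6.37 heading -57.0 tip [0.3321 0.3106 0.7344] local [-0.1976  0.4721] stud# -4.51 off centreline mm (+=front) 432.24
```

```bash
cat > pl.py <<'E'
from st import *
Rp=Rq([-.09,.771,.61,.158]);gp=np.array([.4431,.4224,.0829])+Rp@np.array([-.0045,.0005,-.019])
dp=Rp@dt; print("pick axis pt",gp.round(4),"d",dp.round(3),"tip then",(gp+.0906*dp).round(4))
print("x heading",np.degrees(np.arctan2(R[1,0],R[0,0])).round(1),"d now",d.round(3),"flange pt",(tip-.042*d).round(4))
E
python3 pl.py
```

```text
t 35.575 q [-2.12   0.135  1.33   0.862  0.113  1.932 -1.881] p [0.3373 0.3225 0.8085] F [ 1.64  0.54 -1.72] w 0.148 yz 0.11
gtilt 22.5 8.9 stylus tilt 6.37 heading -57.0 tip [0.3321 0.3106 0.7344] local [-0.1976  0.4721] stud# -4.51 off centreline mm (+=front) 432.24
pick axis pt [0.4401 0.4119 0.0991] d [ 0.053 -0.012 -0.999] tip then [0.4449 0.4108 0.0086]
x heading 26.9 d now [ 0.06  -0.093 -0.994] flange pt [0.3295 0.3145 0.7762]
```

```bash
python3 -m pendant '8 8 -58 7 1;16 16 -116 14 1;24 24 -174 21 1;34 34 -232 28 1;44 44 -290 35 1;54 54 -345 42 1;66 66 -400 50 1;78 78 -450 50 1'|grep pos; python3 pl.py
```

```text
ee_pos: [0.3937, 0.3834, 0.3833]
t 36.575 q [-2.491 -0.305  1.423  1.947  0.401  0.854 -1.461] p [0.3937 0.3834 0.3833] F [-1.52  3.35 -2.76] w 0.151 yz 0.122
gtilt 23.4 58.2 stylus tilt 7.2 heading -1.4 tip [0.4007 0.3725 0.3092] local [-0.1233  0.527 ] stud# -6.11 off centreline mm (+=front) 438.32
pick axis pt [0.4401 0.4119 0.0991] d [ 0.053 -0.012 -0.999] tip then [0.4449 0.4108 0.0086]
x heading 77.6 d now [ 0.125 -0.003 -0.992] flange pt [0.3954 0.3726 0.3509]
```

```bash
python3 -m pendant '12 12 -45 0 1;24 24 -95 0 1;36 34 -140 0 1;42 39 -180 0 1;42 39 -180 0 1;42 39 -180 0 1'|grep pos; python3 pl.py; python3 - <<'E'
from h import *
import pickle
s=robot.read_state();fw=robot.grab_frame("wrist");fs=robot.grab_frame("side");ft=robot.grab_frame("top")
crop(fs,(245,180,70,100),"s14.png",6);cv2.imwrite("pics/w14.png",fw["image"][:,:,::-1]);crop(ft,(130,190,110,80),"t14.png",7)
E
```

```text
ee_pos: [0.3553, 0.3534, 0.2923]
t 37.325 q [-2.472 -0.304  1.421  2.211  0.556  0.598 -1.639] p [0.3553 0.3534 0.2923] F [ 0.04 -0.28 -0.31] w 0.152 yz 0.14
gtilt 24.8 56.6 stylus tilt 8.51 heading 3.9 tip [0.3639 0.3435 0.2183] local [-0.1627  0.5018] stud# -5.3 off centreline mm (+=front) 436.58
pick axis pt [0.4401 0.4119 0.0991] d [ 0.053 -0.012 -0.999] tip then [0.4449 0.4108 0.0086]
x heading 77.8 d now [ 0.148  0.01  -0.989] flange pt [0.3577 0.3431 0.2598]
```

View pics/s14.png

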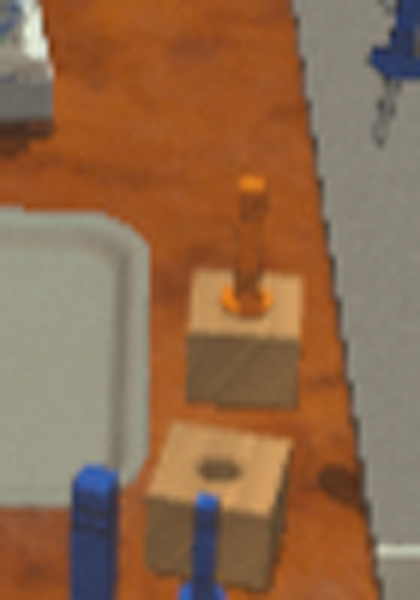

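View pics/w14.png

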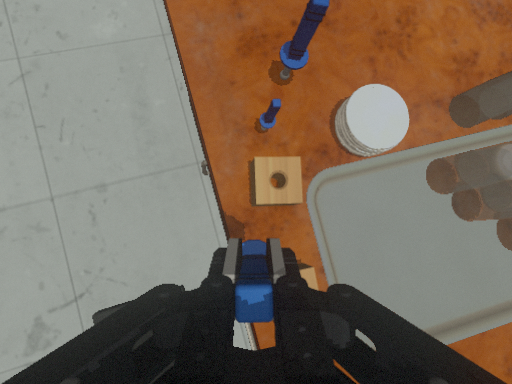

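View pics/t14.png

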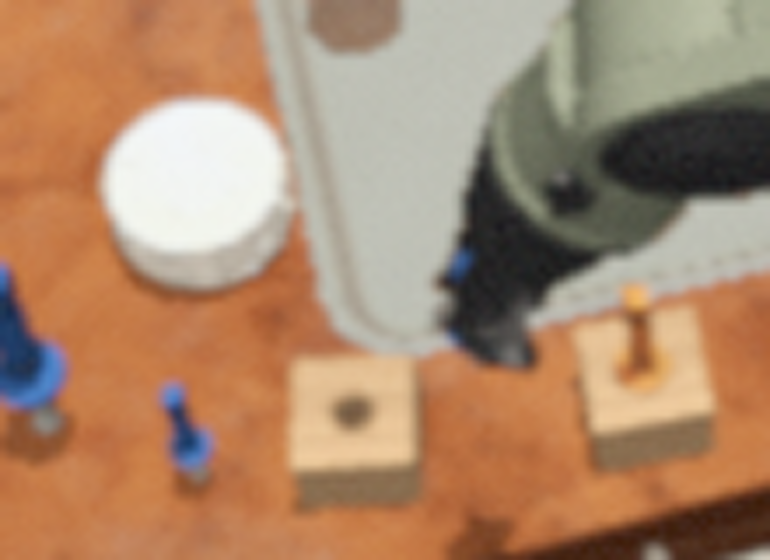

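```bash
python3 -m pendant '30 28 20 0 1;60 56 40 0 1;90 84 60 0 1;120 112 80 0 1'|grep pos; python3 pl.py | head -2
```

```text
ee_pos: [0.4048, 0.4027, 0.3988]
t 37.975 q [-2.515 -0.304  1.422  1.928  0.456  0.827 -1.514] p [0.4048 0.4027 0.3988] F [-0.39 -0.01  0.03] w 0.148 yz 0.159
gtilt 26.6 55.1 stylus tilt 10.13 heading 9.8 tip [0.4153 0.3943 0.3247] local [-0.1066  0.5473] stud# -6.52 off centreline mm (+=front) 448.81
```

```bash
cat > dls.py <<'E'
import kin
from kin import *
import sim
P,sg=sim.P,sim.sg; lo,hi=sim.lo,sim.hi
def jac(q):
    J=np.zeros((6,7));p,R=fk(q,P,sg)
    for i in range(7):
        x=q.copy();x[i]+=1e-5;pp,RR=fk(x,P,sg)
        J[:3,i]=(pp-p)/1e-5;J[3:,i]=(RR*R.inv()).as_rotvec()/1e-5
    return J,p,R
def go(q,p,R,lam=.05,it=15,w=.3):
    q=q.copy()
    for _ in range(it):
        J,pp,RR=jac(q);e=np.r_[p-pp,w*(R*RR.inv()).as_rotvec()];J[3:]*=w
        dq=J.T@np.linalg.solve(J@J.T+lam**2*np.eye(6),e); n=np.abs(dq).max()
        if n>.1:dq*=.1/n
        q=np.clip(q+dq,lo,hi)
    return q
def rows(q,wp,n,turn=0,**k):
    J,p0,R0=jac(q)
    for i in range(1,n+1):
        q=go(q,p0+np.array(wp)*i/n,Rn.from_euler('z',turn*i/n,degrees=True)*R0,**k)
    return q
if __name__=="__main__":
    q=np.array([-2.105,.108,.764,.842,.171,1.932,-2.039])
    for lam in (.01,.05):
        a=rows(q,[.203,-.026,-.37],8,31,lam=lam);print(lam,a.round(2),"real -1.908 .211 1.238 1.772 -.437 1.006 -.758")
        b=rows(np.array([-1.908,.211,1.238,1.772,-.437,1.006,-.758]),[.0626,-.0122,-.222],5,0,lam=lam);print(b.round(2),"real -1.344 .512 .784 1.986 -.949 .662 -.182")
        c=rows(np.array([-2.12,.135,1.33,.862,.113,1.932,-1.881]),[.0564,.061,-.425],8,50,lam=lam);print(c.round(2),"real -2.491 -.305 1.423 1.947 .401 .854 -1.461")
E
python3 dls.py
```

```text
0.01 [-1.87  0.13  1.1   1.79 -0.31  0.97 -0.88] real -1.908 .211 1.238 1.772 -.437 1.006 -.758
[-1.39  0.52  0.85  1.99 -0.98  0.69 -0.14] real -1.344 .512 .784 1.986 -.949 .662 -.182
[-2.66 -0.3   1.42  1.95  0.49  0.85 -1.59] real -2.491 -.305 1.423 1.947 .401 .854 -1.461
0.05 [-1.86  0.13  1.1   1.79 -0.31  0.97 -0.88] real -1.908 .211 1.238 1.772 -.437 1.006 -.758
[-1.39  0.51  0.85  1.99 -0.98  0.69 -0.14] real -1.344 .512 .784 1.986 -.949 .662 -.182
[-2.65 -0.3   1.42  1.96  0.49  0.85 -1.58] real -2.491 -.305 1.423 1.947 .401 .854 -1.461
```

```bash
cat > srch.py <<'E'
from dls import *
import sys,time
dt=np.array([-.353,0,.936])
def styl(q):
    p,R=fk(q,P,sg);R=R.as_matrix();d=R@dt;return p+R@np.array([-.0045,.0005,-.019])+.0906*d,d,R
def seg(q,dp,turn):
    n=int(max(np.ceil(np.linalg.norm(dp)/.055),np.ceil(abs(turn)/10),1)); tot=n
    k=0
    while n>0:   # calls of <=8 rows, reset orientation each call
        m=min(n,8);f=m/(n)
        p0,_=fk(q,P,sg)
        q2=rows(q,np.array(dp)*f,m,turn*f,it=6); p1,_=fk(q2,P,sg)
        dp=np.array(dp)-(p1-p0); turn=turn*(1-f); n-=m;q=q2
    return q,tot
def final(q,xh):
    # go above holder w/ yaw, then down
    t=0
    tip,d,R=styl(q); cur=np.degrees(np.arctan2(R[1,0],R[0,0])); tn=(xh-cur+180)%360-180
    p,_=fk(q,P,sg);Rz=Rn.from_euler('z',tn,degrees=True).as_matrix(); off=Rz@(tip-p)
    q,n=seg(q,np.array([.4402,.412,.14])-off-p,tn);t+=n
    tip,d,R=styl(q); q,n=seg(q,np.array([.4402,.412,.012])-tip,0);t+=n
    tip,d,R=styl(q); return q,t,np.linalg.norm(tip-[.4402,.412,.012]),np.degrees(np.arccos(-d[2]/np.linalg.norm(d)))
if __name__=="__main__":
    from rig import robot
    q0=robot.read_state()["q"]; p0,_=fk(q0,P,sg); print(q0.round(2),p0)
    rng=np.random.default_rng(int(sys.argv[1])); T=time.time();res=[]
    while time.time()-T<150:
        w=rng.uniform([.15,.05,.25],[.6,.65,.85]); tu=rng.uniform(-100,100); xh=rng.choice([77,77,50,100,-13,167])
        try:
            q,n=seg(q0,w-p0,tu); pe,_=fk(q,P,sg); ti=styl(q)[1]; q1,t,e,ang=final(q,xh)
        except Exception: continue
        res.append((e*1000+ang*2+.2*(n+t),e*1000,ang,n+t,w.round(3).tolist(),round(tu),xh,q.round(2).tolist(),q1.round(2).tolist()))
    res.sort(key=lambda r:r[0])
    print(len(res))
    for r in res[:6]: print(r)
E
for i in 1 2 3; do python3 srch.py $i > o$i.txt & done; wait; cat o?.txt
```

```text
this script no longer has the robot
this script no longer has the robot
[-2.52 -0.3   1.42  1.93  0.46  0.83 -1.51] [0.39788606 0.36649552 0.41489424]
463
(np.float64(18.323318867764844), np.float64(0.007000280667959718), np.float64(6.958159293548442), 22, [0.176, 0.215, 0.737], 69, np.int64(50), [-1.87, -0.3, 0.67, 1.34, -0.11, 1.86, -0.31], [-1.27, 0.65, 0.47, 2.02, -0.73, 0.26, -0.96])
(np.float64(22.61046550541826), np.float64(0.21345162361651507), np.float64(8.998506940900873), 22, [0.347, 0.082, 0.685], 40, np.int64(77), [-1.55, -0.3, 1.0, 1.37, -0.09, 1.77, -0.13], [-1.12, 0.61, 0.35, 2.08, -1.21, 0.26, 0.03])
(np.float64(22.627831640381597), np.float64(0.04733953625061332), np.float64(8.99024605206549), 23, [0.212, 0.153, 0.664], 95, np.int64(77), [-1.8, -0.3, 0.89, 1.43, -0.13, 1.93, 0.4], [-1.29, 0.67, 0.59, 2.05, -1.25, 0.4, 0.03])
(np.float64(23.622526316982324), np.float64(0.007971143043264137), np.float64(10.00727758696953), 18, [0.206, 0.338, 0.572], 55, np.int64(50), [-2.05, -0.3, 0.79, 1.73, -0.0, 1.32, -0.54], [-1.41, 0.7, 0.61, 2.02, -0.81, 0.27, -0.94])
(np.float64(24.00107325385632), np.float64(0.00048223585385814626), np.float64(9.90029550900123), 21, [0.238, 0.158, 0.698], 50, np.int64(100), [-1.72, -0.3, 0.66, 1.49, 0.02, 1.74, -0.44], [-1.26, 0.72, 0.63, 1.91, -0.98, 0.67, 0.19])
(np.float64(24.178743619232012), np.float64(8.806834407170971), np.float64(5.38595460603052), 23, [0.592, 0.487, 0.739], -93, np.int64(77), [-0.92, 0.83, 1.1, 0.17, -0.54, 1.93, -2.47], [-0.73, 0.61, 0.06, 2.08, -1.26, 0.36, 0.34])Exception ignored in: <_io.TextIOWrapper mode='rw' encoding='UTF-8'>
Traceback (most recent call last):
BrokenPipeError: [Errno 32] Broken pipe
Exception ignored in: <_io.TextIOWrapper mode='rw' encoding='UTF-8'>
Traceback (most recent call last):
BrokenPipeError: [Errno 32] Broken pipe
```

```bash
sed -i 's/^s=robot.read_state()//;s/^from rig import robot//' sim.py; cat > srch2.py <<'E'
from srch import *
q0=np.array([-2.515,-.304,1.422,1.928,.456,.827,-1.514]); p0,_=fk(q0,P,sg)
rng=np.random.default_rng(int(sys.argv[1])); T=time.time();res=[]
first=[([.176,.215,.737],69),([.347,.082,.685],40),([.212,.153,.664],95)]
while time.time()-T<400:
    if rng.random()<.6:
        w,tu=first[rng.integers(3)]; w=np.array(w)+rng.normal(0,.05,3);tu=tu+rng.normal(0,20)
    else: w=rng.uniform([.15,.05,.25],[.6,.65,.85]); tu=rng.uniform(-100,100)
    w2=rng.uniform([.15,.05,.45],[.6,.6,1.0]);t2=rng.uniform(-100,100); xh=rng.choice([77,60,100])
    q,n=seg(q0,w-p0,tu); pe,_=fk(q,P,sg); q2,n2=seg(q,w2-pe,t2); ti=styl(q2)[1]
    if -ti[2]/np.linalg.norm(ti)<np.cos(np.radians(6)): continue
    q1,t,e,ang=final(q2,xh)
    tt=n+n2+t
    res.append((e*1000+ang*2+.1*tt,e*1000,ang,tt,w.round(3).tolist(),round(tu),w2.round(3).tolist(),round(t2),int(xh),q.round(2).tolist(),q2.round(2).tolist(),q1.round(2).tolist()))
res.sort(key=lambda r:r[0])
print(len(res))
for r in res[:5]: print([float(np.round(v,2)) for v in r[:3]],r[3:])
E
for i in 1 2 3 4; do OMP_NUM_THREADS=1 python3 srch2.py $i > o$i.txt 2>&1 & done; wait; cat o?.txt
```

```text
23
[7.15, 0.02, 1.86] (34, [0.121, 0.179, 0.658], 65, [0.588, 0.516, 0.998], -65, 77, [-1.91, -0.3, 0.46, 1.72, 0.06, 1.67, -0.61], [-0.68, 0.71, 0.64, 0.17, -0.73, 1.93, -1.3], [-0.91, 0.62, 0.25, 2.03, -1.14, 0.43, 0.08])
[9.79, 0.01, 3.69] (24, [0.364, 0.135, 0.726], 37, [0.237, 0.111, 0.601], 18, 77, [-1.74, -0.3, 1.09, 1.23, -0.1, 1.8, -0.27], [-1.31, -0.3, 0.67, 1.71, -0.12, 1.67, 0.03], [-1.09, 0.65, 0.42, 1.98, -1.01, 0.49, -0.12])
[10.1, 0.0, 3.55] (30, [0.126, 0.197, 0.629], 103, [0.189, 0.555, 0.604], -49, 77, [-1.82, -0.3, 0.62, 1.59, -0.12, 1.9, 0.26], [-1.71, 0.28, 0.74, 1.16, -0.48, 1.68, -0.4], [-1.21, 0.71, 0.62, 1.96, -1.13, 0.63, -0.03])
[10.26, 0.0, 3.43] (34, [0.177, 0.094, 0.575], 121, [0.153, 0.29, 0.606], -78, 60, [-1.59, -0.3, 0.76, 1.71, -0.04, 1.93, 0.94], [-1.22, -0.3, 0.2, 1.68, -0.22, 1.54, -0.57], [-0.91, 0.6, 0.09, 2.04, -0.51, 0.19, -0.89])
[11.33, 0.01, 3.91] (35, [0.157, 0.124, 0.63], 103, [0.318, 0.418, 0.763], -97, 60, [-1.69, -0.3, 0.62, 1.59, -0.03, 1.93, 0.4], [-1.42, 0.24, 0.78, 0.78, -0.39, 1.93, -1.05], [-1.13, 0.64, 0.41, 1.99, -0.91, 0.39,
[... 2608 characters left out ...]
0.67, 0.43, 1.98, -1.15, 0.6, 0.07])
[8.37, 0.07, 2.55] (32, [0.138, 0.152, 0.673], 64, [0.538, 0.563, 0.841], -79, 60, [-1.87, -0.3, 0.48, 1.69, 0.07, 1.72, -0.57], [-0.9, 0.71, 0.7, 0.17, -0.62, 1.93, -1.49], [-1.0, 0.6, 0.23, 2.05, -0.96, 0.24, -0.45])
[10.45, 0.02, 3.97] (25, [0.243, 0.238, 0.762], 78, [0.249, 0.061, 0.578], -4, 77, [-2.2, -0.3, 1.13, 1.11, -0.17, 1.93, -0.05], [-1.38, -0.3, 0.86, 1.72, -0.11, 1.73, 0.42], [-1.18, 0.66, 0.53, 2.03, -1.24, 0.49, 0.09])
[11.79, 0.01, 4.44] (29, [0.216, 0.184, 0.625], 82, [0.332, 0.346, 0.708], -70, 77, [-1.76, -0.3, 0.81, 1.54, -0.09, 1.84, 0.16], [-1.56, 0.03, 0.82, 1.14, -0.22, 1.74, -0.87], [-1.12, 0.65, 0.45, 1.98, -1.01, 0.48, -0.13])
```

```bash
python3 -m pendant '-12 -36 38 2.5 1;-24 -72 76 5 1;-36 -108 114 7.5 1;-48 -144 152 10 1;-60 -180 190 12.5 1;-72 -216 228 15 1;-84 -252 266 17.5 1;-96 -290 303 20 1'|grep pos; python3 pl.py
```

```text
ee_pos: [0.3528, 0.2221, 0.5839]
t 38.975 q [-1.186 -0.294  0.509  1.695 -0.121  1.324 -0.59 ] p [0.3528 0.2221 0.5839] F [ 0.38 -0.34 -0.3 ] w 0.147 yz 0.157
gtilt 26.4 73.4 stylus tilt 9.98 heading 27.5 tip [0.3653 0.2172 0.5098] local [-0.1737  0.3759] stud# -3.71 off centreline mm (+=front) 342.65
pick axis pt [0.4401 0.4119 0.0991] d [ 0.053 -0.012 -0.999] tip then [0.4449 0.4108 0.0086]
x heading 96.3 d now [ 0.154  0.08  -0.985] flange pt [0.3588 0.2138 0.5512]
```

```bash
cat > srch3.py <<'E'
from srch import *
q0=np.array([-1.186,-.294,.509,1.695,-.121,1.324,-.59]); p0,_=fk(q0,P,sg)
rng=np.random.default_rng(int(sys.argv[1])); T=time.time();res=[]
while time.time()-T<200:
    w2=rng.uniform([.1,.05,.55],[.45,.55,.95]);t2=rng.uniform(-110,170); xh=rng.choice([77,60,100])
    q2,n2=seg(q0,w2-p0,t2); ti=styl(q2)[1]
    if -ti[2]/np.linalg.norm(ti)<np.cos(np.radians(6)): continue
    q1,t,e,ang=final(q2,xh)
    tt=n2+t
    res.append((e*1000+ang*2+.1*tt,e*1000,ang,tt,(w2-p0).round(3).tolist(),round(t2),int(xh),q2.round(2).tolist(),q1.round(2).tolist()))
res.sort(key=lambda r:r[0])
print(len(res),p0)
for r in res[:5]: print([float(np.round(v,2)) for v in r[:3]],r[3:])
E
for i in 1 2 3 4; do OMP_NUM_THREADS=1 python3 srch3.py $i > o$i.txt 2>&1 & done; wait; cat o?.txt
```

```text
9 [0.33539573 0.22696142 0.59513054]
[9.02, 0.09, 3.57] (18, [-0.198, -0.049, -0.026], 57, 77, [-1.18, -0.3, 0.42, 1.85, -0.28, 1.66, 0.23], [-0.88, 0.6, 0.18, 2.06, -1.21, 0.34, 0.14])
[9.09, 0.0, 3.7] (17, [-0.232, 0.008, 0.021], 31, 60, [-1.21, -0.3, 0.17, 1.8, -0.22, 1.52, -0.47], [-0.91, 0.62, 0.14, 1.98, -0.6, 0.33, -0.78])
[9.65, 0.0, 4.07] (15, [-0.123, -0.063, 0.035], 22, 60, [-1.14, -0.3, 0.42, 1.71, -0.17, 1.59, -0.31], [-0.98, 0.61, 0.18, 2.0, -0.58, 0.27, -0.83])
[10.71, 0.0, 4.6] (15, [-0.145, -0.025, 0.025], 21, 77, [-1.17, -0.3, 0.33, 1.76, -0.17, 1.52, -0.44], [-0.93, 0.62, 0.17, 1.98, -0.72, 0.36, -0.38])
[11.66, 0.0, 4.78] (21, [-0.215, -0.121, 0.196], 19, 100, [-1.05, -0.3, 0.28, 1.32, -0.22, 1.93, -0.49], [-0.83, 0.62, 0.11, 1.97, -0.8, 0.45, 0.13])
8 [0.33539573 0.22696142 0.59513054]
[5.82, 0.0, 1.96] (19, [-0.196, -0.101, 0.04], 50, 100, [-1.11, -0.3, 0.43, 1.71, -0.26, 1.83, 0.15], [-0.91, 0.68, 0.34, 1.92, -1.01, 0.7, 0.36])
[6.2, 0.0, 2.15] (19, [-0.13, -0.151, 0.095], 25, 100, [-1.0, -0.3, 0.51, 1.54, -0.2, 1.85, -0.09], [-0.9, 0.65, 0.25, 1.93, -0.89, 0.5
[... 1318 characters left out ...]
, 40, 100, [-1.25, -0.3, 0.3, 1.92, -0.24, 1.46, -0.21], [-0.94, 0.67, 0.31, 1.91, -0.9, 0.64, 0.22])
[6.13, 0.02, 2.26] (16, [-0.157, -0.061, 0.031], 40, 77, [-1.18, -0.3, 0.44, 1.71, -0.23, 1.69, -0.05], [-0.91, 0.61, 0.19, 2.02, -0.99, 0.36, -0.09])
[9.51, 0.03, 3.94] (16, [-0.094, -0.114, -0.018], 32, 60, [-1.08, -0.3, 0.61, 1.78, -0.2, 1.61, 0.1], [-0.95, 0.59, 0.13, 2.06, -0.74, 0.16, -0.68])
[10.88, 0.14, 4.47] (18, [-0.113, -0.162, 0.021], 41, 77, [-1.03, -0.3, 0.66, 1.67, -0.21, 1.82, 0.32], [-0.85, 0.59, 0.1, 2.07, -1.12, 0.26, 0.05])
[10.9, 0.0, 4.65] (16, [-0.13, -0.143, -0.004], 25, 60, [-1.04, -0.3, 0.52, 1.82, -0.14, 1.63, -0.08], [-0.96, 0.63, 0.25, 1.96, -0.77, 0.41, -0.61])
```

```bash
python3 -m pendant '-40 -10 5 10 1;-80 -25 12 20 1;-120 -42 20 30 1;-157 -61 31 40 1'|grep pos; python3 pl.py
```

```text
ee_pos: [0.2531, 0.1805, 0.6025]
t 39.475 q [-0.525 -0.303  0.099  1.697 -0.394  1.59   0.005] p [0.2531 0.1805 0.6025] F [-0.24 -0.87 -0.68] w 0.147 yz 0.159
gtilt 25.7 95.6 stylus tilt 9.77 heading 46.2 tip [0.267  0.18   0.5286] local [-0.2751  0.3485] stud# -1.96 off centreline mm (+=front) 397.46
pick axis pt [0.4401 0.4119 0.0991] d [ 0.053 -0.012 -0.999] tip then [0.4449 0.4108 0.0086]
x heading 119.2 d now [ 0.117  0.123 -0.986] flange pt [0.2621 0.1749 0.57  ]
```

```bash
python3 -m pendant '-40 -30 0 0 1;-80 -60 0 0 1;-120 -90 0 0 1'|grep pos; python3 pl.py | head -2
```

```text
ee_pos: [0.2383, 0.1582, 0.6006]
t 39.85 q [-0.029 -0.303 -0.176  1.701 -0.488  1.691  0.204] p [0.2383 0.1582 0.6006] F [-0.13  0.14 -0.38] w 0.15 yz 0.142
gtilt 24.8 97.3 stylus tilt 8.65 heading 44.7 tip [0.2515 0.1565 0.5266] local [-0.2928  0.3266] stud# -1.44 off centreline mm (+=front) 398.34
```

```bash
python3 -m pendant '-45 -30 -25 0 1;-90 -60 -50 0 1'|grep pos; python3 st.py | tail -1; python3 -m pendant '-50 -33 0 0 1;-100 -66 0 0 1'|grep pos; python3 st.py
```

```text
ee_pos: [0.2261, 0.1485, 0.5594]
gtilt 24.6 105.8 stylus tilt 5.74 heading 64.3 tip [0.2345 0.1456 0.4847] local [-0.3108  0.3174] stud# -1.12 off centreline mm (+=front) 407.8
ee_pos: [0.2094, 0.1177, 0.5507]
t 40.35 q [ 0.278 -0.304 -0.269  1.831 -0.527  1.768  0.431] p [0.2094 0.1177 0.5507] F [ 0.16  1.6  -0.82] w 0.148 yz 0.05
gtilt 27.1 110.4 stylus tilt 6.94 heading 91.8 tip [0.2144 0.1172 0.4757] local [-0.3336  0.2911] stud# -0.49 off centreline mm (+=front) 413.05
```

```bash
python3 -m pendant '10 10 0 -10 1;15 15 0 -20 1;15 15 0 -30 1;15 15 0 -40 1;10 10 0 -50 1;-20 -15 -10 -60 1;-60 -40 -20 -60 1;-100 -65 -30 -60 1'|grep pos; python3 pl.py
```

```text
ee_pos: [0.1439, -0.0383, 0.5379]
t 41.35 q [ 0.717 -0.304  0.222  2.001 -0.568  1.933  0.369] p [ 0.1439 -0.0383  0.5379] F [-0.12 -1.57 -1.01] w 0.15 yz -0.168
gtilt 45.6 76.5 stylus tilt 25.91 heading 87.5 tip [ 0.1412 -0.0149  0.4664] local [-0.4193  0.1668] stud# 2.11 off centreline mm (+=front) 442.87
pick axis pt [0.4401 0.4119 0.0991] d [ 0.053 -0.012 -0.999] tip then [0.4449 0.4108 0.0086]
x heading 57.4 d now [ 0.019  0.437 -0.9  ] flange pt [ 0.1404 -0.0332  0.5042]
```

```bash
cat > s4.py <<'E'
from srch import *
q0=np.array([.717,-.304,.222,2.001,-.568,1.933,.369])
def rep(q,m):
    tip,d,R=styl(q);d=d/np.linalg.norm(d);p,_=fk(q,P,sg)
    print(m,p.round(3),q.round(2),"tilt",np.degrees(np.arccos(-d[2])).round(1),"head",np.degrees(np.arctan2(d[1],d[0])).round(0))
rep(q0,"now")
for dp,tn in (([.236,.038,-.09],92),([.236,.038,-.09],70),([.236,-.06,-.09],70),([.30,.038,-.09],92),([.25,.2,-.09],110)):
    q,n=seg(q0,np.array(dp),tn);rep(q,("A",dp,tn,n))
    for k in range(7):
        q=rows(q,[0,0,.12],2,0,it=6);
        if k%2==0: rep(q,k)
E
python3 s4.py
```

```text
now [ 0.188 -0.026  0.546] [ 0.72 -0.3   0.22  2.   -0.57  1.93  0.37] tilt 25.3 head 78.0
('A', [0.236, 0.038, -0.09], 92, 10) [0.445 0.015 0.44 ] [ 0.22  0.44 -0.34  1.4  -0.13  1.93  0.97] tilt 17.3 head 162.0
0 [0.525 0.026 0.526] [ 0.23  0.42 -0.37  1.14 -0.16  1.93  0.89] tilt 6.4 head 98.0
2 [0.715 0.051 0.776] [ 0.09  0.6  -0.42  0.2  -0.13  1.93  0.66] tilt 40.0 head 14.0
4 [0.756 0.145 0.695] [-0.08  0.72 -0.39  0.17 -0.08  1.93  0.53] tilt 32.2 head 17.0
6 [0.763 0.231 0.632] [-0.21  0.8  -0.37  0.17 -0.05  1.93  0.42] tilt 25.7 head 19.0
('A', [0.236, 0.038, -0.09], 70, 7) [0.432 0.013 0.449] [ 0.27  0.42 -0.22  1.46 -0.32  1.93  0.77] tilt 23.6 head 146.0
0 [0.506 0.016 0.537] [ 0.31  0.38 -0.29  1.21 -0.37  1.93  0.63] tilt 13.7 head 113.0
2 [0.679 0.029 0.788] [ 0.25  0.56 -0.43  0.32 -0.39  1.93  0.22] tilt 32.2 head 27.0
4 [0.74  0.13  0.735] [ 0.05  0.72 -0.44  0.17 -0.36  1.93 -0.1 ] tilt 26.4 head 43.0
6 [0.744 0.237 0.677] [-0.09  0.81 -0.45  0.17 -0.35  1.93 -0.39] tilt 20.4 head 72.0
('A', [0.236, -0.06, -0.09], 70, 7) [ 0.454 -0.091  0.434] [ 0.39  0.47 -0.19 
[... 622 characters left out ...]
 [ 0.03  0.73 -0.43  0.17 -0.1   1.93  0.62] tilt 34.4 head 18.0
4 [0.776 0.176 0.638] [-0.12  0.8  -0.41  0.17 -0.07  1.93  0.49] tilt 27.6 head 22.0
6 [0.767 0.262 0.597] [-0.24  0.85 -0.4   0.17 -0.05  1.93  0.38] tilt 22.5 head 25.0
('A', [0.25, 0.2, -0.09], 110, 11) [0.475 0.2   0.429] [-0.05  0.59 -0.53  1.23 -0.08  1.93  0.81] tilt 16.3 head 174.0
0 [0.541 0.245 0.523] [-0.07  0.57 -0.57  0.96 -0.12  1.93  0.72] tilt 9.6 head 108.0
2 [0.672 0.357 0.713] [-0.31  0.73 -0.57  0.17 -0.07  1.93  0.5 ] tilt 34.3 head 45.0
4 [0.632 0.469 0.658] [-0.5   0.79 -0.54  0.17 -0.02  1.93  0.38] tilt 27.5 head 49.0
6 [0.575 0.561 0.618] [-0.66  0.83 -0.51  0.17  0.02  1.93  0.28] tilt 22.5 head 51.0
```

```bash
python3 -m pendant '30 5 -25 10 1;60 10 -50 20 1;90 15 -75 30 1;120 20 -95 40 1;150 25 -110 50 1;180 30 -120 60 1;200 35 -125 70 1;210 40 -130 80 1'|grep pos; python3 pl.py
```

```text
ee_pos: [0.3554, 0.002, 0.4072]
t 42.35 q [ 0.208  0.38  -0.211  1.623 -0.232  1.882  0.926] p [0.3554 0.002  0.4072] F [-0.04 -0.77 -0.61] w 0.147 yz -0.167
gtilt 45.7 156.8 stylus tilt 25.93 heading 167.7 tip [0.3319 0.0033 0.3358] local [-0.2278  0.1664] stud# 0.82 off centreline mm (+=front) 261.95
pick axis pt [0.4401 0.4119 0.0991] d [ 0.053 -0.012 -0.999] tip then [0.4449 0.4108 0.0086]
x heading 137.8 d now [-0.427  0.093 -0.9  ] flange pt [ 0.3498 -0.0006  0.3735]
```

```bash
python3 -m pendant '0 0 60 10 1;0 0 120 12 1'|grep pos; python3 -m pendant '0 0 60 0 1;0 0 120 0 1'|grep pos; python3 -m pendant '0 0 60 0 1;0 0 120 0 1'|grep pos; python3 pl.py
```

```text
ee_pos: [0.3424, 0.0146, 0.4289]
ee_pos: [0.3397, 0.0172, 0.4477]
ee_pos: [0.3197, 0.0445, 0.4911]
t 43.1 q [ 0.928  0.531 -1.465  1.563 -0.072  1.932  0.416] p [0.3197 0.0445 0.4911] F [ 0.69  2.16 -3.58] w 0.151 yz -0.078
gtilt 41.0 157.7 stylus tilt 20.63 heading 164.6 tip [0.3036 0.0469 0.4176] local [-0.2517  0.2125] stud# 0.09 off centreline mm (+=front) 303.3
pick axis pt [0.4401 0.4119 0.0991] d [ 0.053 -0.012 -0.999] tip then [0.4449 0.4108 0.0086]
x heading 148.7 d now [-0.34   0.094 -0.936] flange pt [0.3178 0.043  0.457 ]
```

```bash
python3 -m pendant '45 -5 40 5 1;90 -10 80 10 1;135 -15 120 15 1'|grep pos; python3 st.py;  python3 -m pendant '45 0 40 0 1;90 0 80 0 1'|grep pos; python3 st.py
```

```text
ee_pos: [0.368, 0.0806, 0.4615]
t 43.475 q [ 0.615  0.527 -1.286  1.488  0.067  1.932  0.53 ] p [0.368  0.0806 0.4615] F [ 1.35 -0.43 -2.81] w 0.151 yz -0.117
gtilt 34.9 174.2 stylus tilt 15.2 heading -169.7 tip [0.359  0.0745 0.387 ] local [-0.1938  0.2345] stud# -1.03 off centreline mm (+=front) 264.45
ee_pos: [0.388, 0.0873, 0.4579]
t 43.725 q [ 0.353  0.429 -0.851  1.444 -0.029  1.932  0.715] p [0.388  0.0873 0.4579] F [ 0.18  0.37 -1.4 ] w 0.15 yz -0.136
gtilt 35.8 175.4 stylus tilt 16.29 heading -167.6 tip [0.3778 0.0801 0.3837] local [-0.1745  0.2383] stud# -1.38 off centreline mm (+=front) 250.75
```

```bash
python3 -m pendant '25 5 55 0 1;50 10 110 0 1'|grep pos; python3 st.py;  python3 -m pendant '25 5 55 0 1;50 10 110 0 1'|grep pos; python3 st.py
```

```text
ee_pos: [0.397, 0.0992, 0.4862]
t 43.975 q [ 0.087  0.323 -0.432  1.407 -0.152  1.932  0.867] p [0.397  0.0992 0.4862] F [-0.25  2.03 -1.05] w 0.147 yz -0.083
gtilt 32.5 170.2 stylus tilt 12.43 heading -175.2 tip [0.3913 0.095  0.4113] local [-0.1597  0.2517] stud# -1.88 off centreline mm (+=front) 246.92
ee_pos: [0.4014, 0.1097, 0.539]
t 44.225 q [ 0.149  0.254 -0.464  1.342 -0.22   1.932  0.886] p [0.4014 0.1097 0.539 ] F [ 3.11 -1.4  -0.26] w 0.153 yz 0.043
gtilt 27.8 156.3 stylus tilt 7.46 heading 141.9 tip [0.4042 0.1126 0.4638] local [-0.1451  0.2681] stud# -2.43 off centreline mm (+=front) 246.14
```

```bash
python3 -m pendant '0 0 -30 10 1;0 0 -40 20 1;0 0 -40 30 1;0 0 -40 40 1;0 0 -40 50 1;0 0 -40 50 1'|grep pos; python3 st.py
```

```text
ee_pos: [0.4027, 0.1096, 0.4883]
t 44.975 q [-0.571  0.292  0.274  1.415 -0.09   1.932  1.631] p [0.4027 0.1096 0.4883] F [ 0.77  1.23 -2.11] w 0.15 yz 0.04
gtilt 27.8 -164.3 stylus tilt 7.45 heading -177.7 tip [0.403  0.1134 0.4131] local [-0.1462  0.269 ] stud# -2.43 off centreline mm (+=front) 247.59
```

Lean is now heading inward (−178°) at azimuth 15°; two more ratchets up.

```bash
python3 -m pendant '10 3 60 5 1;20 6 120 10 1;30 9 180 10 1'|grep pos; python3 st.py
```

```text
ee_pos: [0.4031, 0.1102, 0.5158]
t 45.35 q [-1.053  0.323  0.901  1.407 -0.126  1.932  1.919] p [0.4031 0.1102 0.5158] F [ 0.14  0.91 -1.4 ] w 0.151 yz 0.014
gtilt 24.1 -153.6 stylus tilt 3.48 heading -165.1 tip [0.4081 0.1146 0.4409] local [-0.1411  0.2697] stud# -2.53 off centreline mm (+=front) 244.16
```

```bash
cat > s5.py <<'E'
from srch import *
q0=np.array([-1.053,.323,.901,1.407,-.126,1.932,1.919])
p,_=fk(q0,P,sg);tip,d,R=styl(q0);print(p,tip,np.degrees(np.arctan2(R[1,0],R[0,0])))
for pre in (None,[0,0,-.1],[-.05,.1,-.1],[0,-.05,-.15]):
  for xh in (167,180,150,250,235,77):
    q=q0
    if pre: q,_=seg(q0,np.array(pre),0)
    q1,t,e,a=final(q,xh); print(pre,xh,t,"err",round(e*1000,1),"tilt",round(a,1),q1.round(2))
E
python3 s5.py
```

```text
[0.39738491 0.12020235 0.51018551] [0.401307   0.12728348 0.43538246] -151.08652169177054
None 167 11 err 0.0 tilt 4.4 [-1.14  0.93  0.77  1.61 -0.92  1.33  1.32]
None 180 11 err 0.0 tilt 4.4 [-1.13  0.95  0.74  1.54 -0.82  1.36  1.44]
None 150 11 err 0.0 tilt 4.4 [-1.16  0.91  0.82  1.71 -1.06  1.27  1.16]
None 250 11 err 0.0 tilt 4.4 [-1.2   0.94  0.54  1.42 -0.28  1.28  2.15]
None 235 11 err 0.0 tilt 4.4 [-1.18  0.95  0.59  1.4  -0.39  1.34  1.99]
None 77 17 err 34.8 tilt 5.1 [-1.26  0.71  0.7   2.05 -1.26  0.64  0.25]
[0, 0, -0.1] 167 10 err 0.0 tilt 4.4 [-1.13  0.93  0.76  1.61 -0.91  1.32  1.31]
[0, 0, -0.1] 180 10 err 0.0 tilt 4.4 [-1.13  0.94  0.73  1.54 -0.81  1.35  1.43]
[0, 0, -0.1] 150 10 err 0.0 tilt 4.4 [-1.16  0.91  0.81  1.71 -1.05  1.26  1.15]
[0, 0, -0.1] 250 10 err 0.0 tilt 4.4 [-1.2   0.94  0.54  1.42 -0.28  1.28  2.14]
[0, 0, -0.1] 235 10 err 0.0 tilt 4.4 [-1.17  0.95  0.58  1.4  -0.39  1.34  1.99]
[0, 0, -0.1] 77 17 err 35.7 tilt 5.0 [-1.25  0.7   0.69  2.06 -1.26  0.63  0.26]
[-0.05, 0.1, -0.1] 167 9 err 0.0 tilt 4.4 [-1.13  0.93  0.76  1.61 -0.91  1.32  1.31]

[... 246 characters left out ...]
1.28  2.15]
[-0.05, 0.1, -0.1] 235 9 err 0.0 tilt 4.4 [-1.17  0.95  0.58  1.4  -0.39  1.34  1.99]
[-0.05, 0.1, -0.1] 77 17 err 37.3 tilt 4.8 [-1.23  0.69  0.67  2.06 -1.26  0.62  0.27]
[0, -0.05, -0.15] 167 10 err 0.0 tilt 4.4 [-1.13  0.93  0.75  1.61 -0.91  1.32  1.31]
[0, -0.05, -0.15] 180 10 err 0.0 tilt 4.4 [-1.12  0.94  0.72  1.54 -0.81  1.35  1.43]
[0, -0.05, -0.15] 150 10 err 0.0 tilt 4.4 [-1.15  0.9   0.8   1.71 -1.04  1.26  1.15]
[0, -0.05, -0.15] 250 10 err 0.0 tilt 4.4 [-1.2   0.94  0.53  1.42 -0.27  1.28  2.14]
[0, -0.05, -0.15] 235 10 err 0.0 tilt 4.4 [-1.17  0.95  0.57  1.4  -0.38  1.34  1.99]
[0, -0.05, -0.15] 77 17 err 36.0 tilt 5.0 [-1.25  0.7   0.68  2.06 -1.26  0.63  0.26]
```

```bash
python3 -m pendant '3 45 -20 -6 1;6 90 -45 -12 1;10 135 -75 -18 1;14 180 -105 -24 1;18 225 -135 -30 1;22 262 -175 -36 1;26 290 -225 -39 1;29 302 -275 -39 1'|grep pos; python3 pl.py
```

```text
ee_pos: [0.4319, 0.4139, 0.2387]
t 46.35 q [-1.163  0.801  0.86   1.485 -0.801  1.541  1.235] p [0.4319 0.4139 0.2387] F [ 0.72  0.61 -0.96] w 0.148 yz 0.014
gtilt 24.1 167.5 stylus tilt 3.48 heading 155.6 tip [0.4386 0.4143 0.1638] local [-0.0815  0.5649] stud# -7.03 off centreline mm (+=front) 454.36
pick axis pt [0.4401 0.4119 0.0991] d [ 0.053 -0.012 -0.999] tip then [0.4449 0.4108 0.0086]
x heading 169.7 d now [-0.055  0.025 -0.999] flange pt [0.4409 0.4132 0.2057]
```

Tip above the holder; check in the images before descending.

```bash
python3 -m pendant '0 -1.5 -50 0 1;0 -1.5 -72 0 1;0 -1.5 -72 0 1'|grep pos; python3 pl.py; python3 - <<'E'
from h import *
s=robot.read_state();fw=robot.grab_frame("wrist");fs=robot.grab_frame("side");ft=robot.grab_frame("top")
crop(fs,(255,210,45,60),"s15.png",10);cv2.imwrite("pics/w15.png",fw["image"][:,:,::-1]);crop(ft,(150,210,70,60),"t15.png",10)
for z in (.05,.092): print([ (proj(f,(.4402,.412,z))) for f in (fs,ft)])
E
```

```text
ee_pos: [0.4319, 0.4124, 0.1664]
t 46.725 q [-1.145  0.877  0.817  1.545 -0.852  1.435  1.301] p [0.4319 0.4124 0.1664] F [0.52 0.33 0.56] w 0.149 yz 0.013
gtilt 24.1 167.6 stylus tilt 3.5 heading 156.7 tip [0.4385 0.4127 0.0914] local [-0.0817  0.5633] stud# -7.01 off centreline mm (+=front) 453.01
pick axis pt [0.4401 0.4119 0.0991] d [ 0.053 -0.012 -0.999] tip then [0.4449 0.4108 0.0086]
x heading 169.7 d now [-0.056  0.024 -0.998] flange pt [0.4408 0.4117 0.1334]
[array([281.52850925, 257.7000582 ]), array([180.0697131 , 248.78720282])]
[array([282.09679114, 247.088124  ]), array([178.73671751, 243.69040292])]
```

View pics/s15.png

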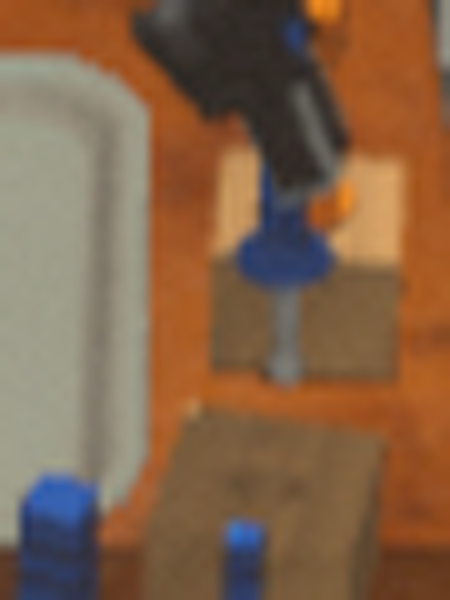

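View pics/t15.png

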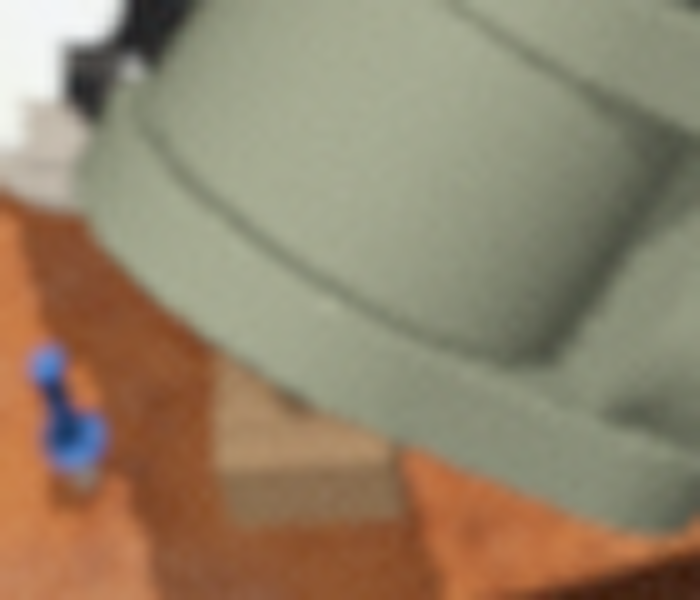

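View pics/w15.png

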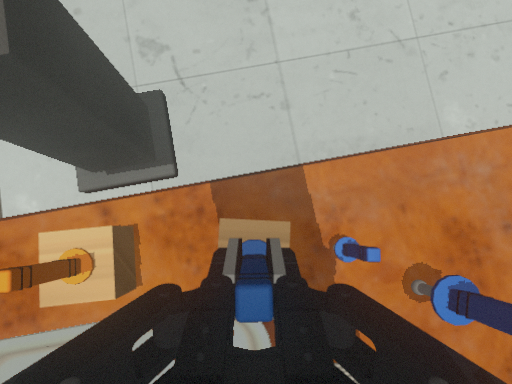

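```bash
python3 -m pendant '4 0 -15 0 1;4 0 -30 0 1;4 0 -30 0 1'|grep -E "pos|ft"; python3 - <<'E'
from h import *
fs=robot.grab_frame("side");crop(fs,(255,210,45,60),"s16.png",10)
E
```

```text
ee_pos: [0.4362, 0.4125, 0.1373]
ft_force: [-0.6, 0.1, -0.4]
```

View pics/s16.png

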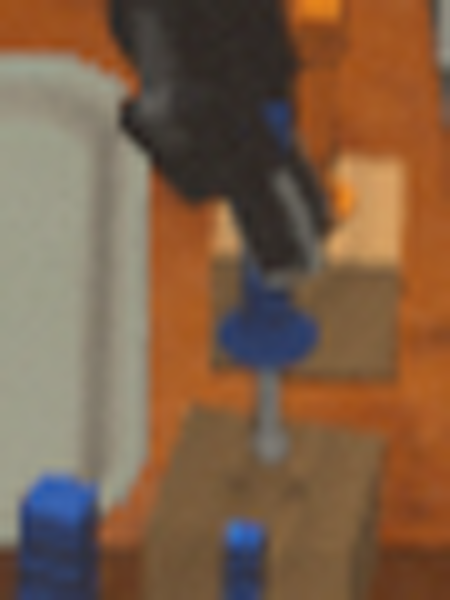

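```bash
python3 - <<'E'
from h import *
import pickle
s=robot.read_state();fw=robot.grab_frame("wrist")
pickle.dump((s,fw),open("fr5.pkl","wb"))
crop(fw,(190,180,130,100),"w16.png",6)
E
```

```text
(no output)
```

View pics/w16.png

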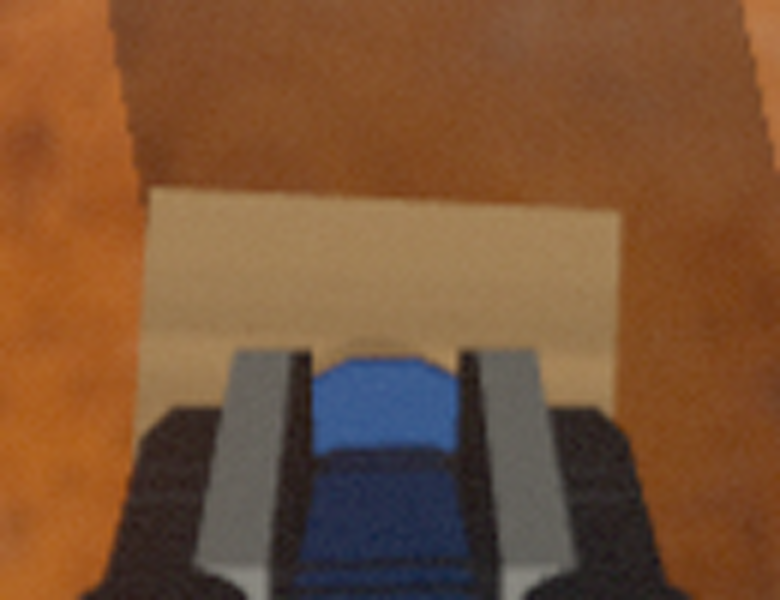

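```bash
python3 - <<'E'
from h import *
import pickle
s,fw=pickle.load(open("fr5.pkl","rb"))
g=lambda u,v:(190+u/6-.42,180+v/6-.42)
a,b,c=[atz(fw,g(*p),.05,s) for p in ((150,188),(620,210),(376,341))]
print(a,b,np.linalg.norm(a-b),c)
e=(b-a)/np.linalg.norm(b-a); n=np.array([-e[1],e[0],0]); n=n if n[0]>0 else -n
print("edge yaw",np.degrees(np.arctan2(e[1],e[0])),"centre from edge",(a+b)/2+n*.033,"hole via rim (chamfer r~12)",c+n*.012)
R=Rq(s["tool_rot"]);d=R@np.array([-.353,0,.936]); base=s["ee_pos"]+R@np.array([-.0045,.0005,-.019])
print("tip",base+.0906*d,"flange",base+.0486*d)
E
```

```text
[0.40203828 0.38745608 0.05      ] [0.41734862 0.45177931 0.05      ] 0.06612022738353637 [0.42888077 0.41465331 0.05      ]
edge yaw 76.61148000369005 centre from edge [0.44179659 0.41197645 0.05      ] hole via rim (chamfer r~12) [0.44055464 0.41187467 0.05      ]
tip [0.44326168 0.41296967 0.06307998] flange [0.44553762 0.41188127 0.10501898]
```

```bash
python3 -m pendant '0 -0.5 -6 0 1;0 -0.5 -12 0 1;0 -0.5 -16 0 1;0 -0.5 -16 0 1'|grep -E "pos|ft"
```

```text
ee_pos: [0.4366, 0.4121, 0.1222]
ft_force: [-0.3, 0.1, -0.2]
```

```bash
python3 -m pendant '0 0 -6 0 1;0 0 -10 0 1;0 0 -10 0 1'|grep -E "pos|ft"; python3 - <<'E'
from h import *
fs=robot.grab_frame("side");crop(fs,(255,210,45,60),"s17.png",10)
E
```

```text
ee_pos: [0.4365, 0.412, 0.1118]
ft_force: [0.4, -0.4, 0.4]
```

View pics/s17.png

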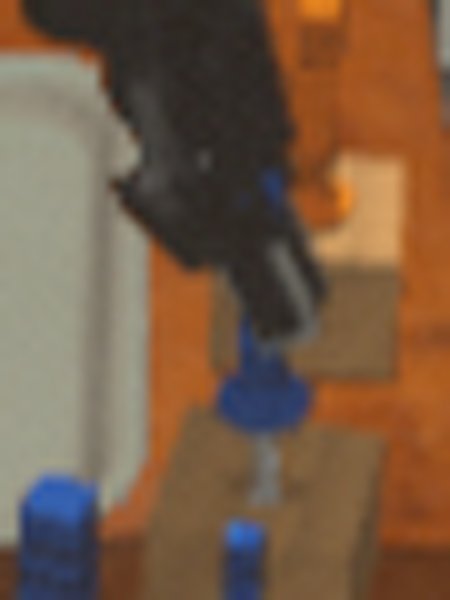

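```bash
python3 -m pendant '0 0 -8 0 1;0 0 -16 0 1;0 0 -23 0 1;0 0 -23 0 1'|grep -E "pos|ft"; python3 -m pendant '0 0 -2 0 1;0 0 -3 0 1'|grep -E "pos|ft"
```

```text
ee_pos: [0.4363, 0.4119, 0.0884]
ft_force: [0.4, 0.3, 0.3]
ee_pos: [0.4363, 0.4119, 0.0854]
ft_force: [-0.4, -0.7, -0.6]
```

```bash
python3 -m pendant '0 0 -1 0 1;0 0 -2 0 1'|grep -E "pos|ft"; python3 - <<'E'
from h import *
fs=robot.grab_frame("side");crop(fs,(255,210,45,60),"s18.png",10)
E
```

```text
ee_pos: [0.4363, 0.4119, 0.0836]
ft_force: [-1.7, -0.5, 11.9]
```

View pics/s18.png

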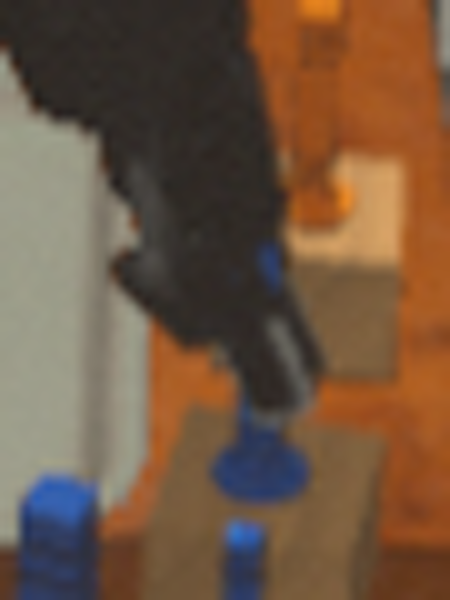

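```bash
python3 -m pendant '0 0 0 0 0.6;0 0 0 0 0.2;0 0 0 0 0;0 0 0 0 -0.2;0 0 0 0 -0.2'; python3 - <<'E'
from h import *
fs=robot.grab_frame("side");crop(fs,(255,210,45,60),"s19.png",10);fw=robot.grab_frame("wrist");crop(fw,(150,150,220,200),"w19.png",3)
E
```

```text
time_s: 49.95
ee_pos: [0.4364, 0.412, 0.0837]
tool_rot: [-0.207, 0.09, 0.974, 0.027]
ft_force: [-1.2, 1.1, -0.1]
gripper_width: 0.599
```

View pics/s19.png

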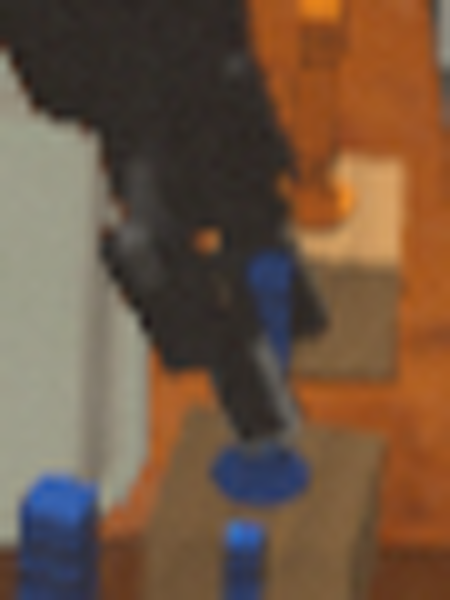

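View pics/w19.png

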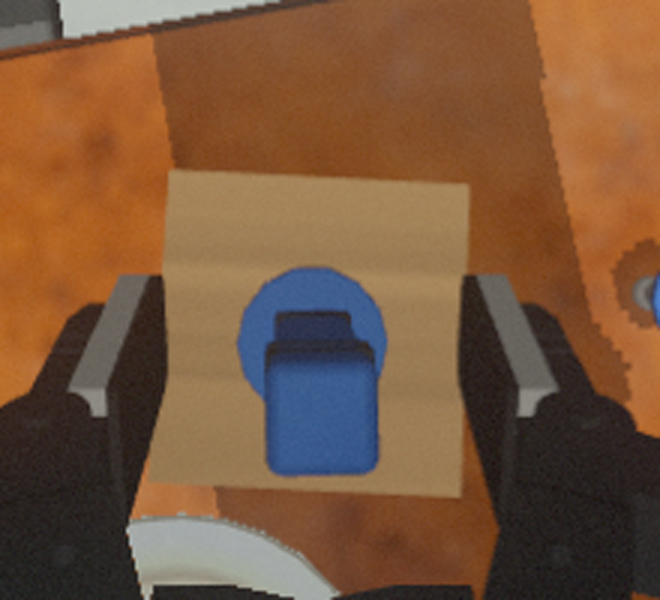

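```bash
python3 -m pendant '0 0 15 0 -0.2;0 0 45 0 -0.2;0 0 90 0 -0.2;0 0 145 0 -0.2;0 -20 200 0 -0.2;0 -60 240 0 -0.2;0 -60 240 0 -0.2'; python3 - <<'E'
from h import *
fs=robot.grab_frame("side");crop(fs,(200,140,110,160),"s20.png",5);ft=robot.grab_frame("top");cv2.imwrite("pics/t20.png",ft["image"][:,:,::-1]);crop(ft,(262,120,90,90),"t21.png",8)
print(robot.read_state()["ft_force"],robot.read_state()["joint_vel"].round(3))
E
```

```text
time_s: 50.92
ee_pos: [0.4379, 0.3492, 0.3278]
tool_rot: [-0.205, 0.091, 0.974, 0.029]
ft_force: [-0.3, 0.7, -0.9]
gripper_width: 0.601
[ 0.02689059  0.40169041 -1.02784786] [-0.01   0.035 -0.021 -0.001 -0.005 -0.006  0.002]
```

View pics/s20.png

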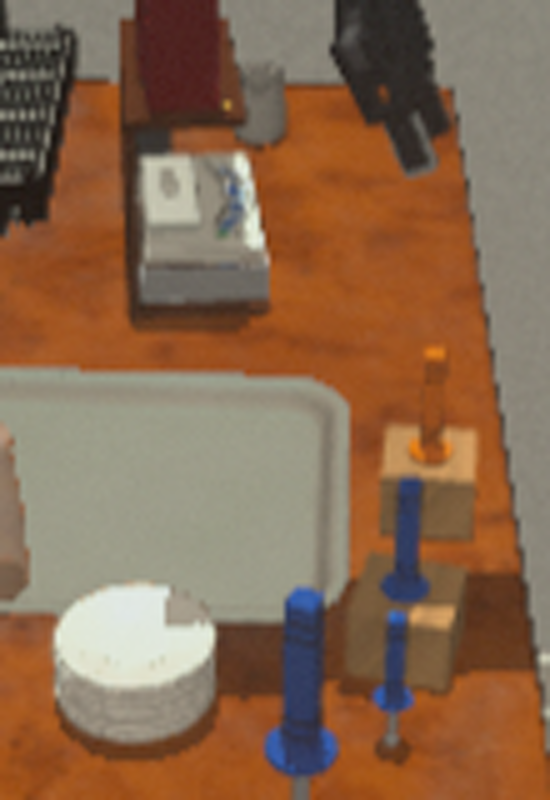

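View pics/t21.png

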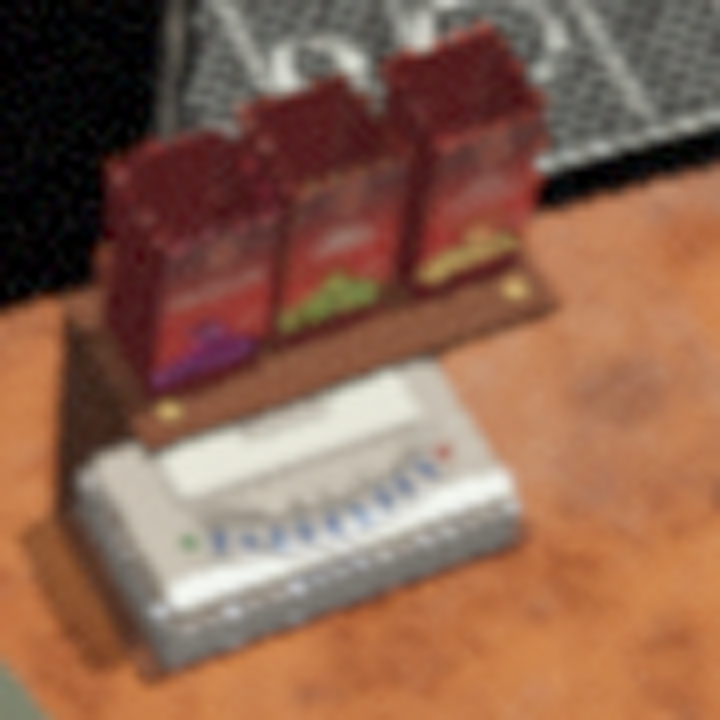

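View pics/t20.png

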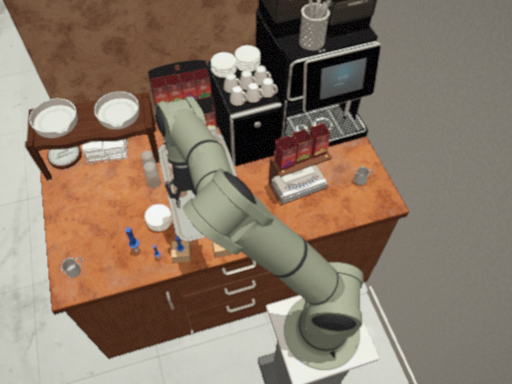

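```bash
python3 -c "
from rig import robot
print(robot.job_done(), robot.read_state()['time_s'])"
```

```text
the job is handed in; nothing more can be done
the job is handed in; nothing more can be done
```

I closed the tray cover with the blue stylus, put the stylus back upright in its holder, let go and handed the job in at about 51 s of the 72 s allowed.

**Picking the stylus:** of the three blue ones I took the middle-sized one, the only one in a holder. I held it leaning about 39° so that the gripper stayed out in front of the shelf. Every move only shifts or turns about the vertical, so I made that lean by driving the arm against its joint limits.

**The pass:** I felt for the channel floor by stud 1, then ran from green to red in one pass without lifting. I advanced at about 22–25 mm/s, pressing down with roughly 4–13 N. The landing peaked at 14 N.

**Last checks:**
- **Studs:** the pictures show all nine flush and evenly spaced, but that is by eye only. I had no reading of how far each stud is pressed. The push at stud 2 was the lightest, about 4–5 N against the 2.5 N it needs.
- **Stylus:** it is seated and upright, and the robot is touching nothing.
- **Other things:** the orange tool, tea boxes, jug and saucers look as they did at the start.

**What disagreed or went wrong:**
- The side and wrist cameras differed by about 4 mm on the stylus tip when I put it back. I took the middle, and it went in without force until the flange seated at about 12 N.
- Straightening the stylus for the return took several tries. The arm stuck at its joint limits once, and the lean once jumped to 26° in free space. Neither touched anything.

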